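# Set up the food stall's collection point

## Robot

A 6-joint arm with a two-finger parallel gripper is mounted at the origin on the work surface. World frame = base frame: x ahead of the robot, y to its left, z up, the work surface at z = 0. Lengths are in m, angles in rad, forces in N, time in s.
With the tool pointing down it reaches from about 0.275 to 0.775 m from the base axis. Payload 14.6 kg.
Tool frame: the origin (TCP) lies between the finger pads; the fingertips stand 25 mm ahead of it and the grasp point (between the pads) lies 6 mm ahead of it (env.tip_reach is the distance from the TCP to the fingertips, in m); x points along the fingers, y is the direction in which the jaws open and shut, and the axes are right-handed (so a half turn about x gives the same grasp; the last joint's range is limited). The gripper opens to 85 mm and grips with 20 to 120 N. Pads are 22 mm wide; open, the fingers measure 114 mm over their backs; the gripper's body (76 mm by 85 mm) begins 54 mm behind the grasp point. The pads swing forward as they close: fully open they stand 13 mm farther back than shut.
Start: joints at [-1.33, 0.263, -0.048, 1.259, 0, 1.415], TCP at [0.202, -0.484, 0.256] pointing down, gripper open.
Joint ranges: [-2.65, 2.65], [-0.89, 1.7], [-1.18, 1.37], [-2.13, 2.11], [-1.35, 1.29], [-3.14, 3.14]. Speed limits (rad/s): [1.89, 1.89, 2.57, 2.79, 3.14, 3.14].

## Interface

Orientations are given as a unit quaternion [x, y, z, w].
In Python, from plant import env gives the robot as it stands.
- The arm moves only by the tool drive_tool, never from a script. Its argument "increments" is one flat list of numbers, 5 for each row, row after row: the shift along the tool's x, y, z in mm, then the turn about the tool's x in rad, then the gripper's target within -1 to 1 (fully open at 1, half-way at 0, shut at -1). In form: [dx, dy, dz, yaw, fingers, dx, dy, dz, yaw, fingers, ...]. A call has 1 to 12 rows; each row shifts and turns the pose as measured when the row begins, along the tool's axes as they then stand; what a row does not reach is not made up. A row lasts 1/12 s, in which the tool goes at most 41.7 mm and 7.16 degrees, less where a joint would pass 70% of its speed; a pose out of reach is approached as far as the arm can. A call with a gripper value outside its range is refused whole. The fingers move at their own pace and stop on an object; "grip_force" is the grip in N (left out, the last holds). Time passes only in rows, so rows that do not move let the fingers close. It gives the time, the measured TCP pose, the force and the opening at its end, in the units of the state.
- env.get_state(): the state, without advancing time (a new reading comes with each control period).
- env.grab_frame(name): name is "scene" or "top" or "wrist"; returns the picture (384x512x3 uint8, red, green, blue); there is no depth.
- env.camera_params(name): a dict with "fx", "fy", "cx", "cy" (pixels), "R" (3x3) and "t" (3): a world point X has camera coordinates R X + t; the wrist camera has in their place "tool_from_camera" (4x4, takes a point from camera to tool coordinates, whose origin is the TCP and whose axes are the tool frame's). Camera axes: x right, y down, z forward; pixel columns grow to the right and rows downward; lengths in m; the calibration is good to about 2 mm. A picture is of the moment at which its call begins: read the wrist's pose just before it. camera_params takes no time and is no camera call.
- env.job_done(): hands the job in, once; it reports no verdict.
The state is a dict: "time_s": time; "joints": joint angles; "qd": joint speeds; "effort": joint torques, N m; "ee_pos": TCP position; "tcp_rot": TCP orientation; "ft_force": force on the tool from outside, world axes, zero at the start; "torque": the same for the moment, N m; "grip_width": finger opening in m.
Only numpy, scipy, OpenCV 4.12 (cv2) and the standard library are available. Lean on these libraries where they do the work, as an engineer would, in place of code of your own. Each camera call takes 0.05 s, during which the arm holds its last target.

## Task

Get the stall's collection point ready: stack the three closed white meal boxes, lids up, into one square column in the middle of the wooden board, in line with its marked rectangle, and pick every green-lidded relish jar out of the crate and stand it upright along the middle of the narrow raised steel ledge. Leave the other things standing in the crate, and do not disturb the washing-up bottle, the foil platter or the nest of trays. When everything is in place, press the red call button all the way down and let it go.

Things in the scene. Friction and masses are not known exactly. Their poses are not given: they have to be found in the camera images.
- meal1: closed white moulded-fibre meal box with a brown seam line round its middle, 96 (x) by 68 (y) by 30 (z) mm, flat on top; origin at the centre of its underside, x along its length, z out through its lid
- meal2: closed white moulded-fibre meal box with a brown seam line round its middle, 96 (x) by 68 (y) by 30 (z) mm, flat on top; origin at the centre of its underside, x along its length, z out through its lid
- meal3: closed white moulded-fibre meal box with a brown seam line round its middle, 96 (x) by 68 (y) by 30 (z) mm, flat on top; origin at the centre of its underside, x along its length, z out through its lid
- relish1: relish jar with a GREEN lid, upright cylinder 46 mm diameter, 70 mm tall, standing in the crate at the start; origin at the centre of its underside, z up its axis; may be absent (between 2 and 4 of the four are there)
- relish2: relish jar with a GREEN lid, upright cylinder 46 mm diameter, 70 mm tall, standing in the crate at the start; origin at the centre of its underside, z up its axis; may be absent (between 2 and 4 of the four are there)
- relish3: relish jar with a GREEN lid, upright cylinder 46 mm diameter, 70 mm tall, standing in the crate at the start; origin at the centre of its underside, z up its axis; may be absent (between 2 and 4 of the four are there)
- relish4: relish jar with a GREEN lid, upright cylinder 46 mm diameter, 70 mm tall, standing in the crate at the start; origin at the centre of its underside, z up its axis; may be absent (between 2 and 4 of the four are there)
- ketchup1: ketchup jar with a RED lid in the crate, 46 mm diameter, 70 mm tall, origin at the centre of its underside; stays in the crate
- ketchup2: ketchup jar with a RED lid in the crate, 46 mm diameter, 70 mm tall, origin at the centre of its underside; stays in the crate
- tin: squat orange food tin in the crate, 50 mm diameter, 32 mm tall, origin at the centre of its underside; stays in the crate
- spice: yellow square spice tin with a white top in the crate, 46 x 46 x 32 mm, origin at the centre of its underside; stays in the crate
- crate: blue open crate fixed to the counter, 268 x 268 mm outside, 46 mm high, walls and floor 6 mm; origin at the centre of its underside
- board: loose wooden collection board lying flat on the counter, 180 (x) by 130 (y) by 12 (z) mm, with a dark rectangle 106 x 78 mm marking its middle, long side along x; origin at the centre of its underside
- board_top (a point): centre of the board's upper face (12 mm above the counter), same axes as the board
- ledge_top (a point): centre of the upper face of the narrow raised steel ledge: fixed, 40 mm wide (x), 300 mm long (y), its top 90 mm above the counter; z up
- bell_top (a point): centre of the top of the red call button (36 mm diameter, on a dark housing); pressed straight down
- bell (a joint): travel of the call button: 0 released, 0.006 m fully down (about 5 N); it springs back
- soap: green washing-up liquid bottle, bystander, 56 mm diameter, 155 mm tall; origin at the centre of its underside
- platter: round foil serving platter, bystander, 160 mm diameter, 16 mm high; origin at the centre of its underside
- trays: nest of empty white food trays, bystander, 120 x 90 x 45 mm; origin at the centre of its underside
Mind the look-alikes: they are no part of the job. Leave any blue or purple look-alike of the relish2 alone. What is shaped like the relish4 but purple is not meant.

How it is judged:
By the outcome, as a careful person would: the job done as asked, in the order asked, and still so for the second after the job is handed in, with the robot touching nothing.
Of relish1, relish2, relish3, relish4 only 2 to 4 are there at a start; the rules pass over those that are not, and their reading is None.
At some moment in a run one of board, tin, spice may be knocked a few centimetres aside while the robot is not near it.
It also fails if it takes over 210 s, if anything falls off the work surface, if the arm or the gripper's body presses on something with over 40 N, if the wrist force passes 120 N, or if a joint passes its speed limit or range.

## Working session

There is one attempt and no reset: what is moved stays moved. The work goes in short steps, Python scripts to look and compute and a tool call to move; the robot and the scene stay as the last step left them, time stands still between calls to the robot, and variables do not carry over. Pictures are saved under pics/ and viewed, and the job is handed in when it is done.

Besides the shell and the picture viewer there is one more tool, called after "Request:" as name(argument=value, ...), one argument or row to a line, values as JSON. drive_tool: Moves the arm, as the interface text tells. Its arguments: {"type":"object","properties":{"increments":{"type":"array"},"grip_force":{"type":"number"}},"required":["increments"]}

```bash
ls; mkdir -p pics
python3 - <<'E'
from plant import env
import cv2
s=env.get_state();print({k:s[k] for k in('time_s','ee_pos','tcp_rot','grip_width','ft_force')},env.tip_reach)
for n in('scene','top','wrist'):
    im=env.grab_frame(n);cv2.imwrite(f'pics/{n}0.png',im[:,:,::-1])
    print(n,env.camera_params(n))
E
```

```text
pics
{'time_s': 0.0, 'ee_pos': array([ 0.20232976, -0.48417328,  0.25584574]), 'tcp_rot': array([-0.6932932 , -0.13936781,  0.69332331, -0.13865046]), 'grip_width': 0.08558140834978707, 'ft_force': array([ 0.29616184,  0.00879819, -0.24142139])} 0.025
scene {'fx': 497.39924048111976, 'fy': 497.39924048111976, 'cx': 258.75045394964104, 'cy': 189.68221776490856, 'R': array([[-0.59592905,  0.80287014,  0.01637423],
       [ 0.54979179,  0.42277454, -0.72041007],
       [-0.58531834, -0.42031087, -0.69335504]]), 't': array([ 0.34295184, -0.2289637 ,  1.8328831 ])}
top {'fx': 360.32731249329396, 'fy': 360.32731249329396, 'cx': 255.7281788107135, 'cy': 189.32684343665818, 'R': array([[-0.02712647, -0.99952479, -0.01464068],
       [-0.99562002,  0.02832557, -0.08909793],
       [ 0.08947029,  0.01215964, -0.99591526]]), 't': array([0.00969153, 0.55322377, 1.11794162])}
wrist {'fx': 265.5064193151674, 'fy': 265.5064193151674, 'cx': 252.12425254533034, 'cy': 189.58529130376627, 'tool_from_camera': array([[ 4.95440094e-05, -2.60692731e-01,  9.65421824e-01,
        -1.17863111e-01],
       [ 9.99999907e-01,  4.27005218e-04,  6.39856591e-05,
        -2.15948288e-04],
       [-4.28920752e-04,  9.65421730e-01,  2.60692728e-01,
        -6.61673106e-02],
       [ 0.00000000e+00,  0.00000000e+00,  0.00000000e+00,
         1.00000000e+00]])}
```

View pics/scene0.png

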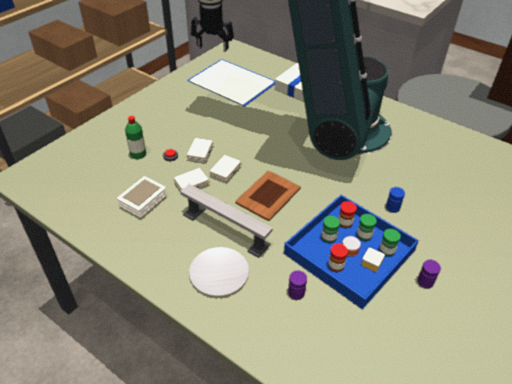

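View pics/top0.png

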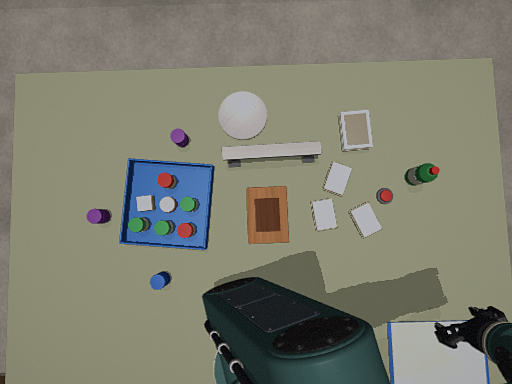

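View pics/wrist0.png

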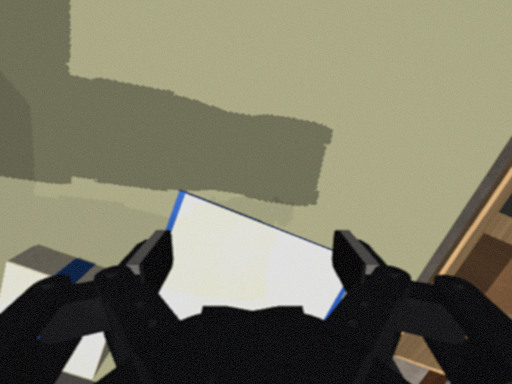

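```bash
cat > h.py <<'E'
import numpy as np,cv2
from plant import env
from scipy.spatial.transform import Rotation as Ro
def cam(name,st=None):
    p=env.camera_params(name)
    K=np.array([[p['fx'],0,p['cx']],[0,p['fy'],p['cy']],[0,0,1]])
    if name=='wrist':
        T=np.eye(4);T[:3,:3]=Ro.from_quat(st['tcp_rot']).as_matrix();T[:3,3]=st['ee_pos']
        W=T@p['tool_from_camera'];return K,W[:3,:3].T,-W[:3,:3].T@W[:3,3]
    return K,np.array(p['R']),np.array(p['t'])
def ray(c,uv):
    K,R,t=c;d=R.T@np.linalg.solve(K,[uv[0],uv[1],1.]);return -R.T@t,d
def onz(c,uv,z):
    o,d=ray(c,uv);return o+d*(z-o[2])/d[2]
def proj(c,X):
    K,R,t=c;q=K@(R@np.asarray(X,float)+t);return q[:2]/q[2]
def tri(c1,u1,c2,u2):
    o1,d1=ray(c1,u1);o2,d2=ray(c2,u2)
    s=np.linalg.lstsq(np.stack([d1,-d2],1),o2-o1,rcond=None)[0]
    a=o1+s[0]*d1;b=o2+s[1]*d2;return (a+b)/2,np.linalg.norm(a-b)
def blobs(im,lo,hi,amin=20,roi=None):
    h=cv2.cvtColor(im,cv2.COLOR_RGB2HSV);m=cv2.inRange(h,np.array(lo),np.array(hi))
    if roi:
        k=np.zeros_like(m);x0,y0,x1,y1=roi;k[y0:y1,x0:x1]=255;m&=k
    cs,_=cv2.findContours(m,cv2.RETR_EXTERNAL,cv2.CHAIN_APPROX_NONE)
    return [(c,cv2.contourArea(c)) for c in cs if cv2.contourArea(c)>=amin]
def yawof(st):
    R=Ro.from_quat(st['tcp_rot']).as_matrix();return R
E
python3 - <<'E'
from h import *
im=cv2.imread('pics/top0.png');im2=cv2.imread('pics/scene0.png')
cv2.imwrite('pics/a.png',cv2.resize(im[85:260,80:460],None,fx=2.1,fy=2.1,interpolation=cv2.INTER_CUBIC))
cv2.imwrite('pics/b.png',cv2.resize(im2[100:310,110:450],None,fx=2.3,fy=2.3,interpolation=cv2.INTER_CUBIC))
R=Ro.from_quat(env.get_state()['tcp_rot']).as_matrix();print(R.round(3))
top=cam('top');sc=cam('scene')
T=im[:,:,::-1].copy();S=im2[:,:,::-1].copy()
for nm,lo,hi in(('green',(50,120,60),(75,255,255)),('red',(0,170,120),(8,255,255)),):
    for n,I in(('top',T),('scene',S)):
        for c,a in blobs(I,lo,hi,15):
            (x,y),r=cv2.minEnclosingCircle(c);m=cv2.moments(c);u=(m['m10']/m['m00'],m['m01']/m['m00'])
            print(nm,n,np.round(u,1),a,onz(cam(n),u,.07).round(3))
for c,a in blobs(T,(0,0,150),(180,40,255),60):
    r=cv2.minAreaRect(c);print('white',np.round(r[0],1),np.round(r[1],1),round(r[2],1),onz(top,r[0],.03).round(3))
for c,a in blobs(T,(5,120,60),(20,255,255),200):
    r=cv2.minAreaRect(c);print('brown',np.round(r[0],1),np.round(r[1],1),round(r[2],1),onz(top,r[0],.012).round(3))
E
```

```text
[[-0.     0.386 -0.923]
 [ 0.001 -0.923 -0.386]
 [-1.    -0.001 -0.   ]]
green top [161.8 227.5] 156.0 [0.441 0.281 0.07 ]
green top [135.6 224.5] 155.0 [0.453 0.361 0.07 ]
green top [187.2 203.6] 150.5 [0.511 0.203 0.07 ]
green top [425.9 172.6] 171.0 [ 0.586 -0.524  0.07 ]
green scene [391.2 236.5] 194.0 [0.461 0.365 0.07 ]
green scene [330.9 223.5] 171.5 [0.52  0.209 0.07 ]
green scene [367.6 221.4] 177.5 [0.45  0.287 0.07 ]
green scene [137.5 155.3] 39.5 [ 0.642 -0.435  0.07 ]
green scene [133.5 131.4] 189.0 [ 0.563 -0.538  0.07 ]
red top [180.7 229.3] 17.0 [0.434 0.224 0.07 ]
red top [385.7 195.2] 77.5 [ 0.52  -0.399  0.07 ]
red top [163.  178.6] 96.0 [0.59  0.277 0.07 ]
red top [435.2 170. ] 32.0 [ 0.593 -0.553  0.07 ]
red scene [339.5 250.9] 148.5 [0.591 0.277 0.07 ]
red scene [348.1 207.7] 109.5 [0.436 0.217 0.07 ]
red scene [169.7 152.5] 41.5 [ 0.569 -0.363  0.07 ]
white [438.5 352.5] [61. 95.] 90.0 [ 0.044 -0.543  0.03 ]
white [365.4 219.3] [30.4 21.9] 63.4 [ 0.449 -0.345  0.03 ]
white [323.8 213.7] [31.2 22. ] 79.4 [ 0.47  -0.217  0.03 ]
white [166. 204.] [14. 14.] 90.0 [0.514 0.279 0.03 ]
white [143.6 202.9] [14.3 14.6] 82.9 [0.52 0.35 0.03]
white [337.3 178.1] [21.9 30.1] 19.4 [ 0.581 -0.264  0.03 ]
white [271.4 149.7] [13.1 99.5] 86.6 [ 0.678 -0.059  0.03 ]
white [355.9 128.7] [38.1 30.5] 83.7 [ 0.738 -0.331  0.03 ]
white [242.  114.5] [47. 48.] 90.0 [0.796 0.032 0.03 ]
brown [267.2 214.5] [56.  40.1] 87.5 [ 0.473 -0.04   0.012]
```

View pics/a.png

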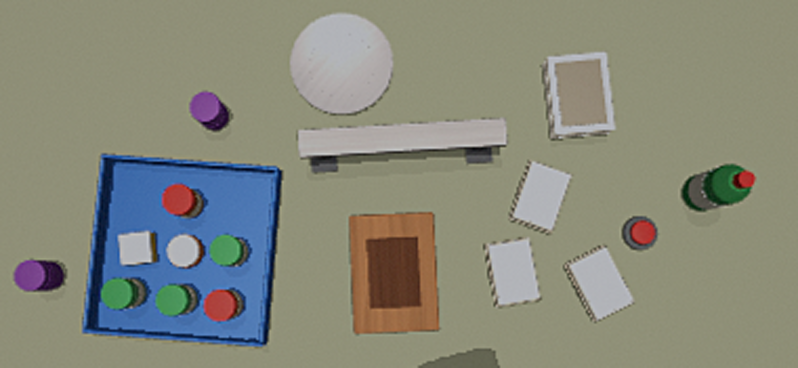

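View pics/b.png

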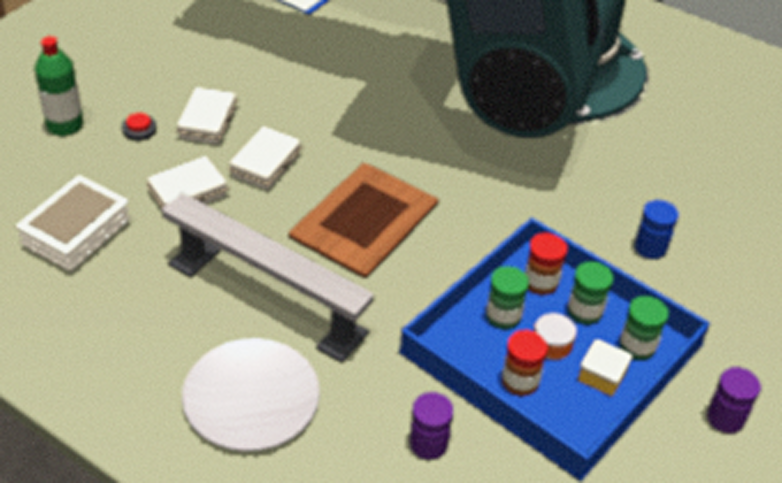

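```bash
cat > plan.py <<'E'
import sys
from h import *
# plan.py x y z psi_deg fingers [maxstep]
def plan(x,y,z,psi,f,step=36.,start=None):
    st=env.get_state()
    R=Ro.from_quat(st['tcp_rot']).as_matrix()
    p=st['ee_pos'] if start is None else np.array(start[:3]); 
    ps0=np.arctan2(R[1,1],R[0,1]) if start is None else np.deg2rad(start[3])
    tgt=np.array([x,y,z]);D=(tgt-p)*1000
    dpsi=(np.deg2rad(psi)-ps0+np.pi)%(2*np.pi)-np.pi
    n=int(max(1,np.ceil(np.linalg.norm(D)/step),np.ceil(abs(dpsi)/.115)))
    rows=[]
    for i in range(n):
        a=ps0+dpsi*i/n; yv=np.array([np.cos(a),np.sin(a)]);zv=np.array([np.sin(a),-np.cos(a)])
        d=D/n
        rows+= [round(float(-d[2]),1),round(float(d[:2]@yv),1),round(float(d[:2]@zv),1),round(float(-dpsi/n),4),f]
    print(n,'rows:',rows)
def show():
    st=env.get_state();R=Ro.from_quat(st['tcp_rot']).as_matrix()
    print('t',round(st['time_s'],2),'pos',st['ee_pos'].round(4),'psi',round(float(np.degrees(np.arctan2(R[1,1],R[0,1]))),2),'tilt',R[:2,0].round(4),'w',round(st['grip_width'],4),'F',st['ft_force'].round(1))
if __name__=='__main__':
    show()
    a=sys.argv[1:]
    # several waypoints separated by '/'
    cur=None
    for w in ' '.join(a).split('/'):
        v=[float(q) for q in w.split()]
        if len(v)<5: continue
        plan(*v[:5],step=v[5] if len(v)>5 else 36.,start=cur); cur=v[:4]
E
python3 plan.py .45 -.28 .30 -90 1
```

```text
t 0.15 pos [ 0.2024 -0.4842  0.2559] psi -67.32 tilt [-0.0002  0.0009] w 0.0852 F [-0.6  0.3 -0.6]
9 rows: [-4.9, -10.3, -34.1, 0.044, 1.0, -4.9, -11.8, -33.6, 0.044, 1.0, -4.9, -13.3, -33.1, 0.044, 1.0, -4.9, -14.7, -32.5, 0.044, 1.0, -4.9, -16.1, -31.8, 0.044, 1.0, -4.9, -17.5, -31.1, 0.044, 1.0, -4.9, -18.9, -30.3, 0.044, 1.0, -4.9, -20.2, -29.4, 0.044, 1.0, -4.9, -21.5, -28.5, 0.044, 1.0]
```

Request:
drive_tool(
  increments=[-5, -10.3, -34, 0.044, 1, -5, -11.8, -33.6, 0.044, 1, -5, -13.3, -33, 0.044, 1, -5, -14.7, -32.5, 0.044, 1, -5, -16, -31.8, 0.044, 1, -5, -17.5, -31, 0.044, 1, -5, -19, -30.3, 0.044, 1, -5, -20, -29.4, 0.044, 1, -5, -21.5, -28.5, 0.044, 1],
)

```text
time_s: 0.9
ee_pos: [0.4565, -0.2768, 0.3001]
tcp_rot: [-0.706, 0.008, 0.708, 0.011]
ft_force: [1.1, -1.2, -0.4]
grip_width: 0.0852
```

```bash
cat > look.py <<'E'
import sys
from h import *
st=env.get_state();im=env.grab_frame('wrist')
n=sys.argv[1];cv2.imwrite(f'pics/{n}.png',im[:,:,::-1]);np.savez(f'pics/{n}.npz',p=st['ee_pos'],q=st['tcp_rot'])
import plan;plan.show()
E
python3 look.py w1
```

```text
t 0.95 pos [ 0.4603 -0.2735  0.3007] psi -91.66 tilt [-0.0012  0.0052] w 0.0853 F [ 0.1  6.7 -1.9]
```

View pics/w1.png

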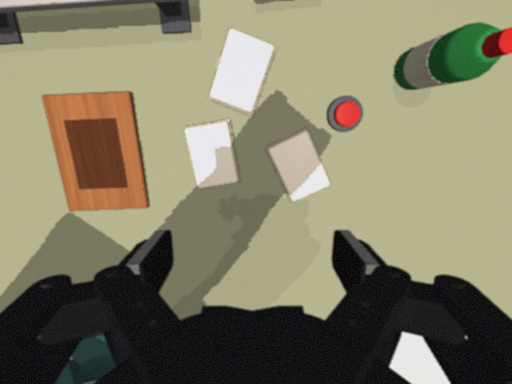

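Request:
drive_tool(
  increments=[4, 30, 10, -0.03, 1, 4, 30, 10, 0, 1, 0, 0, 0, 0, 1, 0, 0, 0, 0, 1],
)

```text
time_s: 1.28
ee_pos: [0.4429, -0.3312, 0.2917]
tcp_rot: [-0.707, -0.006, 0.707, -0.002]
ft_force: [0.2, 0.9, 0.3]
grip_width: 0.0856
```

```bash
python3 look.py w2
python3 - <<'E'
import cv2,numpy as np
for n,pts in(('w1',[(245,70),(205,145),(222,165),(290,160),(315,185),(350,220),(220,205),(470,200),(270,120)]),):
    im=cv2.imread(f'pics/{n}.png');h=cv2.cvtColor(im,cv2.COLOR_BGR2HSV);l=cv2.cvtColor(im,cv2.COLOR_BGR2LAB)
    for p in pts: print(p,h[p[1],p[0]],l[p[1],p[0]])
im=cv2.imread('pics/w2.png');cv2.imwrite('pics/w2b.png',cv2.resize(im[0:240,40:420],None,fx=2.1,fy=2.1,interpolation=cv2.INTER_CUBIC))
E
```

```text
t 1.33 pos [ 0.4428 -0.3312  0.2915] psi -89.35 tilt [-0.0012  0.0059] w 0.0856 F [-0.1 -0.1 -1. ]
(245, 70) [113   4 236] [236 128 126]
(205, 145) [128   4 236] [235 129 126]
(222, 165) [ 19  39 198] [195 129 139]
(290, 160) [ 18  41 203] [198 129 140]
(315, 185) [120   3 236] [236 128 127]
(350, 220) [ 30  53 183] [188 122 147]
(220, 205) [ 27  54 109] [115 125 140]
(470, 200) [ 29  54 184] [188 122 147]
(270, 120) [ 30  51 119] [126 124 141]
```

View pics/w2b.png

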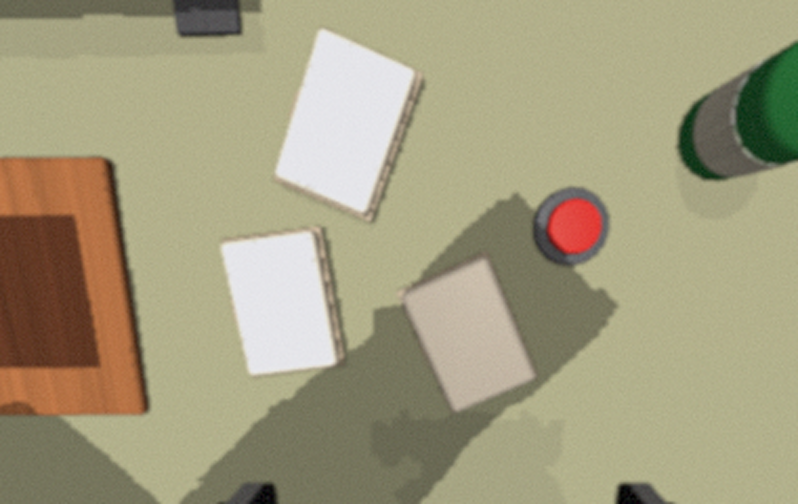

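```bash
cat > boxes.py <<'E'
from h import *
def load(n):
    d=np.load(f'pics/{n}.npz');st={'ee_pos':d['p'],'tcp_rot':d['q']};return cv2.imread(f'pics/{n}.png')[:,:,::-1].copy(),cam('wrist',st)
def rects(im,mask_fn,amin=500,roi=(0,0,512,235)):
    m=mask_fn(im);k=np.zeros_like(m);k[roi[1]:roi[3],roi[0]:roi[2]]=255;m&=k
    m=cv2.morphologyEx(m,cv2.MORPH_OPEN,np.ones((3,3),np.uint8))
    cs,_=cv2.findContours(m,cv2.RETR_EXTERNAL,cv2.CHAIN_APPROX_NONE)
    out=[]
    for c in cs:
        if cv2.contourArea(c)<amin: continue
        q=cv2.approxPolyDP(cv2.convexHull(c),0.05*cv2.arcLength(c,True),True)[:,0].astype(float)
        if len(q)==4: out.append((q,cv2.contourArea(c)))
    return out
def lid(im):
    l=cv2.cvtColor(cv2.medianBlur(im,5),cv2.COLOR_RGB2LAB);return (((l[...,0]>178)&(l[...,1]>125)&(l[...,2]<143))*255).astype(np.uint8)
def dark(im):
    h=cv2.cvtColor(cv2.medianBlur(im,3),cv2.COLOR_RGB2HSV);return (((h[...,0]<16)&(h[...,1]>110)&(h[...,2]<125))*255).astype(np.uint8)
def brown(im):
    h=cv2.cvtColor(cv2.medianBlur(im,3),cv2.COLOR_RGB2HSV);return (((h[...,0]<20)&(h[...,1]>110))*255).astype(np.uint8)
def pose(q,c,z):
    P=np.array([onz(c,u,z) for u in q]);ctr=P.mean(0)
    e=[P[(i+1)%4]-P[i] for i in range(4)];L=[np.linalg.norm(v) for v in e]
    i=0 if L[0]+L[2]>L[1]+L[3] else 1
    v=e[i]-e[i+2];a=np.degrees(np.arctan2(v[1],v[0]));a=(a+90)%180-90
    return ctr[:2].round(4),round((L[i]+L[i+2])/2,4),round((L[1-i]+L[(3-i)%4])/2,4),round(a,2)
if __name__=='__main__':
    R={}
    for n in('w1','w2'):
        im,c=load(n)
        for nm,f,z in(('lid',lid,.03),('dark',dark,.012),('brown',brown,.012)):
            for q,a in rects(im,f):
                print(n,nm,q.mean(0).round(1),a,pose(q,c,z)); R.setdefault(nm,{}).setdefault(n,[]).append((q,c))
    for nm in R:
        for q,c in R[nm].get('w1',[]):
            for q2,c2 in R[nm].get('w2',[]):
                X,e=tri(c,q.mean(0),c2,q2.mean(0))
                if e<.006 and -.02<X[2]<.06: print(nm,X.round(4),round(e,4))
E
python3 boxes.py
```

```text
w1 lid [299.5 166.2] 2298.5 (array([ 0.4497, -0.3454]), np.float64(0.0838), np.float64(0.0576), np.float64(23.89))
w1 lid [211.  153.5] 2448.5 (array([ 0.4719, -0.2158]), np.float64(0.084), np.float64(0.0594), np.float64(6.09))
w1 lid [240.5  70.8] 3374.5 (array([ 0.5821, -0.2629]), np.float64(0.0872), np.float64(0.0605), np.float64(-22.16))
w1 dark [ 96.2 153.5] 3245.5 (array([ 0.4739, -0.037 ]), np.float64(0.1013), np.float64(0.0738), np.float64(1.26))
w1 brown [ 97.  150.5] 9740.5 (array([ 0.4751, -0.039 ]), np.float64(0.1743), np.float64(0.127), np.float64(1.68))
w2 lid [262.8 159.5] 2298.5 (array([ 0.4501, -0.3447]), np.float64(0.0815), np.float64(0.0552), np.float64(23.59))
w2 lid [173.  144.2] 2739.5 (array([ 0.4699, -0.2168]), np.float64(0.0858), np.float64(0.0586), np.float64(8.62))
w2 lid [203.5  58. ] 3527.0 (array([ 0.5821, -0.2638]), np.float64(0.0874), np.float64(0.0589), np.float64(-23.11))
w2 dark [ 54.8 138.5] 3596.5 (array([ 0.4739, -0.0365]), np.float64(0.1022), np.float64(0.074), np.float64(1.59))
w2 brown [ 56.8 135.8] 10666.0 (array([ 0.4746, -0.0402]), np.float64(0.1754), np.float64(0.1259), np.float64(1.5))
w2 brown [459.8  32.5] 729.5 (array([ 0.6215, -0.6034]), np.float64(0.0337), np.float64(0.0295), np.float64(-87.35))
lid [ 0.4519 -0.3442  0.036 ] 0.0002
lid [ 0.471  -0.2139  0.0199] 0.0016
lid [ 0.5845 -0.263   0.0241] 0.0003
dark [ 0.476  -0.0394  0.016 ] 0.0
brown [ 0.4791 -0.0341  0.0036] 0.0001
```

Run:
```python
from h import *
p=env.camera_params('wrist');T=p['tool_from_camera']
for u in((172,232),(172,262),(160,290),(133,262),(333,232),(362,278)):
    d=T[:3,:3]@np.array([(u[0]-p['cx'])/p['fx'],(u[1]-p['cy'])/p['fy'],1]);o=T[:3,3]
    for y in(.0427,.05,.057):
        s=(np.sign(d[1])*y-o[1])/d[1];print(u,y,(o+s*d).round(4))
im=cv2.imread('pics/w2.png');cv2.imwrite('pics/f.png',cv2.resize(im[210:384,100:400],None,fx=2.6,fy=2.6,interpolation=cv2.INTER_CUBIC))
```

```text
(172, 232) 0.0427 [ 0.012  -0.0427 -0.0077]
(172, 232) 0.05 [ 0.0343 -0.05    0.0023]
(172, 232) 0.057 [ 0.0558 -0.057   0.012 ]
(172, 262) 0.0427 [ 0.0079 -0.0427  0.0076]
(172, 262) 0.05 [ 0.0295 -0.05    0.0203]
(172, 262) 0.057 [ 0.0503 -0.057   0.0325]
(160, 290) 0.0427 [-0.0118 -0.0427  0.0105]
(160, 290) 0.05 [ 0.0064 -0.05    0.0237]
(160, 290) 0.057 [ 0.0239 -0.057   0.0363]
(133, 262) 0.0427 [-0.0333 -0.0427 -0.0165]
(133, 262) 0.05 [-0.0187 -0.05   -0.008 ]
(133, 262) 0.057 [-0.0048 -0.057   0.0002]
(333, 232) 0.0427 [ 0.0125  0.0427 -0.0076]
(333, 232) 0.05 [0.0346 0.05   0.0024]
(333, 232) 0.057 [0.0558 0.057  0.0119]
(362, 278) 0.0427 [-0.0266  0.0427 -0.0056]
(362, 278) 0.05 [-0.0111  0.05    0.0046]
(362, 278) 0.057 [0.0037 0.057  0.0145]
```

View pics/f.png

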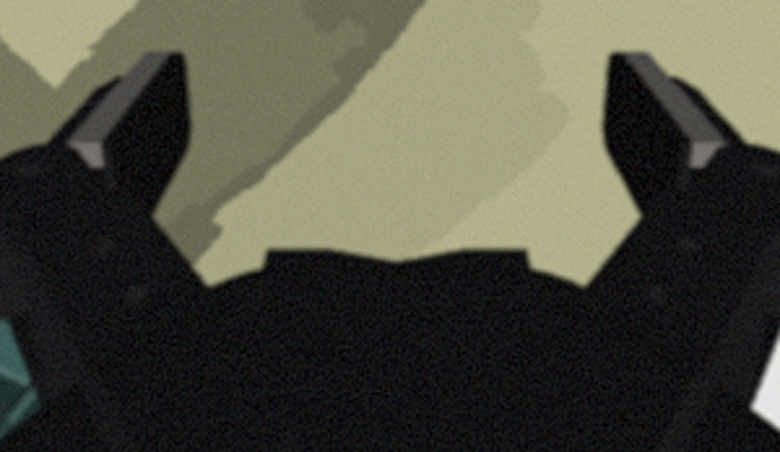

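```bash
python3 plan.py .4705 -.2165 .15 -82 1
```

```text
t 1.33 pos [ 0.4428 -0.3312  0.2915] psi -89.35 tilt [-0.0012  0.0059] w 0.0856 F [-0.1 -0.1 -1. ]
6 rows: [23.6, -19.1, -4.8, -0.0214, 1.0, 23.6, -19.0, -5.2, -0.0214, 1.0, 23.6, -18.8, -5.6, -0.0214, 1.0, 23.6, -18.7, -6.0, -0.0214, 1.0, 23.6, -18.6, -6.4, -0.0214, 1.0, 23.6, -18.4, -6.8, -0.0214, 1.0]
```

Request:
drive_tool(
  increments=[23.6, -19, -5, -0.0214, 1, 23.6, -19, -5, -0.0214, 1, 23.6, -19, -5.6, -0.0214, 1, 23.6, -18.7, -6, -0.0214, 1, 23.6, -18.6, -6.4, -0.0214, 1, 23.6, -18.4, -6.8, -0.0214, 1, 0, 0, 0, 0, 1, 0, 0, 0, 0, 1],
)

```text
time_s: 2.0
ee_pos: [0.4701, -0.2087, 0.1457]
tcp_rot: [0.706, 0.052, -0.705, 0.05]
ft_force: [-0.1, 0.1, -0.3]
grip_width: 0.0853
```

```bash
python3 look.py w3; sed -i "s/for n in('w1','w2'):/import sys\n    for n in sys.argv[1:3]:/; s/get('w1'/get(sys.argv[1]/; s/get('w2'/get(sys.argv[2]/" boxes.py; python3 boxes.py w2 w3;python3 plan.py .4705 -.2165 .022 -82 1
```

```text
t 2.05 pos [ 0.4699 -0.2088  0.1457] psi -81.75 tilt [0.0002 0.004 ] w 0.0854 F [-0.3  0.6 -0.6]
w2 lid [262.8 159.5] 2298.5 (array([ 0.4501, -0.3447]), np.float64(0.0815), np.float64(0.0552), np.float64(23.59))
w2 lid [173.  144.2] 2739.5 (array([ 0.47  , -0.2169]), np.float64(0.0858), np.float64(0.0586), np.float64(8.62))
w2 lid [203.5  58. ] 3527.0 (array([ 0.5822, -0.2638]), np.float64(0.0874), np.float64(0.0589), np.float64(-23.11))
w2 dark [ 54.8 138.5] 3596.5 (array([ 0.474 , -0.0365]), np.float64(0.1022), np.float64(0.0739), np.float64(1.6))
w2 brown [ 56.8 135.8] 10666.0 (array([ 0.4746, -0.0402]), np.float64(0.1754), np.float64(0.1258), np.float64(1.51))
w2 brown [459.8  32.5] 729.5 (array([ 0.6215, -0.6034]), np.float64(0.0337), np.float64(0.0295), np.float64(-87.35))
w3 lid [387.5 212. ] 3003.0 (array([ 0.4695, -0.3354]), np.float64(0.0588), np.float64(0.0447), np.float64(-73.23))
w3 lid [259.5 180.5] 4267.0 (array([ 0.4814, -0.2131]), np.float64(0.064), np.float64(0.0568), np.float64(7.9))
w3 lid [342.   68.2] 8790.0 (array([ 0.5825, -0.2646]), np.float64(0.0857), np.float64(0.0549), np.float64(-25.11))
w3 dark [ 75.2 155.8] 8666.0 (array([ 0.4741, -0.0372]), np.float64(0.1026), np.float64(0.0757), np.float64(0.81))
w3 brown [ 77.5 146.2] 24358.5 (array([ 0.4791, -0.0397]), np.float64(0.1666), np.float64(0.1287), np.float64(0.95))
lid [ 0.5836 -0.2644  0.0319] 0.0009
dark [ 0.4755 -0.0336  0.0075] 0.0008
t 2.05 pos [ 0.4699 -0.2088  0.1457] psi -81.75 tilt [0.0002 0.004 ] w 0.0854 F [-0.3  0.6 -0.6]
4 rows: [30.9, 1.9, 0.1, 0.0011, 1.0, 30.9, 1.9, 0.1, 0.0011, 1.0, 30.9, 1.9, 0.1, 0.0011, 1.0, 30.9, 1.9, 0.1, 0.0011, 1.0]
```

View pics/w3.png

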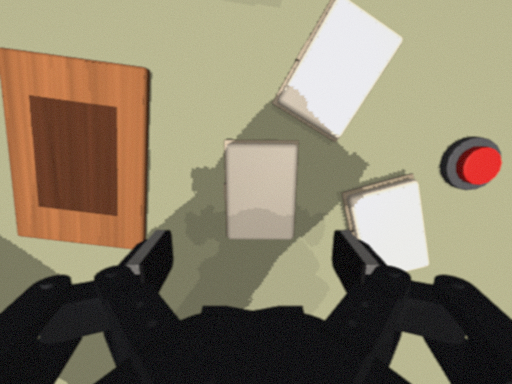

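Run:
```python
from boxes import *
im,c=load('w3')
print(pose(np.array([(226,143),(298,142),(295,239),(228,240)],float),c,.03))
_,c2=load('w2');print(tri(c,(262,191),c2,(173.5,144.5)))
```

```text
(array([ 0.4708, -0.2168]), np.float64(0.092), np.float64(0.0634), np.float64(8.55))
(array([ 0.47127186, -0.21669637,  0.02611157]), np.float64(0.0016160009096474611))
```

Request:
drive_tool(
  increments=[20, 4, 0, 0, 1, 30, 4, 0, 0, 1, 36, 0, 0, 0, 1, 34, 0, 0, 0, 1, 0, 0, 0, 0, 1],
  grip_force=40,
)

```text
time_s: 2.47
ee_pos: [0.4759, -0.2226, 0.0289]
tcp_rot: [0.71, 0.048, -0.701, 0.051]
ft_force: [-0.9, 1.4, -1.4]
grip_width: 0.0856
```

```bash
python3 plan.py .4708 -.2168 .0215 -81.5 1
```

```text
t 2.47 pos [ 0.4759 -0.2226  0.0289] psi -81.98 tilt [ 0.0121 -0.0045] w 0.0856 F [-0.9  1.4 -1.4]
1 rows: [7.4, -6.4, 4.2, -0.0084, 1.0]
```

Request:
drive_tool(
  increments=[4, -3, 2, 0, 1, 3, -3, 2, 0, 1, 0, 0, 0, 0, 1],
)

```text
time_s: 2.72
ee_pos: [0.472, -0.219, 0.025]
tcp_rot: [0.71, 0.046, -0.701, 0.051]
ft_force: [-0.1, 0.8, -0.8]
grip_width: 0.0853
```

```bash
python3 plan.py .4708 -.2168 .0215 -81.5 1
```

```text
t 2.72 pos [ 0.472 -0.219  0.025] psi -82.11 tilt [ 0.014 -0.006] w 0.0853 F [-0.1  0.8 -0.8]
1 rows: [3.5, -2.4, 0.9, -0.0106, 1.0]
```

Request:
drive_tool(
  increments=[3, -2, 0, -0.01, 1, 0, 0, 0, 0, -1, 0, 0, 0, 0, -1, 0, 0, 0, 0, -1, 0, 0, 0, 0, -1, 0, 0, 0, 0, -1],
  grip_force=40,
)

```text
time_s: 3.22
ee_pos: [0.4741, -0.2183, 0.0273]
tcp_rot: [0.712, 0.048, -0.698, 0.057]
ft_force: [0.5, 1.0, -2.2]
grip_width: 0.0673
```

```bash
python3 look.py w4; python3 plan.py .4708 -.2168 .1 -81.5 -1 / .474 -.038 .13 -88.6 -1
```

```text
t 3.27 pos [ 0.4741 -0.2183  0.0272] psi -81.46 tilt [ 0.0207 -0.0104] w 0.0669 F [-0.5 -0.  -2.2]
t 3.27 pos [ 0.4741 -0.2183  0.0272] psi -81.46 tilt [ 0.0207 -0.0104] w 0.0669 F [-0.5 -0.  -2.2]
3 rows: [-24.3, -0.6, 1.0, 0.0002, -1.0, -24.3, -0.6, 1.0, 0.0002, -1.0, -24.3, -0.6, 1.0, 0.0002, -1.0]
6 rows: [-5.0, -29.4, -4.9, 0.0207, -1.0, -5.0, -29.5, -4.3, 0.0207, -1.0, -5.0, -29.6, -3.7, 0.0207, -1.0, -5.0, -29.6, -3.1, 0.0207, -1.0, -5.0, -29.7, -2.5, 0.0207, -1.0, -5.0, -29.7, -1.9, 0.0207, -1.0]
```

View pics/w4.png

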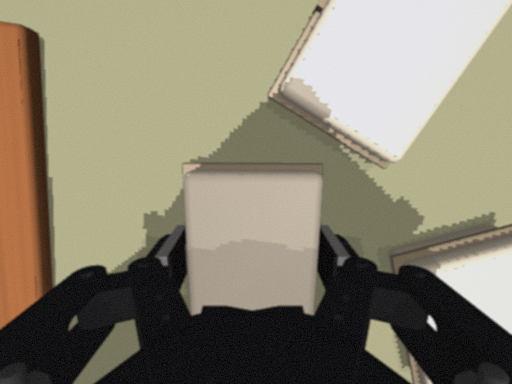

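Request:
drive_tool(
  increments=[-10, 0, 0, 0, -1, -20, 0, 0, 0, -1, -20, 0, 0, 0, -1, 0, 0, 0, 0, -1, 0, 0, 0, 0, -1, 0, 0, 0, 0, -1],
)

```text
time_s: 3.77
ee_pos: [0.4723, -0.2172, 0.0774]
tcp_rot: [0.711, 0.049, -0.699, 0.056]
ft_force: [-0.9, 0.6, -2.8]
grip_width: 0.0672
```

```bash
python3 look.py w5
python3 - <<'E'
from h import *
im=env.grab_frame('scene');cv2.imwrite('pics/s1.png',cv2.resize(im[60:260,100:400,::-1],None,fx=2.6,fy=2.6))
E
```

```text
t 3.82 pos [ 0.4721 -0.2171  0.0771] psi -81.46 tilt [ 0.0177 -0.0085] w 0.0673 F [-0.2 -0.1 -2.2]
```

View pics/w5.png

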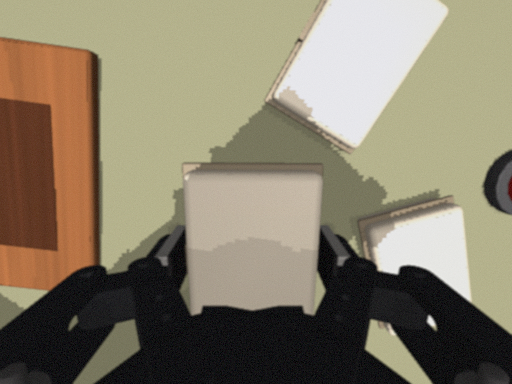

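View pics/s1.png

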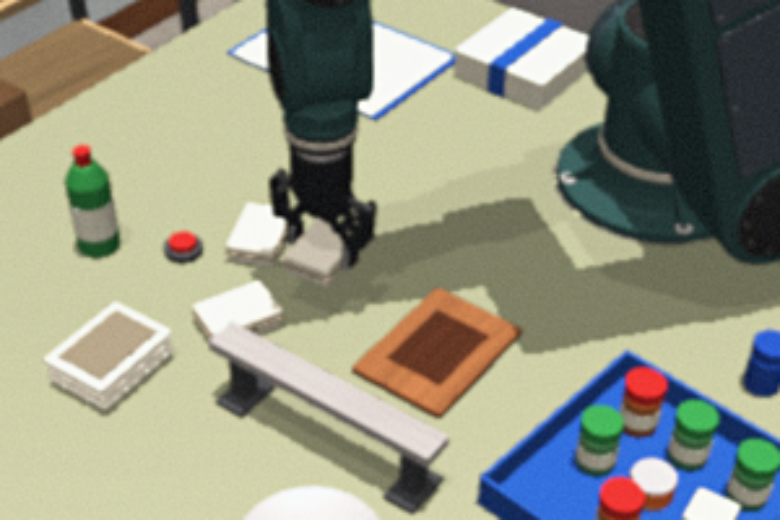

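```bash
cat > held.py <<'E'
from h import *
import sys
p=env.camera_params('wrist');T=p['tool_from_camera']
def tz(u,x):
    d=T[:3,:3]@np.array([(u[0]-p['cx'])/p['fx'],(u[1]-p['cy'])/p['fy'],1]);o=T[:3,3];return o+d*(x-o[0])/d[0]
if __name__=='__main__':
    for u,x in (((183,163),.012),((323,163),.012),((183,172),-.003),((322,172),-.003),((183,163),.027),((253,163),.027)): print(u,tz(u,x).round(4))
E
python3 held.py; python3 boxes.py w5 w3 | grep -E 'dark|brown'; python3 plan.py .474 -.038 .12 -88.6 -1
```

```text
(183, 163) [ 0.012  -0.0344 -0.0446]
(323, 163) [ 0.012   0.0347 -0.0446]
(183, 172) [-0.003  -0.0307 -0.0431]
(322, 172) [-0.003   0.0305 -0.0431]
(183, 163) [ 0.027  -0.0383 -0.0421]
(253, 163) [ 0.027   0.0002 -0.0421]
w5 dark [ 26.2 168.2] 6964.0 (array([ 0.4791, -0.0574]), np.float64(0.0943), np.float64(0.0361), np.float64(-1.67))
w5 brown [ 48.5 140.5] 18378.0 (array([ 0.4982, -0.0733]), np.float64(0.1281), np.float64(0.0653), np.float64(-1.76))
w3 dark [ 75.2 155.8] 8666.0 (array([ 0.4741, -0.0372]), np.float64(0.1026), np.float64(0.0757), np.float64(0.81))
w3 brown [ 77.5 146.2] 24358.5 (array([ 0.4791, -0.0397]), np.float64(0.1666), np.float64(0.1287), np.float64(0.95))
t 3.87 pos [ 0.4719 -0.217   0.077 ] psi -81.46 tilt [ 0.0173 -0.0082] w 0.0674 F [ 0.1 -0.7 -2. ]
6 rows: [-7.2, -29.5, -4.8, 0.0208, -1.0, -7.2, -29.5, -4.2, 0.0208, -1.0, -7.2, -29.6, -3.5, 0.0208, -1.0, -7.2, -29.7, -2.9, 0.0208, -1.0, -7.2, -29.7, -2.3, 0.0208, -1.0, -7.2, -29.8, -1.7, 0.0208, -1.0]
```

Request:
drive_tool(
  increments=[-7, -29, -5, 0.02, -1, -7, -29.5, -4, 0.02, -1, -7, -29.6, -3.5, 0.02, -1, -7, -29.7, -3, 0.02, -1, -7, -29.7, -3, 0.02, -1, -7, -29, -3, 0.02, -1, 0, 0, 0, 0, -1, 0, 0, 0, 0, -1],
)

```text
time_s: 4.53
ee_pos: [0.4729, -0.0317, 0.1125]
tcp_rot: [0.71, 0.005, -0.704, 0.009]
ft_force: [0.6, -0.4, -2.8]
grip_width: 0.0673
```

```bash
python3 look.py w6
python3 - <<'E'
from boxes import *
for n in('top','scene'):
    im=cv2.imread(f'pics/{n}0.png')[:,:,::-1].copy();c=cam(n)
    for nm,f in(('dark',dark),('brown',brown)):
        for q,a in rects(im,f,150,(180,150,310,250) ):
            print(n,nm,a,pose(q,c,.012))
E
```

```text
t 4.58 pos [ 0.4728 -0.0319  0.1124] psi -88.89 tilt [ 0.0083 -0.0045] w 0.0674 F [ 0.4  0.6 -1.5]
top dark 759.0 (array([ 0.4723, -0.0384]), np.float64(0.1004), np.float64(0.0718), np.float64(2.84))
top brown 2208.5 (array([ 0.4735, -0.0384]), np.float64(0.1718), np.float64(0.126), np.float64(0.94))
scene dark 499.0 (array([ 0.477 , -0.0369]), np.float64(0.0931), np.float64(0.0657), np.float64(-4.02))
scene brown 1636.0 (array([ 0.4833, -0.0337]), np.float64(0.1697), np.float64(0.1232), np.float64(-1.59))
```

View pics/w6.png

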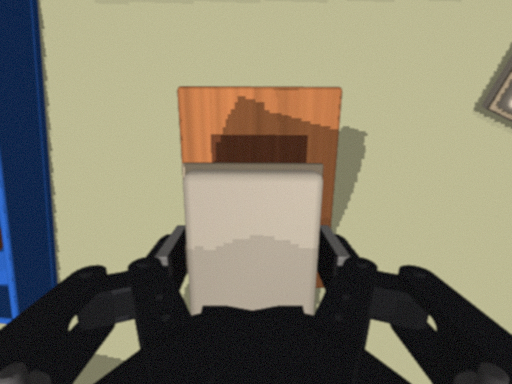

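Run:
```python
from boxes import *
im,c=load('w6')
for u in((179,88),(340,88),(212,135.5),(307,135.5)):
    print(u,onz(c,u,.012).round(4))
A=onz(c,(179,88),.012);B=onz(c,(340,88),.012);d=B-A;a=np.arctan2(d[1],d[0])+np.pi/2;print(np.degrees(a))
ex=np.array([np.cos(a),np.sin(a)]);print('ctr from board',(A+B)[:2]/2-.09*ex)
A=onz(c,(212,135.5),.012);B=onz(c,(307,135.5),.012);print('ctr dark',(A+B)[:2]/2-.053*ex,np.linalg.norm(A-B))
```

```text
(179, 88) [0.561  0.0265 0.012 ]
(340, 88) [ 0.5636 -0.0983  0.012 ]
(212, 135.5) [0.5254 0.0016 0.012 ]
(307, 135.5) [ 0.527  -0.0752  0.012 ]
1.1903254532783305
ctr from board [ 0.47233351 -0.03775562]
ctr dark [ 0.4732214 -0.0379176] 0.07688045314642737
```

Request:
drive_tool(
  increments=[20, 3, -2, 0, -1, 20, 3, -1.5, 0, -1, 15, 0, 0, 0, -1, 10, 0, 0, 0, -1, 0, 0, 0, 0, -1, 0, 0, 0, 0, -1],
)

```text
time_s: 5.08
ee_pos: [0.4767, -0.0427, 0.0425]
tcp_rot: [0.709, 0.004, -0.705, 0.007]
ft_force: [-0.5, 0.9, -2.3]
grip_width: 0.0673
```

```bash
python3 plan.py .4764 -.0378 .0405 -88.8 -1
```

```text
t 5.08 pos [ 0.4767 -0.0427  0.0425] psi -89.1 tilt [ 0.0062 -0.0047] w 0.0673 F [-0.5  0.9 -2.3]
1 rows: [2.0, -4.9, 0.2, -0.0052, -1.0]
```

Request:
drive_tool(
  increments=[0, -4, 0, -0.005, -1, 0, 0, 0, 0, -1, 0, 0, 0, 0, -1],
)

```text
time_s: 5.33
ee_pos: [0.4769, -0.0395, 0.0432]
tcp_rot: [0.709, 0.005, -0.705, 0.009]
ft_force: [0.2, -0.6, -2.7]
grip_width: 0.0671
```

```bash
python3 plan.py .4764 -.0378 .0405 -88.8 -1
```

```text
t 5.33 pos [ 0.4769 -0.0395  0.0432] psi -88.88 tilt [ 0.0065 -0.0049] w 0.0671 F [ 0.2 -0.6 -2.7]
1 rows: [2.7, -1.8, 0.5, -0.0013, -1.0]
```

Request:
drive_tool(
  increments=[3, -1.5, 0, 0, -1, 1.5, 0, 0, 0, -1, 1.5, 0, 0, 0, -1, 0, 0, 0, 0, -1],
)

```text
time_s: 5.67
ee_pos: [0.4779, -0.0381, 0.0381]
tcp_rot: [0.71, 0.005, -0.704, 0.009]
ft_force: [-0.7, -0.4, -1.3]
grip_width: 0.0671
```

```bash
python3 plan.py .4764 -.0378 .0405 -88.8 -1
```

```text
t 5.67 pos [ 0.4779 -0.0381  0.0381] psi -88.85 tilt [ 0.0094 -0.0059] w 0.0671 F [-0.7 -0.4 -1.3]
1 rows: [-2.4, -0.3, 1.5, -0.0009, -1.0]
```

Request:
drive_tool(
  increments=[0.5, 0, 1, 0, -1, 0, 0, 0, 0, 0.9, 0, 0, 0, 0, 1, 0, 0, 0, 0, 1, -20, 0, 0, 0, 1, -35, 0, 0, 0, 1, -35, 0, 0, 0, 1, -25, 0, 0, 0, 1, 0, 0, 0, 0, 1],
)

```text
time_s: 6.42
ee_pos: [0.4744, -0.037, 0.1567]
tcp_rot: [0.709, 0.005, -0.705, 0.009]
ft_force: [-0.4, -0.2, 0.5]
grip_width: 0.0855
```

```bash
python3 look.py w7;  python3 plan.py .45 -.345 .15 -66.3 1
```

```text
t 6.47 pos [ 0.474  -0.0369  0.155 ] psi -88.84 tilt [ 0.005  -0.0045] w 0.0857 F [ 0.1 -0.4 -0.3]
t 6.47 pos [ 0.474  -0.0369  0.155 ] psi -88.84 tilt [ 0.005  -0.0045] w 0.0857 F [ 0.1 -0.4 -0.3]
9 rows: [0.6, 34.2, 3.4, -0.0437, 1.0, 0.6, 34.0, 4.8, -0.0437, 1.0, 0.6, 33.7, 6.3, -0.0437, 1.0, 0.6, 33.4, 7.8, -0.0437, 1.0, 0.6, 33.1, 9.3, -0.0437, 1.0, 0.6, 32.6, 10.7, -0.0437, 1.0, 0.6, 32.1, 12.1, -0.0437, 1.0, 0.6, 31.6, 13.5, -0.0437, 1.0, 0.6, 30.9, 14.9, -0.0437, 1.0]
```

View pics/w7.png

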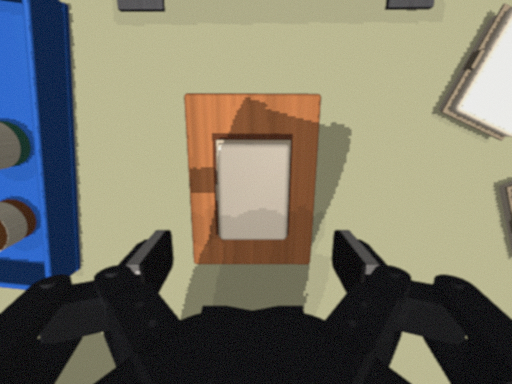

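Run:
```python
from boxes import *
im,c=load('w7')
print(pose(np.array([(217,139),(291,139),(288,241),(219,241)],float),c,.042))
print(pose(np.array([(185,94),(321,94),(310,264),(195,264)],float),c,.012))
```

```text
(array([ 0.4756, -0.0388]), np.float64(0.0961), np.float64(0.065), np.float64(1.0))
(array([ 0.4741, -0.0381]), np.float64(0.1776), np.float64(0.1272), np.float64(1.05))
```

Request:
drive_tool(
  increments=[0, 34, 3, -0.044, 1, 0, 34, 5, -0.044, 1, 0, 33.7, 6, -0.044, 1, 0, 33.4, 8, -0.044, 1, 0, 33, 9, -0.044, 1, 0, 32.6, 10.7, -0.044, 1, 0, 32, 12, -0.044, 1, 0, 31, 13, -0.044, 1, 0, 24, 10, -0.04, 1, 0, 0, 0, 0, 1, 0, 0, 0, 0, 1],
)

```text
time_s: 7.38
ee_pos: [0.4503, -0.3473, 0.1435]
tcp_rot: [-0.689, -0.154, 0.691, -0.151]
ft_force: [-0.0, 0.5, 0.0]
grip_width: 0.0853
```

```bash
python3 look.py w8
```

```text
t 7.43 pos [ 0.4504 -0.347   0.1435] psi -65.04 tilt [-0.0036  0.0034] w 0.0852 F [-1.1 -0.3 -0.7]
```

View pics/w8.png

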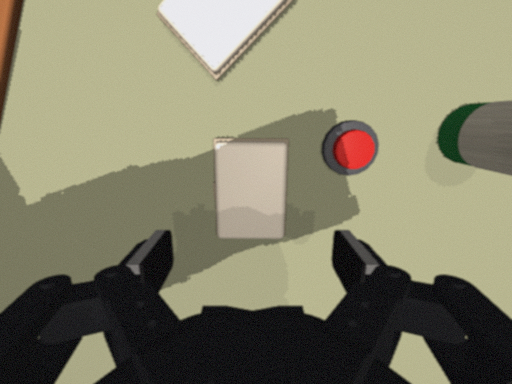

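```bash
python3 - <<'E'
from boxes import *
im,c=load('w8')
print(pose(np.array([(215,140),(288,139),(284,240),(218,241)],float),c,.03))
print('button edge/housing',onz(c,(323,150),.0),onz(c,(355,150),.03))
E
python3 plan.py .45 -.346 .0265 -66 1
```

```text
(array([ 0.4503, -0.3457]), np.float64(0.0948), np.float64(0.0628), np.float64(24.65))
button edge/housing [ 0.51151742 -0.39443808  0.        ] [ 0.52311392 -0.41093394  0.03      ]
t 7.43 pos [ 0.4504 -0.347   0.1435] psi -65.04 tilt [-0.0036  0.0034] w 0.0852 F [-1.1 -0.3 -0.7]
4 rows: [29.2, -0.3, -0.0, 0.0042, 1.0, 29.2, -0.3, -0.0, 0.0042, 1.0, 29.2, -0.3, -0.0, 0.0042, 1.0, 29.2, -0.3, -0.0, 0.0042, 1.0]
```

Request:
drive_tool(
  increments=[20, -0.5, 0, 0.008, 1, 30, -0.5, 0, 0.008, 1, 30, 0, 0, 0, 1, 20, 0, 0, 0, 1, 12, 0, 0, 0, 1, 5, 0, 0, 0, 1, 0, 0, 0, 0, 1],
)

```text
time_s: 8.02
ee_pos: [0.4495, -0.3374, 0.0201]
tcp_rot: [-0.69, -0.15, 0.693, -0.146]
ft_force: [-0.3, -0.2, -0.5]
grip_width: 0.0853
```

```bash
python3 plan.py .4503 -.3457 .0255 -65.5 1
```

```text
t 8.02 pos [ 0.4495 -0.3374  0.0201] psi -65.85 tilt [-0.0049  0.0057] w 0.0853 F [-0.3 -0.2 -0.5]
1 rows: [-5.4, 7.9, 2.6, -0.0061, 1.0]
```

Request:
drive_tool(
  increments=[-3, 5, 1.5, 0, 1, -1, 2, 0.5, 0, 1, 0, 0, 0, 0, 1, 0, 0, 0, 0, 1],
)

```text
time_s: 8.35
ee_pos: [0.4518, -0.3448, 0.027]
tcp_rot: [-0.691, -0.15, 0.692, -0.147]
ft_force: [-0.5, -0.6, -0.3]
grip_width: 0.0854
```

```bash
python3 plan.py .4503 -.3457 .0255 -65.5 1
```

```text
t 8.35 pos [ 0.4518 -0.3448  0.027 ] psi -65.77 tilt [-0.0031  0.0039] w 0.0854 F [-0.5 -0.6 -0.3]
1 rows: [1.5, 0.2, 1.8, -0.0047, 1.0]
```

Well centred; close.

Request:
drive_tool(
  increments=[2, 0, 1.5, -0.005, 1, 0, 0, 0, 0, -1, 0, 0, 0, 0, -1, 0, 0, 0, 0, -1, 0, 0, 0, 0, -1, 0, 0, 0, 0, -1],
  grip_force=40,
)

```text
time_s: 8.85
ee_pos: [0.4507, -0.3461, 0.0266]
tcp_rot: [-0.691, -0.151, 0.691, -0.149]
ft_force: [-0.2, 0.3, -2.6]
grip_width: 0.0669
```

```bash
python3 look.py w9
```

```text
t 8.9 pos [ 0.4507 -0.3461  0.0266] psi -65.48 tilt [-0.001   0.0022] w 0.0673 F [-0.4 -0.1 -1. ]
```

View pics/w9.png

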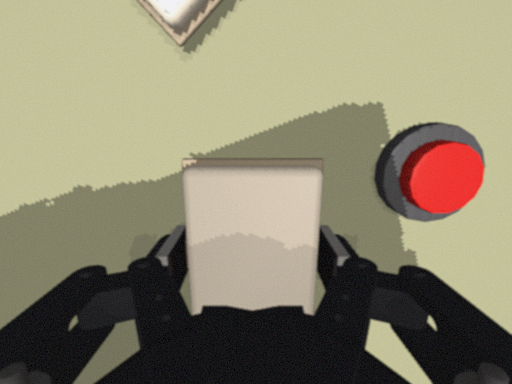

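```bash
python3 -c "
from held import *
print(tz((253,159),.012))"; python3 plan.py .4507 -.3461 .08 -65.5 -1 / .4764 -.0385 .115 -88.9 -1
```

```text
[ 0.012       0.00022363 -0.04667381]
t 8.9 pos [ 0.4507 -0.3461  0.0266] psi -65.48 tilt [-0.001   0.0022] w 0.0673 F [-0.4 -0.1 -1. ]
2 rows: [-26.7, -0.0, 0.0, 0.0002, -1.0, -26.7, -0.0, 0.0, 0.0002, -1.0]
9 rows: [-3.9, -29.9, -16.8, 0.0454, -1.0, -3.9, -30.6, -15.4, 0.0454, -1.0, -3.9, -31.3, -14.0, 0.0454, -1.0, -3.9, -31.9, -12.6, 0.0454, -1.0, -3.9, -32.5, -11.1, 0.0454, -1.0, -3.9, -32.9, -9.6, 0.0454, -1.0, -3.9, -33.3, -8.1, 0.0454, -1.0, -3.9, -33.7, -6.6, 0.0454, -1.0, -3.9, -33.9, -5.1, 0.0454, -1.0]
```

Request:
drive_tool(
  increments=[-27, 0, 0, 0, -1, -27, 0, 0, 0, -1, -4, -30, -17, 0.045, -1, -4, -30.6, -15, 0.045, -1, -4, -31, -14, 0.045, -1, -4, -32, -12.6, 0.045, -1, -4, -32.5, -11, 0.045, -1, -4, -33, -9.6, 0.045, -1, -4, -33, -8, 0.045, -1, -4, -33, -6, 0.045, -1, 0, -20, -3, 0.045, -1, 0, 0, 0, 0, -1],
)

```text
time_s: 9.9
ee_pos: [0.4759, -0.0432, 0.116]
tcp_rot: [-0.707, -0.0, 0.707, 0.002]
ft_force: [0.5, -0.6, -1.8]
grip_width: 0.0674
```

```bash
python3 look.py w10; python3 plan.py .4764 -.0385 .072 -88.9 -1
```

```text
t 9.95 pos [ 0.4759 -0.0444  0.116 ] psi -90.03 tilt [-0.0004  0.0025] w 0.0672 F [-0.3  0.5 -2. ]
t 9.95 pos [ 0.4759 -0.0444  0.116 ] psi -90.03 tilt [-0.0004  0.0025] w 0.0672 F [-0.3  0.5 -2. ]
2 rows: [22.0, -2.9, -0.3, -0.0099, -1.0, 22.0, -2.9, -0.3, -0.0099, -1.0]
```

View pics/w10.png

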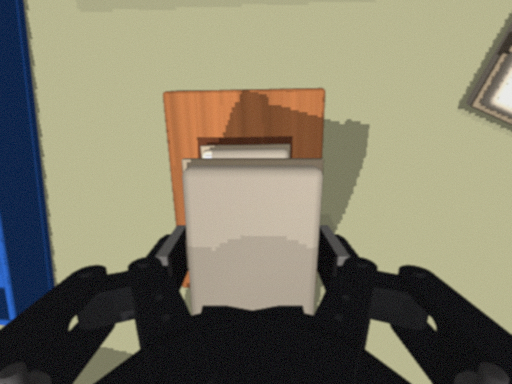

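Board unmoved so far (box 1's far edge at row 145, still in the rectangle).

Request:
drive_tool(
  increments=[14, -3, 0, -0.01, -1, 14, -2, 0, -0.01, -1, 10, 0, 0, 0, -1, 3, 0, 0, 0, -1, 0, 0, 0, 0, -1, 0, 0, 0, 0, -1],
)

```text
time_s: 10.45
ee_pos: [0.4765, -0.0423, 0.0739]
tcp_rot: [0.707, 0.009, -0.707, 0.008]
ft_force: [0.1, -0.5, -0.8]
grip_width: 0.0675
```

```bash
python3 plan.py .4764 -.0385 .069 -88.9 -1
```

```text
t 10.45 pos [ 0.4765 -0.0423  0.0739] psi -88.66 tilt [0.0006 0.0008] w 0.0675 F [ 0.1 -0.5 -0.8]
1 rows: [4.9, -3.8, -0.0, 0.0041, -1.0]
```

Request:
drive_tool(
  increments=[0, -3.5, 0, 0.004, -1, 2, 0, 0, 0, -1, 0, 0, 0, 0, -1, 0, 0, 0, 0, -1],
)

```text
time_s: 10.78
ee_pos: [0.4772, -0.0397, 0.0732]
tcp_rot: [0.708, 0.006, -0.706, 0.006]
ft_force: [-0.8, 0.3, -0.0]
grip_width: 0.0672
```

```bash
python3 plan.py .4764 -.0385 .069 -88.9 -1
```

```text
t 10.78 pos [ 0.4772 -0.0397  0.0732] psi -88.98 tilt [0.0026 0.0002] w 0.0672 F [-0.8  0.3 -0. ]
1 rows: [4.2, -1.2, 0.8, -0.0015, -1.0]
```

Request:
drive_tool(
  increments=[2, -1, 0.5, 0, -1, 2, 0, 0, 0, -1, 0, 0, 0, 0, -1],
)

```text
time_s: 11.03
ee_pos: [0.477, -0.0386, 0.0693]
tcp_rot: [0.708, 0.006, -0.706, 0.006]
ft_force: [-0.6, 0.3, -2.2]
grip_width: 0.0669
```

```bash
python3 plan.py .4764 -.0385 .069 -88.9 -1
```

```text
t 11.03 pos [ 0.477  -0.0386  0.0693] psi -88.97 tilt [ 0.0036 -0.0001] w 0.0669 F [-0.6  0.3 -2.2]
1 rows: [0.3, -0.2, 0.6, -0.0013, -1.0]
```

Request:
drive_tool(
  increments=[1.5, 0, 0.5, 0, -1, 0, 0, 0, 0, 0.9, 0, 0, 0, 0, 1, 0, 0, 0, 0, 1, -20, 0, 0, 0, 1, -35, 0, 0, 0, 1, -35, 0, 0, 0, 1, -10, 0, 0, 0, 1, 0, 0, 0, 0, 1],
)

```text
time_s: 11.78
ee_pos: [0.4753, -0.0384, 0.1715]
tcp_rot: [0.708, 0.007, -0.706, 0.006]
ft_force: [0.7, -0.6, 0.3]
grip_width: 0.0855
```

```bash
python3 look.py w11;  python3 plan.py .5823 -.264 .15 -113 1
```

```text
t 11.83 pos [ 0.4753 -0.0384  0.1707] psi -88.96 tilt [0.0016 0.0005] w 0.0854 F [-0.2  0.5  0.7]
t 11.83 pos [ 0.4753 -0.0384  0.1707] psi -88.96 tilt [0.0016 0.0005] w 0.0854 F [-0.2  0.5  0.7]
7 rows: [3.0, 32.5, -14.7, 0.0599, 1.0, 3.0, 31.6, -16.6, 0.0599, 1.0, 3.0, 30.5, -18.5, 0.0599, 1.0, 3.0, 29.4, -20.3, 0.0599, 1.0, 3.0, 28.1, -22.0, 0.0599, 1.0, 3.0, 26.7, -23.6, 0.0599, 1.0, 3.0, 25.3, -25.2, 0.0599, 1.0]
```

View pics/w11.png

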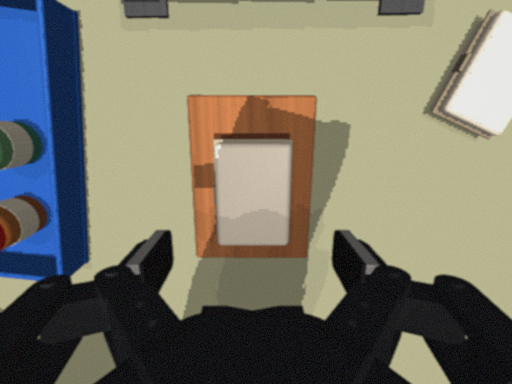

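Request:
drive_tool(
  increments=[3, 32, -14.7, 0.06, 1, 3, 31.6, -16.6, 0.06, 1, 3, 30.5, -18.5, 0.06, 1, 3, 29, -20, 0.06, 1, 3, 28, -22, 0.06, 1, 3, 26, -23, 0.06, 1, 3, 20, -18, 0.06, 1, 0, 0, 0, 0, 1, 0, 0, 0, 0, 1],
)

```text
time_s: 12.58
ee_pos: [0.5758, -0.2636, 0.1342]
tcp_rot: [-0.688, 0.145, 0.695, 0.149]
ft_force: [0.6, 0.2, -0.1]
grip_width: 0.0854
```

```bash
python3 look.py w12
```

```text
t 12.63 pos [ 0.5756 -0.2633  0.134 ] psi -114.03 tilt [-0.0096  0.0072] w 0.0853 F [-0.6 -0.7 -0.4]
```

View pics/w12.png

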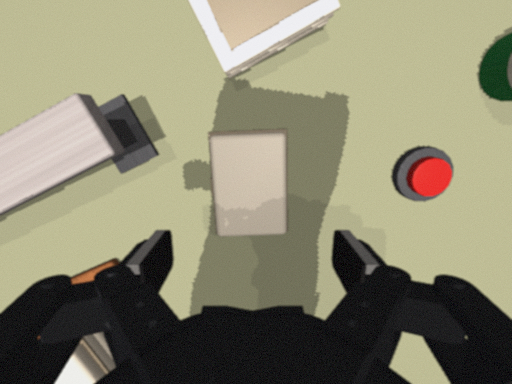

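```bash
python3 - <<'E'
from boxes import *
im,c=load('w12')
print(pose(np.array([(210,133),(287,131),(287,234),(216,236)],float),c,.03))
E
python3 plan.py .5825 -.2645 .06 -113 1
```

```text
(array([ 0.5838, -0.2645]), np.float64(0.0918), np.float64(0.0638), np.float64(-22.53))
t 12.63 pos [ 0.5756 -0.2633  0.134 ] psi -114.03 tilt [-0.0096  0.0072] w 0.0853 F [-0.6 -0.7 -0.4]
3 rows: [24.7, -0.6, -2.3, -0.006, 1.0, 24.7, -0.6, -2.3, -0.006, 1.0, 24.7, -0.5, -2.3, -0.006, 1.0]
```

Request:
drive_tool(
  increments=[20, -0.5, -3, -0.013, 1, 26, -0.5, -2, -0.013, 1, 26, 0, -1, 0, 1, 20, 0, 0, 0, 1, 10, 0, 0, 0, 1, 0, 0, 0, 0, 1, 0, 0, 0, 0, 1],
)

```text
time_s: 13.22
ee_pos: [0.5776, -0.256, 0.0262]
tcp_rot: [-0.689, 0.132, 0.699, 0.136]
ft_force: [-0.3, 0.4, 0.1]
grip_width: 0.0853
```

```bash
python3 plan.py .583 -.2645 .0255 -112.5 1
```

```text
t 13.22 pos [ 0.5776 -0.256   0.0262] psi -111.85 tilt [-0.0124  0.0095] w 0.0853 F [-0.3  0.4  0.1]
1 rows: [0.7, 5.8, -8.2, 0.0113, 1.0]
```

Request:
drive_tool(
  increments=[0, 3, -4, 0.005, 1, 0, 2.5, -4, 0.005, 1, 0, 0, 0, 0, 1, 0, 0, 0, 0, 1],
)

```text
time_s: 13.55
ee_pos: [0.5843, -0.2641, 0.029]
tcp_rot: [-0.69, 0.135, 0.698, 0.139]
ft_force: [-0.7, -0.3, -0.5]
grip_width: 0.0855
```

```bash
python3 plan.py .583 -.2645 .0255 -112.5 1
```

```text
t 13.55 pos [ 0.5843 -0.2641  0.029 ] psi -112.36 tilt [-0.0097  0.0079] w 0.0855 F [-0.7 -0.3 -0.5]
1 rows: [3.5, 0.9, 1.1, 0.0025, 1.0]
```

Request:
drive_tool(
  increments=[4, 0.5, 1, 0, 1, 0, 0, 0, 0, 1, 0, 0, 0, 0, -1, 0, 0, 0, 0, -1, 0, 0, 0, 0, -1, 0, 0, 0, 0, -1, 0, 0, 0, 0, -1],
  grip_force=40,
)

```text
time_s: 14.13
ee_pos: [0.5835, -0.2647, 0.026]
tcp_rot: [-0.691, 0.135, 0.697, 0.139]
ft_force: [0.3, -0.9, -0.6]
grip_width: 0.0674
```

```bash
python3 look.py w13; python3 plan.py .583 -.264 .12 -112.5 -1 / .476 -.0385 .15 -88.9 -1
```

```text
t 14.18 pos [ 0.5836 -0.2648  0.0261] psi -112.37 tilt [-0.0076  0.0067] w 0.0673 F [-0.5 -0.1  1.7]
t 14.18 pos [ 0.5836 -0.2648  0.0261] psi -112.37 tilt [-0.0076  0.0067] w 0.0673 F [-0.5 -0.1  1.7]
3 rows: [-31.3, -0.2, 0.3, 0.0007, -1.0, -31.3, -0.2, 0.3, 0.0007, -1.0, -31.3, -0.2, 0.3, 0.0007, -1.0]
7 rows: [-4.3, -23.9, 26.5, -0.0588, -1.0, -4.3, -25.4, 25.0, -0.0588, -1.0, -4.3, -26.9, 23.5, -0.0588, -1.0, -4.3, -28.2, 21.8, -0.0588, -1.0, -4.3, -29.4, 20.1, -0.0588, -1.0, -4.3, -30.6, 18.4, -0.0588, -1.0, -4.3, -31.6, 16.6, -0.0588, -1.0]
```

View pics/w13.png

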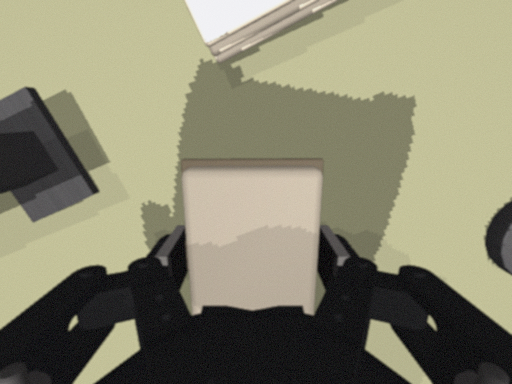

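Request:
drive_tool(
  increments=[-25, 0, 0, 0, -1, -31, 0, 0, 0, -1, -31, 0, 0, 0, -1, -5, -24, 26, -0.059, -1, -5, -25, 25, -0.059, -1, -5, -27, 23.5, -0.059, -1, -5, -28, 22, -0.059, -1, -5, -29, 20, -0.059, -1, -5, -30, 18, -0.059, -1, 0, -22, 10, -0.055, -1, 0, 0, 0, 0, -1, 0, 0, 0, 0, -1],
)

```text
time_s: 15.18
ee_pos: [0.4762, -0.0441, 0.1487]
tcp_rot: [-0.704, -0.016, 0.71, -0.01]
ft_force: [0.4, -1.2, -2.6]
grip_width: 0.0667
```

```bash
python3 look.py w14; python3 plan.py .4765 -.0385 .105 -88.9 -1
```

```text
t 15.23 pos [ 0.4762 -0.0443  0.1486] psi -87.94 tilt [-0.0099  0.0087] w 0.0673 F [ 0.1 -0.3 -1.6]
t 15.23 pos [ 0.4762 -0.0443  0.1486] psi -87.94 tilt [-0.0099  0.0087] w 0.0673 F [ 0.1 -0.3 -1.6]
2 rows: [21.8, -2.9, -0.3, 0.0084, -1.0, 21.8, -2.9, -0.2, 0.0084, -1.0]
```

View pics/w14.png

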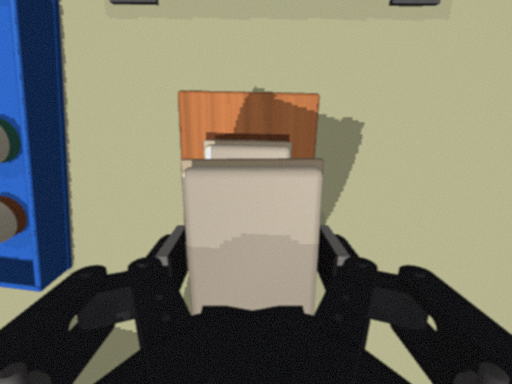

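Request:
drive_tool(
  increments=[12, -2.5, 0, 0.008, -1, 14, -2, 0, 0.008, -1, 12, 0, 0, 0, -1, 3, 0, 0, 0, -1, 0, 0, 0, 0, -1, 0, 0, 0, 0, -1],
)

```text
time_s: 15.73
ee_pos: [0.4786, -0.0436, 0.106]
tcp_rot: [-0.704, -0.007, 0.71, -0.001]
ft_force: [0.1, 0.8, -2.4]
grip_width: 0.0672
```

```bash
python3 plan.py .4765 -.0385 .098 -88.9 -1
```

```text
t 15.73 pos [ 0.4786 -0.0436  0.106 ] psi -89.35 tilt [-0.0086  0.0077] w 0.0672 F [ 0.1  0.8 -2.4]
1 rows: [8.0, -5.1, 2.0, -0.0078, -1.0]
```

Request:
drive_tool(
  increments=[0, -4.5, 2, -0.008, -1, 2, 0, 0, 0, -1, 0, 0, 0, 0, -1, 0, 0, 0, 0, -1],
)

```text
time_s: 16.07
ee_pos: [0.4775, -0.0397, 0.1054]
tcp_rot: [-0.705, -0.009, 0.709, -0.004]
ft_force: [0.6, -0.1, -2.5]
grip_width: 0.0667
```

```bash
python3 plan.py .4765 -.0385 .098 -88.9 -1
```

```text
t 16.07 pos [ 0.4775 -0.0397  0.1054] psi -88.92 tilt [-0.0067  0.0071] w 0.0667 F [ 0.6 -0.1 -2.5]
1 rows: [7.4, -1.3, 1.0, -0.0004, -1.0]
```

Request:
drive_tool(
  increments=[4, -1.3, 0.8, 0, -1, 2, 0, 0, 0, -1, 1, 0, 0, 0, -1, 0, 0, 0, 0, -1],
)

```text
time_s: 16.4
ee_pos: [0.4769, -0.0383, 0.0983]
tcp_rot: [-0.705, -0.009, 0.709, -0.004]
ft_force: [-0.5, -0.6, -1.9]
grip_width: 0.0674
```

```bash
python3 plan.py .4765 -.0385 .098 -88.9 -1
```

```text
t 16.4 pos [ 0.4769 -0.0383  0.0983] psi -88.91 tilt [-0.0054  0.0067] w 0.0674 F [-0.5 -0.6 -1.9]
1 rows: [0.3, 0.2, 0.4, -0.0002, -1.0]
```

Request:
drive_tool(
  increments=[1, 0, 0, 0, -1, 0, 0, 0, 0, 0.9, 0, 0, 0, 0, 1, 0, 0, 0, 0, 1, -20, 0, 0, 0, 1, -35, 0, 0, 0, 1, -35, 0, 0, 0, 1, -30, 0, 0, 0, 1, 0, 0, 0, 0, 1],
)

```text
time_s: 17.15
ee_pos: [0.4764, -0.0388, 0.2222]
tcp_rot: [-0.704, -0.009, 0.71, -0.004]
ft_force: [0.8, 0.8, 0.4]
grip_width: 0.0855
```

```bash
python3 look.py w15;  python3 - <<'E'
from h import *
im=env.grab_frame('scene');cv2.imwrite('pics/s2.png',cv2.resize(im[100:260,180:440,::-1],None,fx=3,fy=3))
E
```

```text
t 17.2 pos [ 0.476  -0.0387  0.22  ] psi -88.92 tilt [-0.0098  0.0076] w 0.0857 F [-0.   0.  -0.8]
```

View pics/w15.png

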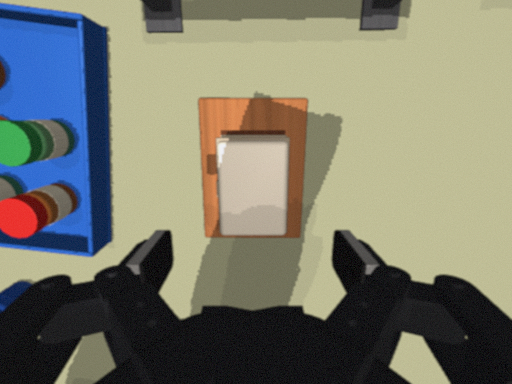

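View pics/s2.png

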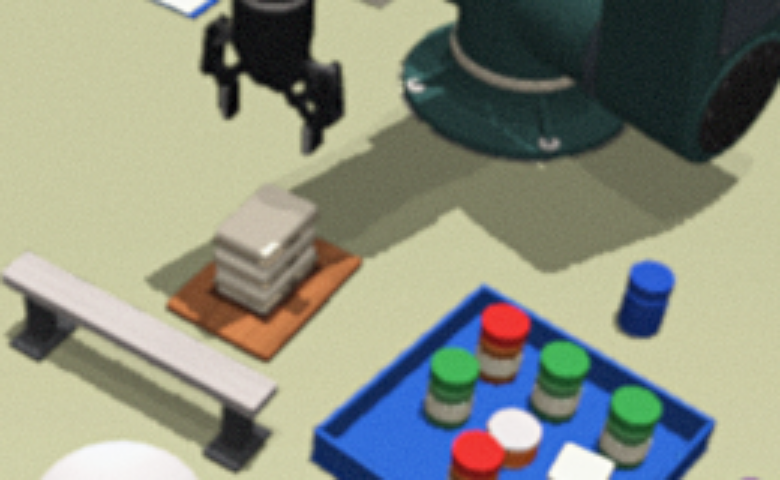

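```bash
python3 plan.py .43 .27 .28 -90 1
```

```text
t 17.25 pos [ 0.4752 -0.0385  0.2182] psi -88.92 tilt [-0.0123  0.0082] w 0.0858 F [0.1 0.7 0.2]
9 rows: [-6.9, -34.4, 4.4, 0.0021, 1.0, -6.9, -34.4, 4.4, 0.0021, 1.0, -6.9, -34.4, 4.5, 0.0021, 1.0, -6.9, -34.3, 4.6, 0.0021, 1.0, -6.9, -34.3, 4.7, 0.0021, 1.0, -6.9, -34.3, 4.7, 0.0021, 1.0, -6.9, -34.3, 4.8, 0.0021, 1.0, -6.9, -34.3, 4.9, 0.0021, 1.0, -6.9, -34.3, 5.0, 0.0021, 1.0]
```

Request:
drive_tool(
  increments=[-7, -34, 4.4, 0.002, 1, -7, -34, 4.4, 0.002, 1, -7, -34, 4.4, 0.002, 1, -7, -34, 5, 0.002, 1, -7, -34, 5, 0.002, 1, -7, -34, 5, 0.002, 1, -7, -34, 5, 0.002, 1, -7, -34, 5, 0.002, 1, -3, -20, 3, 0.002, 1, 0, 0, 0, 0, 1, 0, 0, 0, 0, 1],
)

```text
time_s: 18.17
ee_pos: [0.4249, 0.1615, 0.2758]
tcp_rot: [-0.692, -0.077, 0.718, -0.017]
ft_force: [0.2, -0.1, -0.1]
grip_width: 0.0855
```

```bash
python3 look.py w16
```

```text
t 18.22 pos [0.4249 0.1614 0.2757] psi -82.49 tilt [-0.043   0.0814] w 0.0857 F [-0.4 -0.5  0.1]
```

View pics/w16.png

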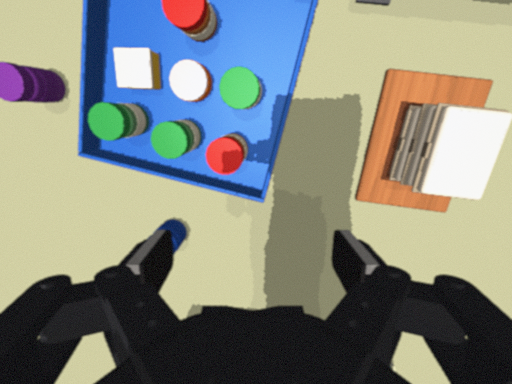

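```bash
python3 -c "
from h import *
s=env.get_state();print(s['joints'].round(3),s['qd'].round(3))"
```

```text
[ 0.133  0.15  -0.148  1.305  0.086  3.141] [-0.012  0.002 -0.    -0.001 -0.004 -0.   ]
```

```bash
cat > plan.py <<'E'
import sys
from h import *
def show():
    st=env.get_state();R=Ro.from_quat(st['tcp_rot']).as_matrix()
    print('t',round(st['time_s'],2),'pos',st['ee_pos'].round(4),'psi',round(float(np.degrees(np.arctan2(R[1,1],R[0,1]))),2),'tilt',R[:2,0].round(4),'w',round(st['grip_width'],4),'F',st['ft_force'].round(1),'j',st['joints'].round(2))
def plan(p,R,x,y,z,psi,f,step=34.):
    ps0=np.arctan2(R[1,1],R[0,1]);D=(np.array([x,y,z])-p)*1000
    dpsi=(np.deg2rad(psi)-ps0+np.pi)%(2*np.pi)-np.pi
    n=int(max(1,np.ceil(np.linalg.norm(D)/step),np.ceil(abs(dpsi)/.115)))
    rows=[]
    for i in range(n):
        Rk=R@Ro.from_euler('x',-dpsi*i/n).as_matrix();d=Rk.T@(D/n)
        rows.append('%.1f, %.1f, %.1f, %.3f, %g'%(*d,-dpsi/n,f))
    print(n,'rows: '+',  '.join(rows)); return np.array([x,y,z]),R@Ro.from_euler('x',-dpsi).as_matrix()
if __name__=='__main__':
    show();st=env.get_state();p=st['ee_pos'];R=Ro.from_quat(st['tcp_rot']).as_matrix()
    for w in ' '.join(sys.argv[1:]).split('/'):
        v=[float(q) for q in w.split()]
        if len(v)>=5: p,R=plan(p,R,*v)
E
python3 plan.py .355 -.25 .28 -70 1 / .335 -.63 .25 -70 1
python3 - <<'E'
from boxes import *
im,c=load('w16')
# preliminary jar lids from w16
for c_,a in blobs(im,(50,120,60),(75,255,255),150):
    m=cv2.moments(c_);u=(m['m10']/m['m00'],m['m01']/m['m00']);print(np.round(u,1),a,onz(c,u,.076).round(4))
E
```

```text
t 18.22 pos [0.4249 0.1614 0.2757] psi -82.49 tilt [-0.043   0.0814] w 0.0857 F [-0.4 -0.5  0.1] j [ 0.13  0.15 -0.15  1.3   0.09  3.14]
13 rows: -2.7, 30.5, 9.6, -0.017, 1,  -2.7, 30.4, 10.1, -0.017, 1,  -2.7, 30.2, 10.6, -0.017, 1,  -2.7, 30.0, 11.1, -0.017, 1,  -2.7, 29.8, 11.6, -0.017, 1,  -2.7, 29.6, 12.1, -0.017, 1,  -2.7, 29.4, 12.6, -0.017, 1,  -2.7, 29.2, 13.1, -0.017, 1,  -2.7, 29.0, 13.6, -0.017, 1,  -2.7, 28.7, 14.0, -0.017, 1,  -2.7, 28.5, 14.5, -0.017, 1,  -2.7, 28.3, 15.0, -0.017, 1,  -2.7, 28.0, 15.5, -0.017, 1
12 rows: -0.0, 29.3, 12.4, 0.000, 1,  -0.0, 29.3, 12.4, 0.000, 1,  -0.0, 29.3, 12.4, 0.000, 1,  -0.0, 29.3, 12.4, 0.000, 1,  -0.0, 29.3, 12.4, 0.000, 1,  -0.0, 29.3, 12.4, 0.000, 1,  -0.0, 29.3, 12.4, 0.000, 1,  -0.0, 29.3, 12.4, 0.000, 1,  -0.0, 29.3, 12.4, 0.000, 1,  -0.0, 29.3, 12.4, 0.000, 1,  -0.0, 29.3, 12.4, 0.000, 1,  -0.0, 29.3, 12.4, 0.000, 1
[170.6 139.1] 1063.5 [0.4439 0.2816 0.076 ]
[108.5 120.7] 1213.5 [0.4552 0.3591 0.076 ]
[239.1  87.6] 1224.0 [0.5123 0.2056 0.076 ]
```

Request:
drive_tool(
  increments=[-2.7, 30, 10, -0.017, 1, -2.7, 30, 10, -0.017, 1, -2.7, 30, 10.6, -0.017, 1, -2.7, 30, 11, -0.017, 1, -2.7, 29.8, 11.6, -0.017, 1, -2.7, 29.6, 12, -0.017, 1, -2.7, 29.4, 12.6, -0.017, 1, -2.7, 29, 13, -0.017, 1, -2.7, 29, 13.6, -0.017, 1, -2.7, 28.7, 14, -0.017, 1, -2.7, 28.5, 14.5, -0.017, 1, -2.7, 28.3, 15, -0.017, 1],
)

```text
time_s: 19.22
ee_pos: [0.3549, -0.2361, 0.2748]
tcp_rot: [-0.684, -0.15, 0.708, -0.089]
ft_force: [1.1, 0.5, -0.2]
grip_width: 0.0852
```

```bash
python3 plan.py .335 -.63 .25 -70 1
```

```text
t 19.22 pos [ 0.3549 -0.2361  0.2748] psi -70.59 tilt [-0.0485  0.0799] w 0.0852 F [ 1.1  0.5 -0.2] j [-0.79  0.15 -0.15  1.36  0.02  2.01]
12 rows: -0.5, 30.5, 12.5, -0.001, 1,  -0.5, 30.5, 12.5, -0.001, 1,  -0.5, 30.4, 12.5, -0.001, 1,  -0.5, 30.4, 12.6, -0.001, 1,  -0.5, 30.4, 12.6, -0.001, 1,  -0.5, 30.4, 12.6, -0.001, 1,  -0.5, 30.4, 12.6, -0.001, 1,  -0.5, 30.4, 12.7, -0.001, 1,  -0.5, 30.4, 12.7, -0.001, 1,  -0.5, 30.4, 12.7, -0.001, 1,  -0.5, 30.4, 12.7, -0.001, 1,  -0.5, 30.3, 12.8, -0.001, 1
```

Request:
drive_tool(
  increments=[-0.5, 30.5, 12.5, 0, 1, -0.5, 30.5, 12.5, 0, 1, -0.5, 30.5, 12.5, 0, 1, -0.5, 30.5, 12.5, 0, 1, -0.5, 30.5, 12.6, 0, 1, -0.5, 30.5, 12.6, 0, 1, -0.5, 30.5, 12.6, 0, 1, -0.5, 30.5, 12.6, 0, 1, -0.5, 30.4, 12.6, 0, 1, -0.5, 30.4, 12.7, 0, 1, -0.5, 30.4, 12.7, 0, 1, -0.5, 30.4, 12.7, 0, 1],
)

```text
time_s: 20.22
ee_pos: [0.3148, -0.6569, 0.2408]
tcp_rot: [-0.683, -0.145, 0.711, -0.08]
ft_force: [0.8, 0.4, 0.8]
grip_width: 0.0852
```

```bash
python3 plan.py .385 -.71 .25 -70 1
```

```text
t 20.22 pos [ 0.3148 -0.6569  0.2408] psi -71.7 tilt [-0.0536  0.0838] w 0.0852 F [0.8 0.4 0.8] j [-1.23  0.74  0.74  1.67 -0.02  1.59]
3 rows: -5.8, 23.7, -16.5, -0.010, 1,  -5.8, 23.9, -16.3, -0.010, 1,  -5.8, 24.1, -16.0, -0.010, 1
```

Request:
drive_tool(
  increments=[-5, 23, -16, 0, 1, -5, 23, -16, 0, 1, 0, 0, 0, 0, 1],
)

```text
time_s: 20.47
ee_pos: [0.3448, -0.6904, 0.2394]
tcp_rot: [-0.683, -0.143, 0.712, -0.077]
ft_force: [-0.1, 0.6, -0.6]
grip_width: 0.0853
```

```bash
python3 plan.py .385 -.71 .25 -70 1
```

```text
t 20.47 pos [ 0.3448 -0.6904  0.2394] psi -72.12 tilt [-0.0552  0.0864] w 0.0853 F [-0.1  0.6 -0.6] j [-1.21  0.89  1.06  1.84 -0.02  1.62]
2 rows: -7.2, 14.9, -15.9, -0.019, 1,  -7.2, 15.2, -15.7, -0.019, 1
```

Request:
drive_tool(
  increments=[-4, 17, -15, 0, 1, -4, 17, -15, 0, 1, -4, 17, -15, 0, 1, -4, 17, -15, 0, 1, 0, 0, 0, 0, 1],
)

```text
time_s: 20.88
ee_pos: [0.3674, -0.6594, 0.2494]
tcp_rot: [-0.676, -0.169, 0.715, -0.047]
ft_force: [0.1, 0.1, -0.3]
grip_width: 0.0854
```

```bash
python3 plan.py
```

```text
t 20.88 pos [ 0.3674 -0.6594  0.2494] psi -72.58 tilt [-0.0806  0.1613] w 0.0854 F [ 0.1  0.1 -0.3] j [-1.17  1.01  1.36  2.1  -0.01  1.67]
```

```bash
python3 plan.py .155 -.285 .28 -72 1
```

```text
t 20.88 pos [ 0.3674 -0.6594  0.2494] psi -72.58 tilt [-0.0806  0.1613] w 0.0854 F [ 0.1  0.1 -0.3] j [-1.17  1.01  1.36  2.1  -0.01  1.67]
13 rows: 3.7, -32.3, 6.9, -0.001, 1,  3.7, -32.3, 6.8, -0.001, 1,  3.7, -32.3, 6.8, -0.001, 1,  3.7, -32.3, 6.8, -0.001, 1,  3.7, -32.3, 6.8, -0.001, 1,  3.7, -32.3, 6.7, -0.001, 1,  3.7, -32.3, 6.7, -0.001, 1,  3.7, -32.3, 6.7, -0.001, 1,  3.7, -32.3, 6.7, -0.001, 1,  3.7, -32.3, 6.6, -0.001, 1,  3.7, -32.3, 6.6, -0.001, 1,  3.7, -32.3, 6.6, -0.001, 1,  3.7, -32.3, 6.6, -0.001, 1
```

Request:
drive_tool(
  increments=[3.7, -32, 6.8, 0, 1, 3.7, -32, 6.8, 0, 1, 3.7, -32, 6.8, 0, 1, 3.7, -32, 6.8, 0, 1, 3.7, -32, 6.8, 0, 1, 3.7, -32, 6.8, 0, 1, 3.7, -32, 6.8, 0, 1, 3.7, -32, 6.8, 0, 1, 3.7, -32, 6.8, 0, 1, 3.7, -32, 6.8, 0, 1, 3.7, -32, 6.8, 0, 1, 0, 0, 0, 0, 1],
)

```text
time_s: 21.88
ee_pos: [0.2032, -0.3877, 0.2702]
tcp_rot: [-0.675, -0.166, 0.718, -0.043]
ft_force: [-0.9, -0.8, 1.6]
grip_width: 0.0854
```

```bash
python3 plan.py .155 -.285 .28 -72 1
```

```text
t 21.88 pos [ 0.2032 -0.3877  0.2702] psi -73.11 tilt [-0.0852  0.1633] w 0.0854 F [-0.9 -0.8  1.6] j [-1.26  0.24 -0.07  1.45 -0.03  1.59]
4 rows: 2.8, -28.1, 4.0, -0.005, 1,  2.8, -28.1, 3.9, -0.005, 1,  2.8, -28.1, 3.7, -0.005, 1,  2.8, -28.1, 3.6, -0.005, 1
```

Request:
drive_tool(
  increments=[3, -28, 4, 0, 1, 3, -28, 4, 0, 1, 3, -28, 4, 0, 1, 3, -28, 4, 0, 1, 0, 0, 0, 0, 1],
)

```text
time_s: 22.3
ee_pos: [0.1478, -0.2747, 0.2769]
tcp_rot: [-0.675, -0.165, 0.718, -0.041]
ft_force: [0.2, -0.1, 2.1]
grip_width: 0.0856
```

```bash
python3 plan.py .1 -.2 .28 -72 1
```

```text
t 22.3 pos [ 0.1478 -0.2747  0.2769] psi -73.39 tilt [-0.0866  0.1632] w 0.0856 F [ 0.2 -0.1  2.1] j [-1.31  0.02 -0.31  1.42 -0.04  1.55]
3 rows: 4.4, -28.1, 8.0, -0.008, 1,  4.4, -28.2, 7.8, -0.008, 1,  4.4, -28.3, 7.5, -0.008, 1
```

Run:
```python
from h import *
sc=cam('scene');tp=cam('top')
for X in((-.35,.67,.2),(-.25,.5,.2),(.11,-.2,.05),(.11,-.2,.2),(-.35,.67,0)): print(X,proj(sc,X).round(),proj(tp,X).round())
print('ribbon',onz(sc,(290,80),.04))
for n in('scene','top'):
    im=env.grab_frame(n);cv2.imwrite(f'pics/{n}3.png',im[:,:,::-1])
```

```text
(-0.35, 0.67, 0.2) [595. 103.] [ -7. 553.]
(-0.25, 0.5, 0.2) [532.  98.] [ 62. 508.]
(0.11, -0.2, 0.05) [291. 111.] [325. 335.]
(0.11, -0.2, 0.2) [294.  74.] [335. 353.]
(-0.35, 0.67, 0) [567. 151.] [ 42. 492.]
ribbon [-0.07562138 -0.32857662  0.04      ]
```

View pics/scene3.png

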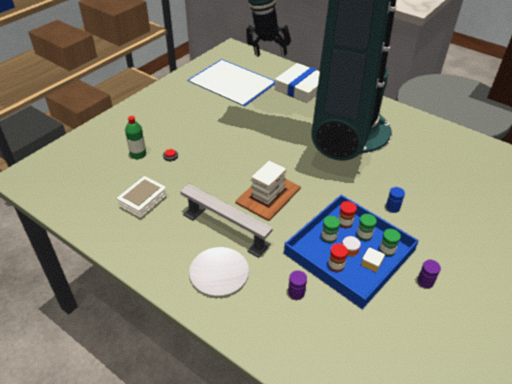

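View pics/top3.png

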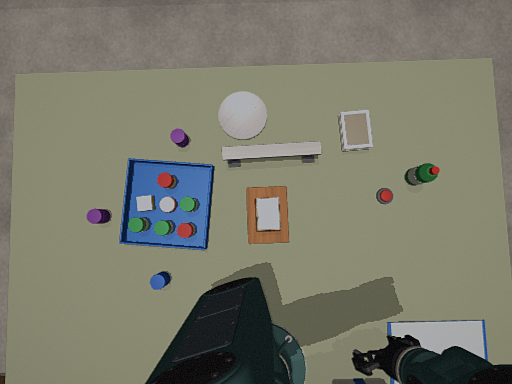

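Request:
drive_tool(
  increments=[40, 0, 0, 0, 1, 40, 0, 0, 0, 1, 40, 0, 0, 0, 1, 30, 0, 0, 0, 1, 15, 0, 0, 0, 1, 0, 0, 0, 0, 1],
)

```text
time_s: 22.9
ee_pos: [0.1339, -0.2545, 0.1079]
tcp_rot: [-0.675, -0.16, 0.719, -0.043]
ft_force: [-0.0, -0.5, 0.9]
grip_width: 0.0854
```

```bash
python3 plan.py .08 -.16 .1 -72 1
```

```text
t 22.9 pos [ 0.1339 -0.2545  0.1079] psi -73.58 tilt [-0.0843  0.1535] w 0.0854 F [-0.  -0.5  0.9] j [-1.33  0.1  -0.72  0.92 -0.05  1.53]
4 rows: 6.7, -25.7, 6.0, -0.007, 1,  6.7, -25.8, 5.8, -0.007, 1,  6.7, -25.8, 5.6, -0.007, 1,  6.7, -25.9, 5.5, -0.007, 1
```

Request:
drive_tool(
  increments=[6, -25, 6, 0, 1, 6, -25, 6, 0, 1, 3, -20, 4, 0, 1, 0, 0, 0, 0, 1],
)

```text
time_s: 23.23
ee_pos: [0.097, -0.1911, 0.106]
tcp_rot: [-0.675, -0.161, 0.719, -0.043]
ft_force: [-0.8, -0.1, -0.6]
grip_width: 0.0855
```

```bash
python3 plan.py .08 -.16 .1 -72 1
```

```text
t 23.23 pos [ 0.097  -0.1911  0.106 ] psi -73.57 tilt [-0.0852  0.155 ] w 0.0855 F [-0.8 -0.1 -0.6] j [-1.41 -0.02 -0.86  0.9  -0.06  1.44]
2 rows: 6.1, -16.5, 3.5, -0.014, 1,  6.1, -16.6, 3.3, -0.014, 1
```

Request:
drive_tool(
  increments=[20, 0, 0, 0, -1, 20, 0, 0, 0, -1, 15, 0, 0, 0, -1, 0, 0, 0, 0, -1],
)

```text
time_s: 23.57
ee_pos: [0.0928, -0.1886, 0.0531]
tcp_rot: [-0.675, -0.156, 0.719, -0.046]
ft_force: [-0.5, -0.5, 0.9]
grip_width: 0.0386
```

```bash
python3 plan.py .07 -.14 .05 -72 1
```

```text
t 23.57 pos [ 0.0928 -0.1886  0.0531] psi -73.71 tilt [-0.0836  0.1449] w 0.0386 F [-0.5 -0.5  0.9] j [-1.43  0.05 -0.99  0.69 -0.06  1.43]
2 rows: 6.0, -25.9, 3.9, -0.015, 1,  6.0, -26.0, 3.5, -0.015, 1
```

```bash
python3 plan.py .25 -.49 .48 -72 1
```

```text
t 23.57 pos [ 0.0928 -0.1886  0.0531] psi -73.71 tilt [-0.0836  0.1449] w 0.0386 F [-0.5 -0.5  0.9] j [-1.43  0.05 -0.99  0.69 -0.06  1.43]
17 rows: -28.1, 15.3, -2.8, -0.002, 1,  -28.1, 15.3, -2.8, -0.002, 1,  -28.1, 15.3, -2.7, -0.002, 1,  -28.1, 15.3, -2.7, -0.002, 1,  -28.1, 15.3, -2.7, -0.002, 1,  -28.1, 15.3, -2.7, -0.002, 1,  -28.1, 15.3, -2.6, -0.002, 1,  -28.1, 15.3, -2.6, -0.002, 1,  -28.1, 15.3, -2.6, -0.002, 1,  -28.1, 15.3, -2.6, -0.002, 1,  -28.1, 15.3, -2.5, -0.002, 1,  -28.1, 15.3, -2.5, -0.002, 1,  -28.1, 15.3, -2.5, -0.002, 1,  -28.1, 15.3, -2.4, -0.002, 1,  -28.1, 15.3, -2.4, -0.002, 1,  -28.1, 15.3, -2.4, -0.002, 1,  -28.1, 15.3, -2.4, -0.002, 1
```

Request:
drive_tool(
  increments=[-33, 18, -3, 0, 1, -33, 18, -3, 0, 1, -33, 18, -3, 0, 1, -33, 18, -3, 0, 1, -33, 18, -3, 0, 1, -33, 18, -3, 0, 1, -33, 18, -3, 0, 1, -33, 18, -3, 0, 1, -33, 18, -3, 0, 1, -33, 18, -3, 0, 1, -33, 18, -3, 0, 1, -33, 18, -3, 0, 1],
)

```text
time_s: 24.57
ee_pos: [0.2228, -0.4401, 0.4258]
tcp_rot: [-0.676, -0.155, 0.719, -0.045]
ft_force: [0.3, -1.7, 0.3]
grip_width: 0.0854
```

```bash
python3 plan.py .25 -.49 .48 -72 1
```

```text
t 24.57 pos [ 0.2228 -0.4401  0.4258] psi -73.84 tilt [-0.0828  0.1454] w 0.0854 F [ 0.3 -1.7  0.3] j [-1.25  0.35  0.52  1.91 -0.03  1.61]
3 rows: -21.0, 15.3, -3.3, -0.011, 1,  -21.0, 15.3, -3.1, -0.011, 1,  -21.0, 15.4, -3.0, -0.011, 1
```

Request:
drive_tool(
  increments=[-25, 8, -2, 0, 1, -25, 8, -2, 0, 1, -25, 8, -2, 0, 1, -25, 8, -2, 0, 1, 0, 0, 0, 0, 1],
)

```text
time_s: 24.98
ee_pos: [0.2416, -0.4719, 0.489]
tcp_rot: [-0.682, -0.133, 0.716, -0.067]
ft_force: [0.4, 0.8, 0.2]
grip_width: 0.0854
```

```bash
python3 plan.py .25 -.49 .6 -72 1
```

```text
t 24.98 pos [ 0.2416 -0.4719  0.489 ] psi -73.76 tilt [-0.0604  0.0851] w 0.0854 F [0.4 0.8 0.2] j [-1.24  0.45  0.89  2.11 -0.03  1.62]
4 rows: -28.1, 2.2, 0.2, -0.008, 1,  -28.1, 2.2, 0.2, -0.008, 1,  -28.1, 2.2, 0.3, -0.008, 1,  -28.1, 2.2, 0.3, -0.008, 1
```

Request:
drive_tool(
  increments=[-25, 6, -4, 0, 1, -20, 4, -4, 0, 1, 0, 0, 0, 0, 1],
)

```text
time_s: 25.23
ee_pos: [0.2474, -0.468, 0.5027]
tcp_rot: [-0.686, -0.121, 0.713, -0.08]
ft_force: [-0.0, -0.4, 0.2]
grip_width: 0.0854
```

```bash
python3 plan.py
```

```text
t 25.23 pos [ 0.2474 -0.468   0.5027] psi -73.71 tilt [-0.0468  0.0511] w 0.0854 F [-0.  -0.4  0.2] j [-1.23  0.43  0.91  2.11 -0.03  1.63]
```

Request:
drive_tool(
  increments=[6, -10, -30, 0, 1, 2, -10, -30, 0, 1, 0, -10, -30, 0, 1, 0, -10, -30, 0, 1, -10, -10, -25, 0, 1, -20, 0, -3, 0, 1, 0, 0, 0, 0, 1],
)

```text
time_s: 25.82
ee_pos: [0.3729, -0.3651, 0.5077]
tcp_rot: [-0.688, -0.117, 0.712, -0.082]
ft_force: [-0.1, -0.2, 0.4]
grip_width: 0.0854
```

```bash
python3 plan.py
```

```text
t 25.82 pos [ 0.3729 -0.3651  0.5077] psi -73.84 tilt [-0.0405  0.0451] w 0.0854 F [-0.1 -0.2  0.4] j [-0.93  0.42  0.9   2.11 -0.01  1.93]
```

Request:
drive_tool(
  increments=[-25, 7, -4, 0, 1, -25, 7, -4, 0, 1, -10, 3, -2, 0, 1, 0, 0, 0, 0, 1],
)

```text
time_s: 26.15
ee_pos: [0.3726, -0.3665, 0.5239]
tcp_rot: [-0.696, -0.103, 0.704, -0.095]
ft_force: [0.1, 0.8, -0.5]
grip_width: 0.0854
```

```bash
python3 plan.py
```

```text
t 26.15 pos [ 0.3726 -0.3665  0.5239] psi -73.88 tilt [-0.0118  0.0098] w 0.0854 F [ 0.1  0.8 -0.5] j [-0.93  0.4   0.93  2.11 -0.    1.93]
```

One more small push.

Request:
drive_tool(
  increments=[-16, 4, -2, 0, 1, 0, 0, 0, 0, 1],
)

```text
time_s: 26.32
ee_pos: [0.3712, -0.3671, 0.5287]
tcp_rot: [-0.699, -0.099, 0.702, -0.098]
ft_force: [0.3, 0.3, 0.9]
grip_width: 0.0852
```

```bash
python3 plan.py .43 -.1 .4 -40 1 / .44 .2 .3 0 1
```

```text
t 26.32 pos [ 0.3712 -0.3671  0.5287] psi -73.98 tilt [-0.0038 -0.0002] w 0.0852 F [0.3 0.3 0.9] j [-0.93  0.4   0.93  2.11 -0.    1.93]
9 rows: 14.3, -26.7, -14.5, -0.066, 1,  14.3, -25.7, -16.3, -0.066, 1,  14.3, -24.6, -17.9, -0.066, 1,  14.3, -23.3, -19.5, -0.066, 1,  14.3, -22.0, -21.0, -0.066, 1,  14.3, -20.6, -22.4, -0.066, 1,  14.3, -19.1, -23.7, -0.066, 1,  14.3, -17.5, -24.9, -0.066, 1,  14.3, -15.8, -26.0, -0.066, 1
10 rows: 10.0, -18.5, -23.6, -0.070, 1,  10.0, -16.8, -24.9, -0.070, 1,  10.0, -15.0, -26.0, -0.070, 1,  10.0, -13.2, -27.0, -0.070, 1,  10.0, -11.3, -27.8, -0.070, 1,  10.0, -9.3, -28.5, -0.070, 1,  10.0, -7.3, -29.1, -0.070, 1,  10.0, -5.2, -29.6, -0.070, 1,  10.0, -3.1, -29.9, -0.070, 1,  10.0, -1.1, -30.0, -0.070, 1
```

Request:
drive_tool(
  increments=[14, -26, -14.5, -0.066, 1, 14, -25.7, -16, -0.066, 1, 14, -24.6, -18, -0.066, 1, 14, -23, -19.5, -0.066, 1, 14, -22, -21, -0.066, 1, 14, -20.6, -22.4, -0.066, 1, 14, -19, -23.7, -0.066, 1, 14, -17.5, -25, -0.066, 1, 14, -16, -26, -0.066, 1],
)

```text
time_s: 27.07
ee_pos: [0.4269, -0.0983, 0.3953]
tcp_rot: [-0.637, -0.303, 0.641, -0.302]
ft_force: [0.7, -0.4, -0.3]
grip_width: 0.0853
```

```bash
python3 plan.py .46 .21 .26 0 1
```

```text
t 27.07 pos [ 0.4269 -0.0983  0.3953] psi -39.41 tilt [-0.006  -0.0009] w 0.0853 F [ 0.7 -0.4 -0.3] j [-0.41  0.11  0.13  1.59 -0.    1.85]
10 rows: 13.5, -17.0, -26.0, -0.069, 1,  13.5, -15.1, -27.1, -0.069, 1,  13.5, -13.2, -28.1, -0.069, 1,  13.5, -11.3, -28.9, -0.069, 1,  13.5, -9.3, -29.6, -0.069, 1,  13.5, -7.2, -30.2, -0.069, 1,  13.5, -5.1, -30.6, -0.069, 1,  13.5, -3.0, -30.9, -0.069, 1,  13.5, -0.9, -31.0, -0.069, 1,  13.5, 1.3, -31.0, -0.069, 1
```

Request:
drive_tool(
  increments=[13.5, -17, -26, -0.069, 1, 13.5, -15, -27, -0.069, 1, 13.5, -13, -28, -0.069, 1, 13.5, -11, -29, -0.069, 1, 13.5, -9, -29.6, -0.069, 1, 13.5, -7, -30, -0.069, 1, 13.5, -5, -30.6, -0.069, 1, 13.5, -3, -31, -0.069, 1, 13, -1, -31, -0.069, 1, 8, 1, -20, -0.06, 1, 0, 0, 0, 0, 1, 0, 0, 0, 0, 1],
)

```text
time_s: 28.07
ee_pos: [0.4488, 0.2162, 0.2545]
tcp_rot: [0.487, 0.512, -0.497, 0.504]
ft_force: [0.0, -0.2, 0.3]
grip_width: 0.0857
```

```bash
python3 look.py w17
```

```text
t 28.12 pos [0.4489 0.2158 0.2546] psi 1.81 tilt [-0.0182 -0.002 ] w 0.0858 F [-1.3  0.7 -0.6] j [ 0.28  0.23 -0.1   1.26  0.    1.82]
```

View pics/w17.png

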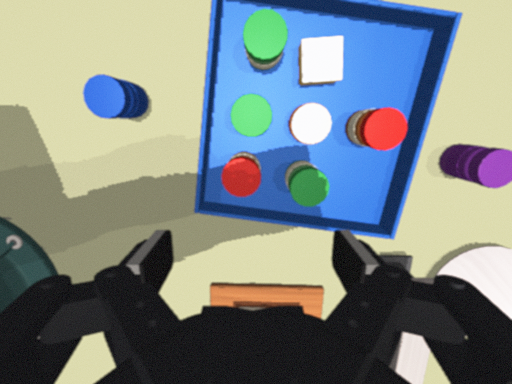

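```bash
cat > jars.py <<'E'
from boxes import *
import sys
def lids(n,lo=(50,90,50),hi=(78,255,255)):
    im,c=load(n);im=cv2.medianBlur(im,3);o=[]
    for k,a in blobs(im,lo,hi,300):
        e=cv2.fitEllipse(k);o.append((np.array(e[0]),e[1],a))
    return o,c
if __name__=='__main__':
    A,ca=lids(sys.argv[1]);B,cb=lids(sys.argv[2]) if len(sys.argv)>2 else ([],None)
    for u,ax,a in A:
        print(u.round(1),np.round(ax,1),onz(ca,u,.076).round(4))
        for v,_,_ in B:
            X,e=tri(ca,u,cb,v)
            if e<.008 and .03<X[2]<.13: print('   tri',X.round(4),round(e,4))
E
python3 jars.py w17 w16
```

```text
[308.  185.6] [37.5 40. ] [0.5102 0.209  0.076 ]
   tri [0.5128 0.2064 0.065 ] 0.0006
[250.9 114.8] [39.9 41.3] [0.4423 0.2851 0.076 ]
   tri [0.4421 0.2852 0.0625] 0.0002
[264.6  35.3] [42.5 52.8] [0.4536 0.3619 0.076 ]
   tri [0.4538 0.3654 0.0627] 0.0
```

```bash
python3 plan.py .442 .2845 .15 0 1
```

```text
t 28.12 pos [0.4489 0.2158 0.2546] psi 1.81 tilt [-0.0182 -0.002 ] w 0.0858 F [-1.3  0.7 -0.6] j [ 0.28  0.23 -0.1   1.26  0.    1.82]
4 rows: 26.1, -0.7, -17.3, 0.008, 1,  26.1, -0.8, -17.3, 0.008, 1,  26.1, -1.0, -17.2, 0.008, 1,  26.1, -1.1, -17.2, 0.008, 1
```

Request:
drive_tool(
  increments=[24, -0.8, -17, 0.008, 1, 25, -0.8, -17, 0.008, 1, 24, -1, -17, 0.008, 1, 14, -1, -12, 0.008, 1, 0, 0, 0, 0, 1, 0, 0, 0, 0, 1],
)

```text
time_s: 28.62
ee_pos: [0.4451, 0.2748, 0.1678]
tcp_rot: [-0.5, -0.499, 0.508, -0.493]
ft_force: [0.1, -0.6, -0.5]
grip_width: 0.0855
```

```bash
python3 look.py w18; python3 jars.py w18 w17
```

```text
t 28.67 pos [0.4452 0.2747 0.168 ] psi -0.9 tilt [-0.0132 -0.0016] w 0.0853 F [-0.4 -0.4 -0.3] j [ 0.4   0.31 -0.23  1.05  0.    1.98]
[321.7 268.2] [36.2 61. ] [0.5048 0.2113 0.076 ]
   tri [0.5093 0.2069 0.0686] 0.0049
[249.8 186.6] [52.6 54.9] [0.4423 0.2867 0.076 ]
   tri [0.4422 0.2851 0.0699] 0.0
[263.3  85.9] [58.5 63.4] [0.4537 0.3635 0.076 ]
   tri [0.4538 0.3646 0.0658] 0.0003
```

View pics/w18.png

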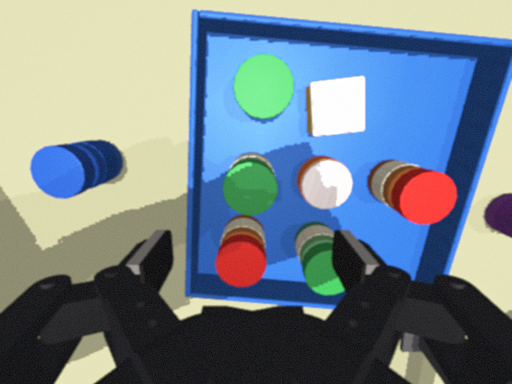

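Request:
drive_tool(
  increments=[15, -2, -5, 0.008, 1, 20, -1, -4, 0.008, 1, 20, 0, 0, 0, 1, 8, 0, 0, 0, 1, 0, 0, 0, 0, 1, 0, 0, 0, 0, 1],
)

```text
time_s: 29.17
ee_pos: [0.447, 0.2795, 0.1111]
tcp_rot: [-0.509, -0.491, 0.51, -0.489]
ft_force: [0.5, -0.2, 0.0]
grip_width: 0.0853
```

```bash
python3 plan.py .4422 .286 .072 -1 1
```

```text
t 29.17 pos [0.447  0.2795 0.1111] psi -2.27 tilt [-0.003   0.0018] w 0.0853 F [ 0.5 -0.2  0. ] j [ 0.4   0.36 -0.33  0.89  0.    2.01]
2 rows: 19.6, -2.4, -3.1, -0.011, 1,  19.6, -2.4, -3.2, -0.011, 1
```

Request:
drive_tool(
  increments=[12, -3, -3, -0.01, 1, 14, -3, -3, -0.01, 1, 8, 0, 0, 0, 1, 0, 0, 0, 0, 1, 0, 0, 0, 0, 1],
)

```text
time_s: 29.58
ee_pos: [0.445, 0.2853, 0.0825]
tcp_rot: [0.508, 0.495, -0.503, 0.494]
ft_force: [0.1, -0.6, 0.3]
grip_width: 0.0852
```

```bash
python3 plan.py .4422 .286 .072 -1 1; python3 look.py w19
```

```text
t 29.58 pos [0.445  0.2853 0.0825] psi -1.25 tilt [0.0047 0.0048] w 0.0852 F [ 0.1 -0.6  0.3] j [ 0.41  0.38 -0.38  0.81  0.    2.01]
1 rows: 10.5, -2.9, -0.6, -0.004, 1
t 29.63 pos [0.4452 0.2853 0.0826] psi -1.25 tilt [0.005  0.0048] w 0.0855 F [-0.3 -0.3  0.2] j [ 0.41  0.38 -0.38  0.81  0.    2.01]
```

View pics/w19.png

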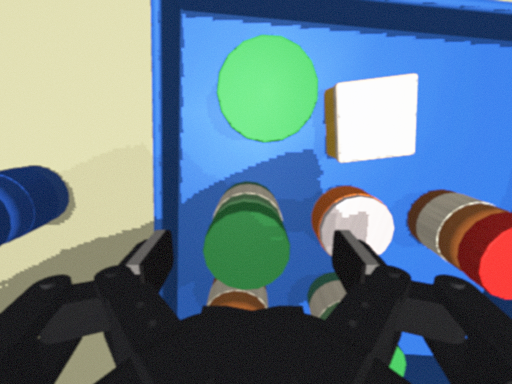

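```bash
python3 jars.py w19 w18;python3 -c "
from held import *
print(tz((246,246),.0066))"
```

```text
[397.3 362.4] [15.9 28.1] [0.5292 0.2106 0.076 ]
[246.2 244.7] [83.6 89.6] [0.4423 0.2886 0.076 ]
   tri [0.4421 0.2847 0.0682] 0.0001
[267.1  88. ] [ 99.3 105.9] [0.4535 0.3641 0.076 ]
   tri [0.4538 0.3643 0.0716] 0.0005
[ 0.0066     -0.00300181 -0.00251347]
```

Request:
drive_tool(
  increments=[6, -2.5, -1.5, 0, 1, 5, 0, 0, 0, 1, 0, 0, 0, 0, 1, 0, 0, 0, 0, -1, 0, 0, 0, 0, -1, 0, 0, 0, 0, -1, 0, 0, 0, 0, -1, 0, 0, 0, 0, -1, 0, 0, 0, 0, -1],
  grip_force=40,
)

```text
time_s: 30.38
ee_pos: [0.4437, 0.2872, 0.0729]
tcp_rot: [0.509, 0.494, -0.502, 0.495]
ft_force: [-0.8, 0.5, -1.1]
grip_width: 0.045
```

```bash
python3 look.py w20
```

```text
t 30.43 pos [0.4437 0.2872 0.0729] psi -1.29 tilt [0.0073 0.0059] w 0.0449 F [ 0.7 -0.1 -1.1] j [ 0.42  0.39 -0.39  0.78  0.    2.01]
```

View pics/w20.png

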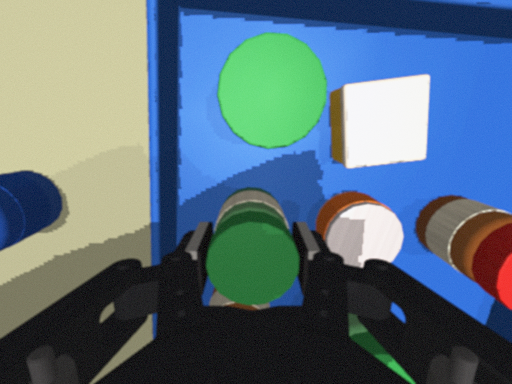

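```bash
python3 -c "
from held import *
print(tz((253,256),-.003).round(4))
from boxes import *
im=cv2.imread('pics/top3.png')[:,:,::-1].copy();c=cam('top')
ll=cv2.cvtColor(im,cv2.COLOR_RGB2HSV)
m=(((ll[...,1]<40)&(ll[...,2]>120))*255).astype(np.uint8)
m[:, :215]=0;m[:,330:]=0;m[:139]=0;m[165:]=0
cs,_=cv2.findContours(m,cv2.RETR_EXTERNAL,cv2.CHAIN_APPROX_NONE);k=max(cs,key=cv2.contourArea)
b=cv2.boxPoints(cv2.minAreaRect(k));print(b.round(1));print(np.array([onz(c,u,.09) for u in b]).round(4),pose(b,c,.09))
im=cv2.imread('pics/scene3.png');cv2.imwrite('pics/sl.png',cv2.resize(im[170:260,165:285],None,fx=6,fy=6,interpolation=cv2.INTER_CUBIC))
"
```

```text
[-0.003   0.0006 -0.0021]
[[221.2 145.8]
 [320.8 139.9]
 [321.6 153.3]
 [222.  159.2]]
[[ 0.6827  0.0943  0.09  ]
 [ 0.6916 -0.207   0.09  ]
 [ 0.6505 -0.2076  0.09  ]
 [ 0.6416  0.0927  0.09  ]] (array([ 0.6666, -0.0569]), np.float64(0.3009), np.float64(0.0411), np.float64(-88.31))
```

View pics/sl.png

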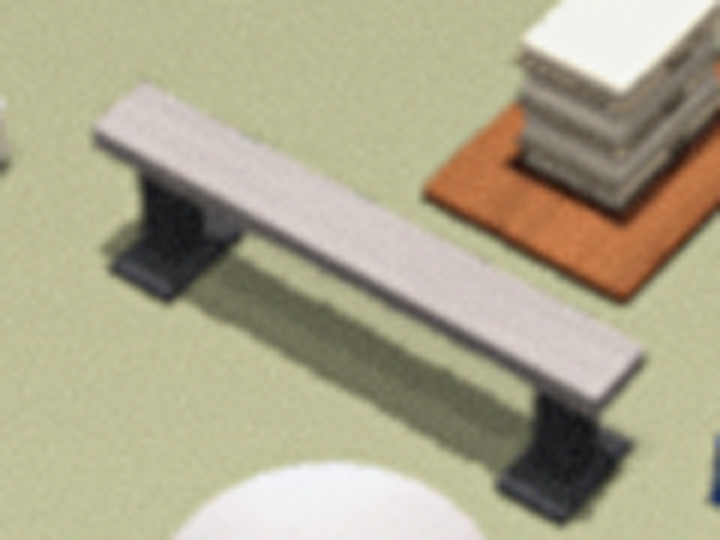

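Request:
drive_tool(
  increments=[-15, 0, 0, 0, -1, -25, 0, 0, 0, -1, -30, 0, 0, 0, -1, -30, 0, 0, 0, -1, -30, 0, 0, 0, -1, -15, 0, 0, 0, -1, 0, 0, 0, 0, -1],
)

```text
time_s: 31.02
ee_pos: [0.441, 0.2854, 0.2226]
tcp_rot: [0.507, 0.495, -0.504, 0.494]
ft_force: [-0.2, 0.2, -1.5]
grip_width: 0.0448
```

```bash
python3 -c "
from boxes import *
q=np.array([(190,184.2),(181.2,191.5),(264.5,236.5),(271.7,229.2)]);c=cam('scene');print(pose(q,c,.09));
print(tri(c,q.mean(0),cam('top'),(271.4,149.55)))
"; python3 plan.py .52 .17 .23 0 -1 / .6665 -.02 .23 0 -1
```

```text
(array([ 0.6719, -0.0481]), np.float64(0.2943), np.float64(0.0357), np.float64(-88.95))
(array([ 0.6659806 , -0.05324953,  0.07887564]), np.float64(0.009918579651594843))
t 31.02 pos [0.441  0.2854 0.2226] psi -1.3 tilt [0.0024 0.0036] w 0.0448 F [-0.2  0.2 -1.5] j [ 0.42  0.27 -0.13  1.17  0.    2.01]
5 rows: -1.5, 16.3, 22.7, -0.005, -1,  -1.5, 16.2, 22.8, -0.005, -1,  -1.5, 16.1, 22.9, -0.005, -1,  -1.5, 16.0, 22.9, -0.005, -1,  -1.5, 15.9, 23.0, -0.005, -1
8 rows: -0.0, 18.3, 23.8, -0.000, -1,  -0.0, 18.3, 23.8, -0.000, -1,  -0.0, 18.3, 23.8, -0.000, -1,  -0.0, 18.3, 23.8, -0.000, -1,  -0.0, 18.3, 23.8, -0.000, -1,  -0.0, 18.3, 23.8, -0.000, -1,  -0.0, 18.3, 23.8, -0.000, -1,  -0.0, 18.3, 23.8, -0.000, -1
```

```bash
python3 plan.py .665 -.10 .225 -1.5 -1 36
```

```text
t 31.02 pos [0.441  0.2854 0.2226] psi -1.3 tilt [0.0024 0.0036] w 0.0448 F [-0.2  0.2 -1.5] j [ 0.42  0.27 -0.13  1.17  0.    2.01]
13 rows: -0.3, 17.9, 29.2, 0.000, -1,  -0.3, 17.9, 29.2, 0.000, -1,  -0.3, 17.9, 29.2, 0.000, -1,  -0.3, 17.9, 29.2, 0.000, -1,  -0.3, 17.9, 29.2, 0.000, -1,  -0.3, 17.9, 29.2, 0.000, -1,  -0.3, 18.0, 29.2, 0.000, -1,  -0.3, 18.0, 29.2, 0.000, -1,  -0.3, 18.0, 29.2, 0.000, -1,  -0.3, 18.0, 29.2, 0.000, -1,  -0.3, 18.0, 29.2, 0.000, -1,  -0.3, 18.0, 29.2, 0.000, -1,  -0.3, 18.0, 29.2, 0.000, -1
```

Request:
drive_tool(
  increments=[0, 18, 29, 0, -1, 0, 18, 29, 0, -1, 0, 18, 29, 0, -1, 0, 18, 29, 0, -1, 0, 18, 29, 0, -1, 0, 18, 29, 0, -1, 0, 18, 29, 0, -1, 0, 18, 29, 0, -1, 0, 18, 29, 0, -1, 0, 18, 29, 0, -1, 0, 14, 20, 0, -1, 0, 0, 0, 0, -1],
)

```text
time_s: 32.02
ee_pos: [0.6338, -0.0431, 0.2082]
tcp_rot: [-0.504, -0.499, 0.505, -0.493]
ft_force: [0.3, -0.1, -2.2]
grip_width: 0.0447
```

```bash
python3 plan.py .67 -.127 .225 -1.5 -1; python3 look.py w21
```

```text
t 32.02 pos [ 0.6338 -0.0431  0.2082] psi -1.0 tilt [-0.0067  0.0053] w 0.0447 F [ 0.3 -0.1 -2.2] j [-0.2   0.48  0.15  1.26  0.    1.39]
3 rows: -5.8, 12.5, 27.7, 0.003, -1,  -5.8, 12.6, 27.7, 0.003, -1,  -5.8, 12.7, 27.6, 0.003, -1
t 32.07 pos [ 0.6327 -0.0417  0.2079] psi -0.98 tilt [-0.0078  0.0059] w 0.0451 F [-0.5 -0.7 -2.2] j [-0.2   0.47  0.15  1.26  0.    1.39]
```

View pics/w21.png

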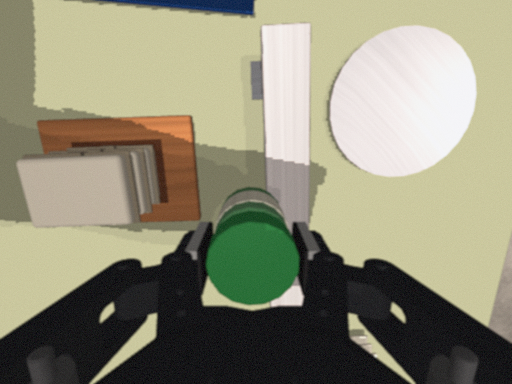

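```bash
cat > ledge.py <<'E'
from boxes import *
import sys
im,c=load(sys.argv[1]);z=.09
for r in map(int,sys.argv[2:]):
    g=cv2.GaussianBlur(im,(3,3),0)[r].astype(int);hsv=cv2.cvtColor(im,cv2.COLOR_RGB2HSV)[r]
    s=cv2.GaussianBlur(cv2.cvtColor(im,cv2.COLOR_RGB2HSV),(3,3),0)[r,:,1]
    ok=np.where((s<26)&(np.arange(512)>225)&(np.arange(512)<330))[0]
    a,b=ok.min(),ok.max();A=onz(c,(a-.5,r),z);B=onz(c,(b+.5,r),z);print(r,a,b,A.round(4),B.round(4),'mid',((A+B)/2).round(4),'w',np.linalg.norm(A-B).round(4))
E
python3 ledge.py w21 45 100 140 160
```

```text
45 262 309 [0.6428 0.0802 0.09  ] [0.6814 0.0795 0.09  ] mid [0.6621 0.0798 0.09  ] w 0.0386
100 264 308 [0.6442 0.0381 0.09  ] [0.6821 0.0375 0.09  ] mid [0.6632 0.0378 0.09  ] w 0.038
140 266 308 [0.6457 0.0048 0.09  ] [0.6834 0.0041 0.09  ] mid [0.6645 0.0044 0.09  ] w 0.0377
160 266 308 [ 0.6456 -0.0129  0.09  ] [ 0.684  -0.0135  0.09  ] mid [ 0.6648 -0.0132  0.09  ] w 0.0384
```

```bash
python3 plan.py .668 -.129 .185 -1.5 -1
```

```text
t 32.07 pos [ 0.6327 -0.0417  0.2079] psi -0.98 tilt [-0.0078  0.0059] w 0.0451 F [-0.5 -0.7 -2.2] j [-0.2   0.47  0.15  1.26  0.    1.39]
3 rows: 7.4, 12.3, 28.9, 0.003, -1,  7.4, 12.4, 28.9, 0.003, -1,  7.4, 12.5, 28.9, 0.003, -1
```

Request:
drive_tool(
  increments=[3, 12, 26, 0.003, -1, 3, 12, 26, 0.003, -1, 4, 10, 20, 0, -1, 0, 0, 5, 0, -1, 0, 0, 0, 0, -1, 0, 0, 0, 0, -1],
)

```text
time_s: 32.57
ee_pos: [0.6633, -0.1174, 0.1914]
tcp_rot: [-0.504, -0.501, 0.507, -0.489]
ft_force: [-0.1, 0.5, -0.9]
grip_width: 0.0451
```

```bash
python3 plan.py .668 -.129 .17 -1.5 -1
```

```text
t 32.57 pos [ 0.6633 -0.1174  0.1914] psi -1.17 tilt [-0.0148  0.0093] w 0.0451 F [-0.1  0.5 -0.9] j [-0.3   0.56  0.25  1.28  0.    1.29]
1 rows: 21.2, 5.3, 11.7, 0.006, -1
```

Request:
drive_tool(
  increments=[5, 2.5, 5, 0, -1, 6, 2.5, 5, 0, -1, 3, 0, 0, 0, -1, 0, 0, 0, 0, -1, 0, 0, 0, 0, -1],
)

```text
time_s: 32.98
ee_pos: [0.6671, -0.1238, 0.1761]
tcp_rot: [-0.503, -0.502, 0.505, -0.49]
ft_force: [-0.5, 0.4, -0.6]
grip_width: 0.0449
```

```bash
python3 plan.py .668 -.129 .160 -1.5 -1; python3 look.py w22; python3 ledge.py w22 40 100 140
```

```text
t 32.98 pos [ 0.6671 -0.1238  0.1761] psi -0.94 tilt [-0.0153  0.01  ] w 0.0449 F [-0.5  0.4 -0.6] j [-0.31  0.57  0.24  1.26  0.    1.28]
1 rows: 16.0, 1.3, 5.3, 0.010, -1
t 33.03 pos [ 0.667  -0.1238  0.1761] psi -0.94 tilt [-0.0154  0.01  ] w 0.0446 F [-0.   0.3 -1.5] j [-0.31  0.57  0.24  1.26  0.    1.28]
40 226 329 [ 0.6493 -0.0042  0.09  ] [ 0.7213 -0.0056  0.09  ] mid [ 0.6853 -0.0049  0.09  ] w 0.072
100 226 275 [ 0.6477 -0.0438  0.09  ] [ 0.6843 -0.0444  0.09  ] mid [ 0.666  -0.0441  0.09  ] w 0.0366
140 228 277 [ 0.648  -0.0727  0.09  ] [ 0.686  -0.0733  0.09  ] mid [ 0.667 -0.073  0.09 ] w 0.038
```

View pics/w22.png

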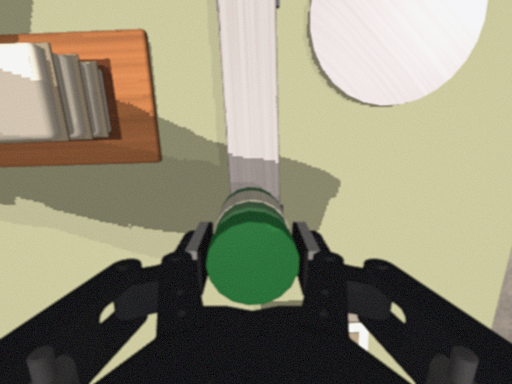

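Request:
drive_tool(
  increments=[6, 1.5, 3, 0, -1, 6, 1, 2, 0, -1, 2, 0, 0, 0, -1, 0, 0, 0, 0, -1, 0, 0, 0, 0, -1],
)

```text
time_s: 33.45
ee_pos: [0.6695, -0.1289, 0.1608]
tcp_rot: [-0.503, -0.502, 0.505, -0.49]
ft_force: [-0.1, 0.1, -1.2]
grip_width: 0.0449
```

```bash
python3 plan.py .669 -.128 .157 -1.5 -1
```

```text
t 33.45 pos [ 0.6695 -0.1289  0.1608] psi -0.92 tilt [-0.0149  0.0099] w 0.0449 F [-0.1  0.1 -1.2] j [-0.31  0.58  0.22  1.22  0.    1.28]
1 rows: 3.8, -0.5, -0.8, 0.010, -1
```

Request:
drive_tool(
  increments=[2, 0, 0, 0, -1, 1.5, 0, 0, 0, -1, 0, 0, 0, 0, -1],
)

```text
time_s: 33.7
ee_pos: [0.6695, -0.1289, 0.1573]
tcp_rot: [-0.503, -0.502, 0.505, -0.49]
ft_force: [-0.2, 0.8, -1.6]
grip_width: 0.0451
```

```bash
python3 plan.py .669 -.128 .157 -1.5 -1
```

```text
t 33.7 pos [ 0.6695 -0.1289  0.1573] psi -0.93 tilt [-0.0144  0.0098] w 0.0451 F [-0.2  0.8 -1.6] j [-0.31  0.58  0.21  1.21  0.    1.28]
1 rows: 0.3, -0.6, -0.9, 0.010, -1
```

Request:
drive_tool(
  increments=[1.5, 0, 0, 0, -1, 1, 0, 0, 0, -1],
)

```text
time_s: 33.87
ee_pos: [0.6695, -0.1289, 0.1571]
tcp_rot: [-0.503, -0.501, 0.505, -0.491]
ft_force: [-4.0, 1.8, 9.2]
grip_width: 0.0447
```

```bash
python3 look.py w23;python3 - <<'E'
from h import *
im=env.grab_frame('scene');cv2.imwrite('pics/s4.png',cv2.resize(im[120:270,140:300,::-1],None,fx=4,fy=4,interpolation=cv2.INTER_CUBIC))
E
```

```text
t 33.92 pos [ 0.6695 -0.1289  0.1571] psi -0.93 tilt [-0.0124  0.0088] w 0.0452 F [-4.5  0.8 11. ] j [-0.31  0.58  0.21  1.21  0.    1.28]
```

View pics/s4.png

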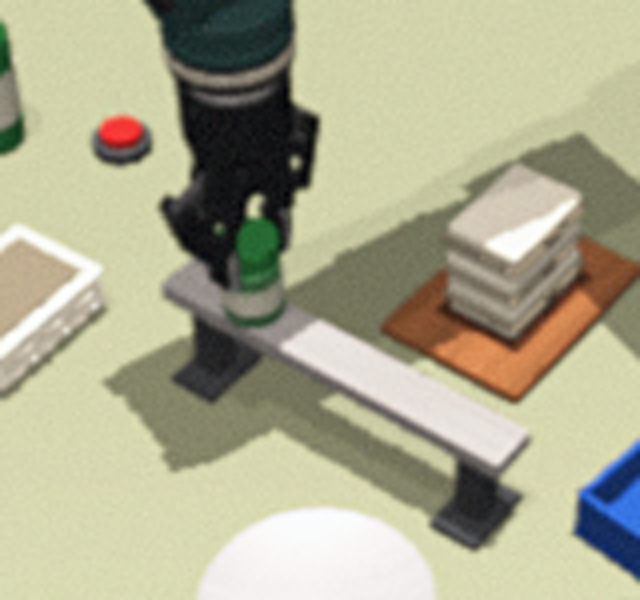

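Request:
drive_tool(
  increments=[-1, 0, 0, 0, -1, 0, 0, 0, 0, -0.3, 0, 0, 0, 0, 0.2, 0, 0, 0, 0, 0.6, 0, 0, 0, 0, 0.6, -20, 0, 0, 0, 0.8, -30, 0, 0, 0, 1, -30, 0, 0, 0, 1, -10, 0, 0, 0, 1, 0, 0, 0, 0, 1, 0, 0, 0, 0, 1],
)

```text
time_s: 34.88
ee_pos: [0.6702, -0.1295, 0.2506]
tcp_rot: [-0.503, -0.502, 0.505, -0.49]
ft_force: [-0.3, 0.2, -1.0]
grip_width: 0.0853
```

```bash
python3 look.py w24; python3 plan.py .453 .355 .19 0 1 36
```

```text
t 34.93 pos [ 0.6701 -0.1294  0.2503] psi -0.92 tilt [-0.0144  0.0095] w 0.0855 F [ 1.1 -0.7 -0.2] j [-0.31  0.56  0.43  1.45  0.    1.28]
t 34.93 pos [ 0.6701 -0.1294  0.2503] psi -0.92 tilt [-0.0144  0.0095] w 0.0855 F [ 1.1 -0.7 -0.2] j [-0.31  0.56  0.43  1.45  0.    1.28]
15 rows: 4.5, -14.9, -32.0, -0.001, 1,  4.5, -14.9, -32.0, -0.001, 1,  4.5, -14.9, -32.0, -0.001, 1,  4.5, -14.8, -32.1, -0.001, 1,  4.5, -14.8, -32.1, -0.001, 1,  4.5, -14.8, -32.1, -0.001, 1,  4.5, -14.7, -32.1, -0.001, 1,  4.5, -14.7, -32.1, -0.001, 1,  4.5, -14.7, -32.1, -0.001, 1,  4.5, -14.6, -32.2, -0.001, 1,  4.5, -14.6, -32.2, -0.001, 1,  4.5, -14.6, -32.2, -0.001, 1,  4.5, -14.5, -32.2, -0.001, 1,  4.5, -14.5, -32.2, -0.001, 1,  4.5, -14.4, -32.2, -0.001, 1
```

View pics/w24.png

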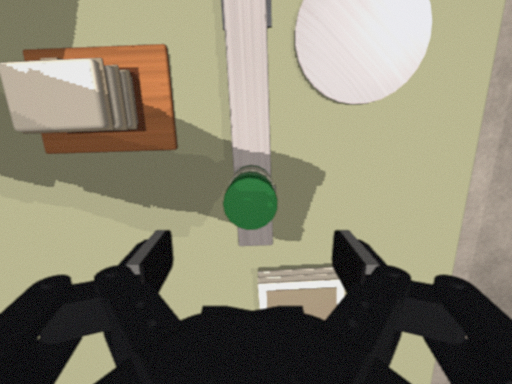

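```bash
python3 -c "
from boxes import *
im,c=load('w24')
print(onz(c,(250,201),.16), 'ledge mid',.6664-.03*(-.127+.057))"
```

```text
[ 0.66735198 -0.12842422  0.16      ] ledge mid 0.6685
```

Request:
drive_tool(
  increments=[0, -15, -32, 0, 1, 0, -15, -32, 0, 1, 4, -15, -32, 0, 1, 4, -15, -32, 0, 1, 4, -15, -32, 0, 1, 5, -15, -32, 0, 1, 5, -15, -32, 0, 1, 5, -15, -32, 0, 1, 5, -15, -32, 0, 1, 5, -15, -32, 0, 1, 5, -15, -32, 0, 1, 5, -15, -32, 0, 1],
)

```text
time_s: 35.93
ee_pos: [0.4835, 0.2673, 0.1921]
tcp_rot: [-0.5, -0.503, 0.513, -0.483]
ft_force: [1.1, 0.3, -1.1]
grip_width: 0.0852
```

```bash
python3 plan.py .4537 .358 .15 0 1
```

```text
t 35.93 pos [0.4835 0.2673 0.1921] psi -1.51 tilt [-0.0324  0.0084] w 0.0852 F [ 1.1  0.3 -1.1] j [ 0.35  0.35 -0.09  1.15  0.02  1.95]
4 rows: 10.9, -7.7, -22.4, -0.007, 1,  10.9, -7.6, -22.4, -0.007, 1,  10.9, -7.4, -22.5, -0.007, 1,  10.9, -7.3, -22.5, -0.007, 1
```

Request:
drive_tool(
  increments=[11, -7.6, -22, -0.007, 1, 11, -7.6, -22, -0.007, 1, 11, -7, -22, -0.007, 1, 5, -3, -12, -0.005, 1, 0, 0, 0, 0, 1, 0, 0, 0, 0, 1],
)

```text
time_s: 36.43
ee_pos: [0.4487, 0.3533, 0.1469]
tcp_rot: [0.488, 0.513, -0.507, 0.49]
ft_force: [0.3, 0.4, 0.6]
grip_width: 0.0856
```

```bash
python3 look.py w25; python3 jars.py w25;  python3 plan.py .4537 .364 .1 0 1
```

```text
t 36.48 pos [0.4489 0.353  0.147 ] psi 0.45 tilt [-0.0417  0.0042] w 0.0851 F [-1.2 -0.8 -0.1] j [ 0.51  0.41 -0.12  1.07  0.02  2.08]
[262.8 194.1] [58.  60.8] [0.4538 0.3655 0.076 ]
t 36.48 pos [0.4489 0.353  0.147 ] psi 0.45 tilt [-0.0417  0.0042] w 0.0851 F [-1.2 -0.8 -0.1] j [ 0.51  0.41 -0.12  1.07  0.02  2.08]
2 rows: 23.4, 3.4, -5.4, 0.004, 1,  23.4, 3.4, -5.4, 0.004, 1
```

View pics/w25.png

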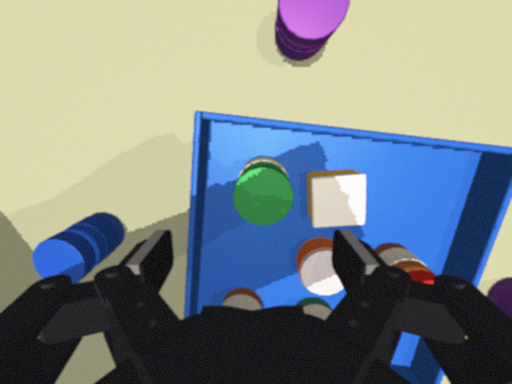

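Request:
drive_tool(
  increments=[20, 3.4, -6, 0.004, 1, 22, 3.4, -5, 0, 1, 10, 0, 0, 0, 1, 0, 0, 0, 0, 1, 0, 0, 0, 0, 1],
)

```text
time_s: 36.9
ee_pos: [0.4574, 0.3602, 0.0953]
tcp_rot: [0.492, 0.51, -0.509, 0.488]
ft_force: [0.8, -0.6, 0.6]
grip_width: 0.0854
```

```bash
python3 plan.py .4538 .3655 .072 0 1
```

```text
t 36.9 pos [0.4574 0.3602 0.0953] psi -0.15 tilt [-0.038   0.0054] w 0.0854 F [ 0.8 -0.6  0.6] j [ 0.52  0.47 -0.18  0.95  0.02  2.09]
1 rows: 23.5, -2.7, -5.2, -0.003, 1
```

Request:
drive_tool(
  increments=[8, -3, -4, 0, 1, 8, -1, -1, 0, 1, 5, 0, 0, 0, 1, 0, 0, 0, 0, 1, 0, 0, 0, 0, 1],
)

```text
time_s: 37.32
ee_pos: [0.454, 0.3646, 0.0752]
tcp_rot: [0.494, 0.509, -0.508, 0.488]
ft_force: [-0.2, -0.5, 0.1]
grip_width: 0.0854
```

```bash
python3 plan.py .4538 .3655 .072 0 1; python3 look.py w26; python3 jars.py w26
```

```text
t 37.32 pos [0.454  0.3646 0.0752] psi -0.29 tilt [-0.0349  0.007 ] w 0.0854 F [-0.2 -0.5  0.1] j [ 0.53  0.48 -0.22  0.9   0.02  2.1 ]
1 rows: 3.3, -0.1, -0.9, -0.005, 1
t 37.37 pos [0.454  0.3646 0.0752] psi -0.29 tilt [-0.0349  0.007 ] w 0.0851 F [-0.4 -0.2 -0.1] j [ 0.53  0.48 -0.22  0.9   0.02  2.1 ]
[251.9 252.2] [88.1 94.3] [0.454  0.3675 0.076 ]
```

View pics/w26.png

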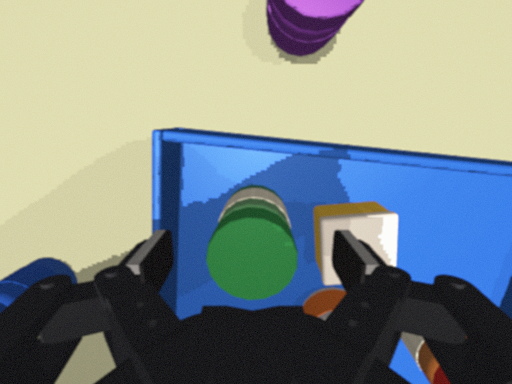

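Request:
drive_tool(
  increments=[3, 0, -1.5, 0, 1, 0, 0, 0, 0, 1, 0, 0, 0, 0, -1, 0, 0, 0, 0, -1, 0, 0, 0, 0, -1, 0, 0, 0, 0, -1, 0, 0, 0, 0, -1, 0, 0, 0, 0, -1],
  grip_force=40,
)

```text
time_s: 38.03
ee_pos: [0.4545, 0.3668, 0.0733]
tcp_rot: [0.495, 0.509, -0.507, 0.488]
ft_force: [0.2, -0.1, -0.8]
grip_width: 0.045
```

```bash
python3 look.py w27; python3 jars.py w27; python3 plan.py .454 .365 .19 0 -1
```

```text
t 38.08 pos [0.4545 0.3667 0.0733] psi -0.27 tilt [-0.033  0.008] w 0.0447 F [ 0.7 -0.5 -2.8] j [ 0.53  0.49 -0.22  0.89  0.02  2.1 ]
[252.1 257.9] [91.8 95. ] [0.4548 0.3677 0.076 ]
t 38.08 pos [0.4545 0.3667 0.0733] psi -0.27 tilt [-0.033  0.008] w 0.0447 F [ 0.7 -0.5 -2.8] j [ 0.53  0.49 -0.22  0.89  0.02  2.1 ]
4 rows: -29.2, -1.1, 0.2, -0.001, -1,  -29.2, -1.1, 0.2, -0.001, -1,  -29.2, -1.1, 0.2, -0.001, -1,  -29.2, -1.1, 0.2, -0.001, -1
```

Request:
drive_tool(
  increments=[-15, -1, 0, 0, -1, -28, -1, 0, 0, -1, -30, -1, 0, 0, -1, -30, -1, 0, 0, -1, -25, -1, 0, 0, -1, 0, 0, 0, 0, -1],
)

```text
time_s: 38.58
ee_pos: [0.4518, 0.3645, 0.2042]
tcp_rot: [-0.492, -0.51, 0.51, -0.488]
ft_force: [-0.5, 0.4, -0.4]
grip_width: 0.0448
```

```bash
python3 plan.py .55 -.05 .47 0 -1
```

```text
t 38.58 pos [0.4518 0.3645 0.2042] psi -0.28 tilt [-0.0392  0.0044] w 0.0448 F [-0.5  0.4 -0.4] j [0.53 0.4  0.01 1.22 0.02 2.1 ]
15 rows: -18.1, 6.0, 27.5, -0.000, -1,  -18.1, 6.0, 27.5, -0.000, -1,  -18.1, 6.0, 27.5, -0.000, -1,  -18.1, 6.0, 27.5, -0.000, -1,  -18.1, 5.9, 27.5, -0.000, -1,  -18.1, 5.9, 27.5, -0.000, -1,  -18.1, 5.9, 27.5, -0.000, -1,  -18.1, 5.9, 27.5, -0.000, -1,  -18.1, 5.9, 27.5, -0.000, -1,  -18.1, 5.9, 27.5, -0.000, -1,  -18.1, 5.9, 27.5, -0.000, -1,  -18.1, 5.9, 27.5, -0.000, -1,  -18.1, 5.9, 27.5, -0.000, -1,  -18.1, 5.9, 27.6, -0.000, -1,  -18.1, 5.9, 27.6, -0.000, -1
```

Request:
drive_tool(
  increments=[-20, 6, 27, 0, -1, -20, 6, 27, 0, -1, -20, 6, 27, 0, -1, -20, 6, 27, 0, -1, -20, 6, 27, 0, -1, -20, 6, 27, 0, -1, -20, 6, 27, 0, -1, -20, 6, 27, 0, -1, -20, 6, 27, 0, -1, -20, 6, 27, 0, -1, -20, 6, 27, 0, -1, -20, 6, 27, 0, -1],
)

```text
time_s: 39.58
ee_pos: [0.532, 0.0289, 0.4422]
tcp_rot: [0.488, 0.514, -0.511, 0.488]
ft_force: [1.2, 0.3, -0.8]
grip_width: 0.045
```

```bash
python3 plan.py .57 -.05 .50 0 -1
```

```text
t 39.58 pos [0.532  0.0289 0.4422] psi 0.18 tilt [-0.0486  0.0028] w 0.045 F [ 1.2  0.3 -0.8] j [-0.1   0.35  0.58  1.85 -0.    1.47]
4 rows: -14.9, 8.7, 19.7, 0.001, -1,  -14.9, 8.7, 19.7, 0.001, -1,  -14.9, 8.7, 19.7, 0.001, -1,  -14.9, 8.8, 19.7, 0.001, -1
```

Request:
drive_tool(
  increments=[-25, 6, 3, 0, -1, -25, 6, 2, 0, -1, -25, 6, 0, 0, -1, 0, 0, 0, 0, -1],
)

```text
time_s: 39.92
ee_pos: [0.5529, 0.017, 0.5044]
tcp_rot: [-0.494, -0.506, 0.508, -0.492]
ft_force: [0.5, 0.2, -1.5]
grip_width: 0.0449
```

```bash
python3 plan.py .57 -.05 .50 0 -1
```

```text
t 39.92 pos [0.5529 0.017  0.5044] psi -0.22 tilt [-0.0272  0.0003] w 0.0449 F [ 0.5  0.2 -1.5] j [-0.12  0.46  0.97  2.11 -0.    1.46]
3 rows: 1.3, 5.8, 22.3, -0.001, -1,  1.3, 5.8, 22.3, -0.001, -1,  1.3, 5.8, 22.3, -0.001, -1
```

```bash
python3 plan.py .662 -.059 .20 -1 -1 34
```

```text
t 39.92 pos [0.5529 0.017  0.5044] psi -0.22 tilt [-0.0272  0.0003] w 0.0449 F [ 0.5  0.2 -1.5] j [-0.12  0.46  0.97  2.11 -0.    1.46]
10 rows: 30.1, 11.8, 7.6, 0.001, -1,  30.1, 11.8, 7.5, 0.001, -1,  30.1, 11.8, 7.5, 0.001, -1,  30.1, 11.8, 7.5, 0.001, -1,  30.1, 11.8, 7.5, 0.001, -1,  30.1, 11.8, 7.5, 0.001, -1,  30.1, 11.8, 7.5, 0.001, -1,  30.1, 11.8, 7.5, 0.001, -1,  30.1, 11.8, 7.4, 0.001, -1,  30.1, 11.9, 7.4, 0.001, -1
```

Request:
drive_tool(
  increments=[30, 12, 7.5, 0, -1, 30, 12, 7.5, 0, -1, 30, 12, 7.5, 0, -1, 30, 12, 7.5, 0, -1, 30, 12, 7.5, 0, -1, 30, 12, 7.5, 0, -1, 30, 10, 7.5, 0, -1, 30, 10, 7.5, 0, -1, 25, 8, 6, 0, -1, 0, 0, 0, 0, -1, 0, 0, 0, 0, -1],
)

```text
time_s: 40.83
ee_pos: [0.6371, -0.0483, 0.2151]
tcp_rot: [0.49, 0.513, -0.511, 0.486]
ft_force: [0.5, -0.2, -0.9]
grip_width: 0.0446
```

```bash
python3 look.py w28;python3 plan.py .667 -.059 .175 -1 -1 34;  python3 ledge.py w28 40 100 140
```

```text
t 40.88 pos [ 0.637  -0.0483  0.2152] psi -0.1 tilt [-0.0483  0.0054] w 0.0448 F [ 0.5 -0.1 -3.6] j [-0.2   0.51  0.23  1.34 -0.    1.37]
t 40.88 pos [ 0.637  -0.0483  0.2152] psi -0.1 tilt [-0.0483  0.0054] w 0.0448 F [ 0.5 -0.1 -3.6] j [-0.2   0.51  0.23  1.34 -0.    1.37]
2 rows: 19.3, 15.9, 5.4, 0.008, -1,  19.3, 16.0, 5.3, 0.008, -1
40 267 312 [0.6433 0.0804 0.09  ] [0.6808 0.0799 0.09  ] mid [0.662  0.0802 0.09  ] w 0.0376
100 268 311 [0.6447 0.0335 0.09  ] [0.6826 0.0333 0.09  ] mid [0.6637 0.0334 0.09  ] w 0.0379
140 269 310 [ 0.6461 -0.0007  0.09  ] [ 0.6836 -0.0007  0.09  ] mid [ 0.6648 -0.0007  0.09  ] w 0.0375
```

View pics/w28.png

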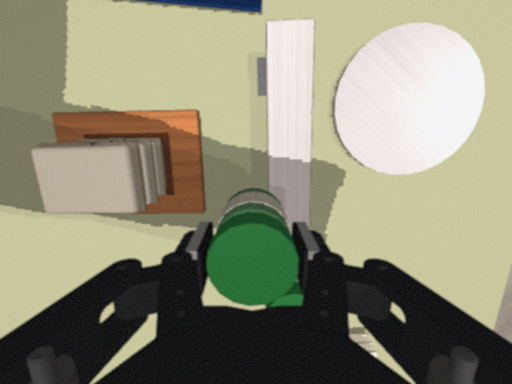

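```bash
python3 plan.py .545 -.03 .50 0 -1 36
```

```text
t 40.88 pos [ 0.637  -0.0483  0.2152] psi -0.1 tilt [-0.0483  0.0054] w 0.0448 F [ 0.5 -0.1 -3.6] j [-0.2   0.51  0.23  1.34 -0.    1.37]
9 rows: -31.1, -11.7, -2.2, -0.000, -1,  -31.1, -11.7, -2.2, -0.000, -1,  -31.1, -11.7, -2.2, -0.000, -1,  -31.1, -11.7, -2.2, -0.000, -1,  -31.1, -11.7, -2.2, -0.000, -1,  -31.1, -11.7, -2.2, -0.000, -1,  -31.1, -11.7, -2.2, -0.000, -1,  -31.1, -11.7, -2.2, -0.000, -1,  -31.1, -11.7, -2.2, -0.000, -1
```

Request:
drive_tool(
  increments=[-32, -10, -2, 0, -1, -32, -10, -2, 0, -1, -32, -10, -2, 0, -1, -32, -10, -2, 0, -1, -32, -10, -2, 0, -1, -32, -10, -2, 0, -1, -32, -10, -2, 0, -1, -32, -10, -2, 0, -1, -32, -5, 0, 0, -1, -32, 4, 0, 0, -1, -25, 4, 0, 0, -1, 0, 0, 0, 0, -1],
)

```text
time_s: 41.88
ee_pos: [0.5358, -0.0252, 0.5384]
tcp_rot: [0.507, 0.488, -0.491, 0.513]
ft_force: [-0.5, 0.9, -2.0]
grip_width: 0.0447
```

```bash
python3 plan.py
```

```text
t 41.88 pos [ 0.5358 -0.0252  0.5384] psi 0.19 tilt [ 0.0405 -0.0088] w 0.0447 F [-0.5  0.9 -2. ] j [-0.2   0.41  0.99  2.11 -0.    1.37]
```

```bash
python3 plan.py .66 -.059 .20 -1 -1 31
```

```text
t 41.88 pos [ 0.5358 -0.0252  0.5384] psi 0.19 tilt [ 0.0405 -0.0088] w 0.0447 F [-0.5  0.9 -2. ] j [-0.2   0.41  0.99  2.11 -0.    1.37]
12 rows: 28.6, 9.2, 2.6, 0.002, -1,  28.6, 9.2, 2.6, 0.002, -1,  28.6, 9.2, 2.6, 0.002, -1,  28.6, 9.2, 2.5, 0.002, -1,  28.6, 9.2, 2.5, 0.002, -1,  28.6, 9.2, 2.5, 0.002, -1,  28.6, 9.2, 2.5, 0.002, -1,  28.6, 9.2, 2.5, 0.002, -1,  28.6, 9.2, 2.5, 0.002, -1,  28.6, 9.2, 2.4, 0.002, -1,  28.6, 9.2, 2.4, 0.002, -1,  28.6, 9.2, 2.4, 0.002, -1
```

Request:
drive_tool(
  increments=[28, 9, 2.5, 0.002, -1, 28, 9, 2.5, 0.002, -1, 28, 9, 2.5, 0.002, -1, 28, 9, 2.5, 0.002, -1, 28, 9, 2.5, 0.002, -1, 28, 9, 2.5, 0.002, -1, 28, 9, 2.5, 0.002, -1, 28, 9, 2.5, 0.002, -1, 28, 9, 2.5, 0.002, -1, 28, 9, 2.5, 0.002, -1, 20, 9, 2.5, 0, -1, 0, 0, 0, 0, -1],
)

```text
time_s: 42.88
ee_pos: [0.6265, -0.0502, 0.2201]
tcp_rot: [0.505, 0.495, -0.503, 0.497]
ft_force: [-1.1, 0.2, -2.3]
grip_width: 0.0446
```

```bash
python3 look.py w29;python3 plan.py .667 -.059 .175 -1 -1 34;  python3 ledge.py w29 40 100 140
```

```text
t 42.93 pos [ 0.6261 -0.05    0.222 ] psi -0.95 tilt [ 0.0051 -0.0006] w 0.0451 F [-1.1 -0.1 -1.6] j [-0.21  0.45  0.15  1.26  0.    1.38]
t 42.93 pos [ 0.6261 -0.05    0.222 ] psi -0.95 tilt [ 0.0051 -0.0006] w 0.0451 F [-1.1 -0.1 -1.6] j [-0.21  0.45  0.15  1.26  0.    1.38]
2 rows: 23.6, 20.4, 4.1, 0.000, -1,  23.6, 20.4, 4.1, 0.000, -1
40 269 313 [0.6431 0.0788 0.09  ] [0.681  0.0782 0.09  ] mid [0.662  0.0785 0.09  ] w 0.0378
100 270 312 [0.644 0.031 0.09 ] [0.6822 0.0303 0.09  ] mid [0.6631 0.0306 0.09  ] w 0.0382
140 271 312 [ 0.645 -0.004  0.09 ] [ 0.6837 -0.0047  0.09  ] mid [ 0.6643 -0.0044  0.09  ] w 0.0387
```

Request:
drive_tool(
  increments=[8, 12, 3, 0, -1, 8, 12, 3, 0, -1, 8, 10, 2, 0, -1, 5, 4, 0, 0, -1, 0, 0, 0, 0, -1, 0, 0, 0, 0, -1],
)

```text
time_s: 43.43
ee_pos: [0.6632, -0.0578, 0.1959]
tcp_rot: [0.505, 0.495, -0.503, 0.497]
ft_force: [-0.2, -0.6, -1.6]
grip_width: 0.045
```

```bash
python3 plan.py .666 -.0585 .165 -1 -1 34
```

```text
t 43.43 pos [ 0.6632 -0.0578  0.1959] psi -0.93 tilt [ 0.0034 -0.0001] w 0.045 F [-0.2 -0.6 -1.6] j [-0.21  0.53  0.21  1.25  0.    1.38]
1 rows: 30.9, 2.7, 0.6, 0.001, -1
```

Request:
drive_tool(
  increments=[10, 1.5, 0.5, 0, -1, 12, 0.5, 0, 0, -1, 6, 0, 0, 0, -1, 0, 0, 0, 0, -1, 0, 0, 0, 0, -1],
)

```text
time_s: 43.85
ee_pos: [0.6647, -0.058, 0.1675]
tcp_rot: [0.505, 0.495, -0.503, 0.497]
ft_force: [-0.3, -0.8, -0.8]
grip_width: 0.0449
```

```bash
python3 plan.py .6657 -.0585 .1573 -1 -1 34
```

```text
t 43.85 pos [ 0.6647 -0.058   0.1675] psi -0.9 tilt [ 0.0049 -0.0004] w 0.0449 F [-0.3 -0.8 -0.8] j [-0.21  0.54  0.16  1.18  0.    1.38]
1 rows: 10.2, 0.9, 0.5, 0.002, -1
```

Request:
drive_tool(
  increments=[5, 0.5, 0.5, 0, -1, 4, 0.3, 0, 0, -1, 1, 0, 0, 0, -1, 0, 0, 0, 0, -1, 1, 0, 0, 0, -1, 0, 0, 0, 0, -1],
)

```text
time_s: 44.35
ee_pos: [0.666, -0.0588, 0.1578]
tcp_rot: [0.506, 0.494, -0.502, 0.498]
ft_force: [-1.1, -0.9, -2.2]
grip_width: 0.045
```

```bash
python3 plan.py .6657 -.0585 .1573 -1 -1 34
```

```text
t 44.35 pos [ 0.666  -0.0588  0.1578] psi -0.91 tilt [ 0.0077 -0.0013] w 0.045 F [-1.1 -0.9 -2.2] j [-0.21  0.54  0.14  1.16  0.    1.38]
1 rows: 0.5, -0.3, -0.3, 0.002, -1
```

Request:
drive_tool(
  increments=[1.5, 0, 0, 0, -1, 1, 0, 0, 0, -1],
)

```text
time_s: 44.52
ee_pos: [0.6663, -0.059, 0.1574]
tcp_rot: [0.506, 0.493, -0.502, 0.499]
ft_force: [-5.9, 0.5, 11.3]
grip_width: 0.045
```

```bash
python3 plan.py .6657 -.0585 .1573 -1 -1 34
```

```text
t 44.52 pos [ 0.6663 -0.059   0.1574] psi -0.91 tilt [ 0.0099 -0.0024] w 0.045 F [-5.9  0.5 11.3] j [-0.21  0.54  0.13  1.15 -0.    1.38]
1 rows: 0.1, -0.6, -0.5, 0.002, -1
```

Contact (11 N). Ease off, open and retreat.

Request:
drive_tool(
  increments=[-1, 0, 0, 0, -1, 0, 0, 0, 0, -0.3, 0, 0, 0, 0, 0.2, 0, 0, 0, 0, 0.6, 0, 0, 0, 0, 0.6, -20, 0, 0, 0, 0.8, -30, 0, 0, 0, 1, -30, 0, 0, 0, 1, -10, 0, 0, 0, 1, 0, 0, 0, 0, 1, 0, 0, 0, 0, 1],
)

```text
time_s: 45.43
ee_pos: [0.6652, -0.0587, 0.2509]
tcp_rot: [0.506, 0.493, -0.502, 0.499]
ft_force: [0.4, 0.8, 0.1]
grip_width: 0.0853
```

```bash
python3 look.py w30; python3 jars.py w30; python3 -c "
from jars import *
o,c=lids('w30')
for u,_,_ in o: print(onz(c,u,.16))
"; python3 plan.py .512 .20 .20 -5 1 30
```

```text
t 45.48 pos [ 0.6651 -0.0587  0.2505] psi -0.91 tilt [ 0.0082 -0.0018] w 0.0857 F [0.9 1.1 0.6] j [-0.21  0.52  0.34  1.39 -0.    1.38]
[254.3 271.9] [47.9 55.8] [ 0.6678 -0.1784  0.076 ]
[254.7 202.8] [52.6 56.1] [ 0.6695 -0.0878  0.076 ]
[ 0.66707506 -0.12498263  0.16      ]
[ 0.66825771 -0.06039647  0.16      ]
t 45.48 pos [ 0.6651 -0.0587  0.2505] psi -0.91 tilt [ 0.0082 -0.0018] w 0.0857 F [0.9 1.1 0.6] j [-0.21  0.52  0.34  1.39 -0.    1.38]
11 rows: 4.4, -14.3, -23.3, 0.006, 1,  4.4, -14.5, -23.2, 0.006, 1,  4.4, -14.6, -23.1, 0.006, 1,  4.4, -14.8, -23.0, 0.006, 1,  4.4, -14.9, -22.9, 0.006, 1,  4.4, -15.1, -22.8, 0.006, 1,  4.4, -15.2, -22.7, 0.006, 1,  4.4, -15.4, -22.6, 0.006, 1,  4.4, -15.5, -22.5, 0.006, 1,  4.4, -15.7, -22.4, 0.006, 1,  4.4, -15.8, -22.3, 0.006, 1
```

View pics/w30.png

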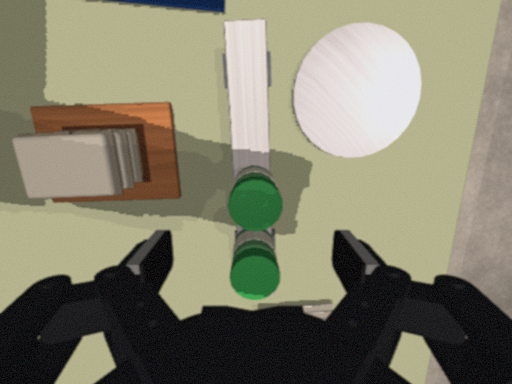

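```bash
python3 plan.py .5105 .19 .20 42 1 30
```

```text
t 45.48 pos [ 0.6651 -0.0587  0.2505] psi -0.91 tilt [ 0.0082 -0.0018] w 0.0857 F [0.9 1.1 0.6] j [-0.21  0.52  0.34  1.39 -0.    1.38]
10 rows: 4.9, -15.9, -24.6, -0.075, 1,  4.9, -14.0, -25.7, -0.075, 1,  4.9, -12.0, -26.7, -0.075, 1,  4.9, -10.0, -27.5, -0.075, 1,  4.9, -7.9, -28.2, -0.075, 1,  4.9, -5.8, -28.7, -0.075, 1,  4.9, -3.6, -29.1, -0.075, 1,  4.9, -1.4, -29.3, -0.075, 1,  4.9, 0.8, -29.3, -0.075, 1,  4.9, 3.0, -29.2, -0.075, 1
```

Request:
drive_tool(
  increments=[2, -16, -24.6, -0.075, 1, 5, -14, -25.7, -0.075, 1, 5, -12, -26.7, -0.075, 1, 5, -10, -27.5, -0.075, 1, 5, -8, -28, -0.075, 1, 5, -6, -28.7, -0.075, 1, 5, -3.6, -29, -0.075, 1, 5, -1.4, -29, -0.075, 1, 5, 1, -29, -0.075, 1, 3, 2, -20, -0.06, 1, 0, 0, 0, 0, 1, 0, 0, 0, 0, 1],
)

```text
time_s: 46.48
ee_pos: [0.4984, 0.1875, 0.1855]
tcp_rot: [0.278, 0.652, -0.284, 0.645]
ft_force: [1.1, -0.3, 0.3]
grip_width: 0.0855
```

```bash
python3 look.py w31; python3 jars.py w31 w17;python3 plan.py .5105 .207 .13 42 1 30
```

```text
t 46.53 pos [0.4985 0.1873 0.1855] psi 43.11 tilt [-0.0123 -0.0033] w 0.0857 F [-0.2 -0.1 -0.1] j [ 0.21  0.32 -0.17  1.1  -0.    1.03]
[278.2 188. ] [48.4 51. ] [0.5101 0.2077 0.076 ]
   tri [0.5123 0.2066 0.0671] 0.0
t 46.53 pos [0.4985 0.1873 0.1855] psi 43.11 tilt [-0.0123 -0.0033] w 0.0857 F [-0.2 -0.1 -0.1] j [ 0.21  0.32 -0.17  1.1  -0.    1.03]
3 rows: 18.4, 7.6, -2.0, 0.006, 1,  18.4, 7.6, -2.0, 0.006, 1,  18.4, 7.6, -2.1, 0.006, 1
```

View pics/w31.png

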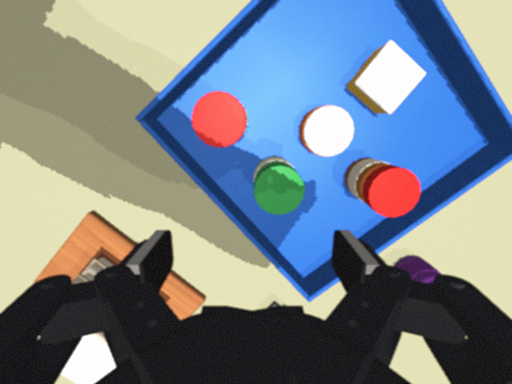

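Request:
drive_tool(
  increments=[18, 7.6, -2, 0, 1, 18, 7.6, -2, 0, 1, 16, 5, -1, 0, 1, 6, 0, 0, 0, 1, 0, 0, 0, 0, 1, 0, 0, 0, 0, 1],
)

```text
time_s: 47.03
ee_pos: [0.5123, 0.2007, 0.1242]
tcp_rot: [0.282, 0.651, -0.288, 0.644]
ft_force: [-0.4, -0.4, -0.1]
grip_width: 0.0853
```

```bash
python3 plan.py .5108 .2075 .09 43 1 30; python3 look.py w32; python3 jars.py w32 w31
```

```text
t 47.03 pos [0.5123 0.2007 0.1242] psi 42.48 tilt [-0.0121 -0.0041] w 0.0853 F [-0.4 -0.4 -0.1] j [ 0.23  0.39 -0.24  0.96 -0.    1.06]
2 rows: 17.1, 1.9, -2.9, -0.005, 1,  17.1, 2.0, -2.9, -0.005, 1
t 47.08 pos [0.5124 0.2007 0.1244] psi 42.49 tilt [-0.0117 -0.004 ] w 0.0853 F [ 0.1  0.4 -0.2] j [ 0.23  0.39 -0.24  0.96 -0.    1.06]
[257.8 210.2] [64.8 68.8] [0.51   0.2085 0.076 ]
   tri [0.5117 0.2068 0.0693] 0.0001
```

View pics/w32.png

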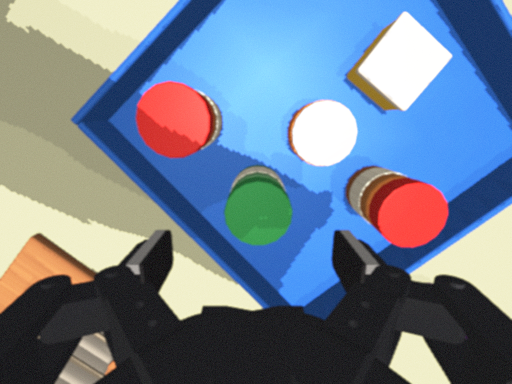

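Request:
drive_tool(
  increments=[10, 2, -3, 0, 0.7, 15, 1.5, -3, 0, 0.6, 15, 0, 0, 0, 0.6, 6, 0, 0, 0, 0.6, 0, 0, 0, 0, 0.6, 0, 0, 0, 0, 0.6],
)

```text
time_s: 47.58
ee_pos: [0.5123, 0.2072, 0.079]
tcp_rot: [0.284, 0.648, -0.287, 0.645]
ft_force: [0.6, 0.5, 0.4]
grip_width: 0.0682
```

```bash
python3 plan.py .511 .2078 .072 43 1 30; python3 look.py w33; python3 jars.py w33
```

```text
t 47.58 pos [0.5123 0.2072 0.079 ] psi 42.32 tilt [-0.0059 -0.0026] w 0.0682 F [0.6 0.5 0.4] j [ 0.24  0.43 -0.31  0.84 -0.    1.07]
1 rows: 7.0, -0.4, -1.3, -0.012, 1
t 47.63 pos [0.5124 0.2072 0.0791] psi 42.32 tilt [-0.0056 -0.0025] w 0.0684 F [-0.1 -0.4 -0.1] j [ 0.24  0.43 -0.31  0.84 -0.    1.07]
[250.  246.5] [85.9 92.5] [0.5091 0.2095 0.076 ]
```

View pics/w33.png

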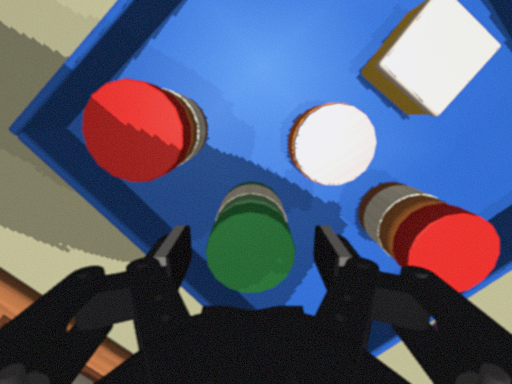

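Request:
drive_tool(
  increments=[4, 0, -2.5, 0, 0.6, 3, 0, 0, 0, 0.6, 0, 0, 0, 0, 0.6, 0, 0, 0, 0, -1, 0, 0, 0, 0, -1, 0, 0, 0, 0, -1, 0, 0, 0, 0, -1, 0, 0, 0, 0, -1],
  grip_force=40,
)

```text
time_s: 48.3
ee_pos: [0.5116, 0.2095, 0.0738]
tcp_rot: [0.285, 0.647, -0.287, 0.646]
ft_force: [0.2, 0.6, -2.2]
grip_width: 0.0447
```

```bash
python3 look.py w34; python3 jars.py w34
```

```text
t 48.35 pos [0.5116 0.2095 0.0738] psi 42.31 tilt [-0.0023 -0.0017] w 0.0447 F [ 0.3 -0.7 -1. ] j [ 0.24  0.43 -0.32  0.82 -0.    1.07]
[252.  255.5] [91.2 96.2] [0.5106 0.211  0.076 ]
```

Request:
drive_tool(
  increments=[-15, 0, 0, 0, -1, -25, 0, 0, 0, -1, -25, 0, 0, 0, -1, -25, 0, 0, 0, -1, -25, 0, 0, 0, -1, -10, 0, 0, 0, -1, 0, 0, 0, 0, -1],
)

```text
time_s: 48.93
ee_pos: [0.5102, 0.2091, 0.2025]
tcp_rot: [0.284, 0.649, -0.288, 0.645]
ft_force: [0.2, -0.2, -1.1]
grip_width: 0.045
```

```bash
python3 plan.py .65 .03 .205 0 -1 28;python3 -c "
from held import *
from jars import lids
o,c=lids('w34');print(o)
for u,_,_ in o: print(tz(u,-.003))"
```

```text
t 48.93 pos [0.5102 0.2091 0.2025] psi 42.3 tilt [-0.0077 -0.0031] w 0.045 F [ 0.2 -0.2 -1.1] j [ 0.24  0.33 -0.09  1.15 -0.    1.07]
9 rows: -0.3, -1.9, 25.2, 0.082, -1,  -0.3, 0.2, 25.2, 0.082, -1,  -0.3, 2.2, 25.1, 0.082, -1,  -0.3, 4.3, 24.9, 0.082, -1,  -0.3, 6.3, 24.4, 0.082, -1,  -0.3, 8.3, 23.8, 0.082, -1,  -0.3, 10.2, 23.1, 0.082, -1,  -0.3, 12.1, 22.2, 0.082, -1,  -0.3, 13.9, 21.1, 0.082, -1
[(array([251.95773315, 255.46376038]), (91.18706512451172, 96.199951171875), 6847.0)]
[-0.003       0.00023623 -0.002254  ]
```

Request:
drive_tool(
  increments=[-3, -2, 25, 0.082, -1, -2, 0, 25, 0.082, -1, 0, 2, 25, 0.082, -1, 0, 4, 25, 0.082, -1, 0, 6, 24.4, 0.082, -1, 0, 8, 23.8, 0.082, -1, 0, 10, 23, 0.082, -1, 0, 10, 18, 0.082, -1, 0, 8, 12, 0.06, -1, 0, 0, 0, 0, -1, 0, 0, 0, 0, -1],
)

```text
time_s: 49.85
ee_pos: [0.6403, 0.0329, 0.1961]
tcp_rot: [-0.497, -0.501, 0.508, -0.494]
ft_force: [-0.2, 0.0, -1.9]
grip_width: 0.0451
```

```bash
python3 look.py w35;python3 plan.py .6643 .011 .18 -1 -1 28; python3 ledge.py w35 100 140
```

```text
t 49.9 pos [0.6401 0.0331 0.196 ] psi -0.58 tilt [-0.0181 -0.0027] w 0.0449 F [-0.1 -1.2 -1.6] j [-0.07  0.5   0.16  1.25 -0.    1.51]
t 49.9 pos [0.6401 0.0331 0.196 ] psi -0.58 tilt [-0.0181 -0.0027] w 0.0449 F [-0.1 -1.2 -1.6] j [-0.07  0.5   0.16  1.25 -0.    1.51]
2 rows: 7.8, 12.4, 10.9, 0.004, -1,  7.8, 12.4, 10.9, 0.004, -1Traceback (most recent call last):
  File "ledge.py", line 8, in <module>
    a,b=ok.min(),ok.max();A=onz(c,(a-.5,r),z);B=onz(c,(b+.5,r),z);print(r,a,b,A.round(4),B.round(4),'mid',((A+B)/2).round(4),'w',np.linalg.norm(A-B).round(4))
        ~~~~~~^^
    return umr_minimum(a, axis, None, out, keepdims, initial, where)
ValueError: zero-size array to reduction operation minimum which has no identity
```

View pics/w35.png

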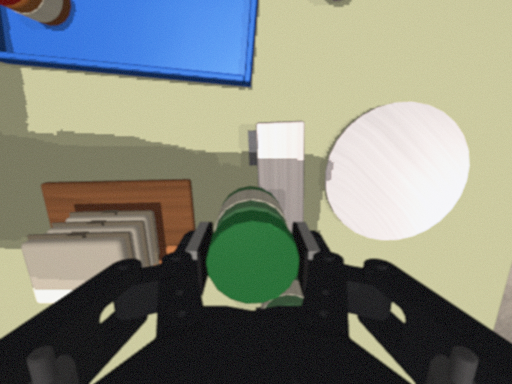

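Request:
drive_tool(
  increments=[4, 10, 9, 0.003, -1, 5, 8, 7, 0.003, -1, 4, 4, 3, 0, -1, 0, 0, 0, 0, -1, 0, 0, 0, 0, -1],
)

```text
time_s: 50.32
ee_pos: [0.6621, 0.0147, 0.1803]
tcp_rot: [-0.497, -0.502, 0.508, -0.493]
ft_force: [0.4, 0.6, -1.0]
grip_width: 0.0451
```

```bash
python3 plan.py .6645 .011 .165 -1 -1 28; python3 look.py w36;python3 -c "
from boxes import *
im,c=load('w35')
print(onz(c,(257,135),.09),onz(c,(304,135),.09))"
```

```text
t 50.32 pos [0.6621 0.0147 0.1803] psi -0.57 tilt [-0.0198 -0.0022] w 0.0451 F [ 0.4  0.6 -1. ] j [-0.1   0.54  0.2   1.24 -0.    1.48]
1 rows: 15.3, 2.7, 3.6, 0.008, -1
t 50.37 pos [0.662  0.0147 0.1803] psi -0.56 tilt [-0.02   -0.0022] w 0.0451 F [ 0.3 -0.4 -1.9] j [-0.1   0.54  0.2   1.24 -0.    1.48]
[0.64316883 0.08515661 0.09      ] [0.68191886 0.08480707 0.09      ]
```

Request:
drive_tool(
  increments=[5, 2, 2, 0, -1, 6, 1.5, 1.5, 0, -1, 3, 0, 0, 0, -1, 0, 0, 0, 0, -1, 0, 0, 0, 0, -1],
)

```text
time_s: 50.78
ee_pos: [0.6649, 0.0117, 0.1651]
tcp_rot: [-0.497, -0.502, 0.508, -0.493]
ft_force: [0.3, 0.2, -1.6]
grip_width: 0.0446
```

```bash
python3 plan.py .6655 .011 .1585 -1 -1 28
```

```text
t 50.78 pos [0.6649 0.0117 0.1651] psi -0.49 tilt [-0.0197 -0.0022] w 0.0446 F [ 0.3  0.2 -1.6] j [-0.1   0.55  0.18  1.21 -0.    1.48]
1 rows: 6.6, 0.7, 0.6, 0.009, -1
```

Request:
drive_tool(
  increments=[4, 0.3, 0.3, 0, -1, 2, 0, 0, 0, -1, 1, 0, 0, 0, -1, 1.5, 0, 0, 0, -1],
)

```text
time_s: 51.12
ee_pos: [0.6652, 0.0115, 0.1577]
tcp_rot: [-0.497, -0.502, 0.507, -0.494]
ft_force: [-9.8, -0.3, 31.3]
grip_width: 0.0449
```

```bash
python3 plan.py .6655 .011 .1585 -1 -1 28
```

```text
t 51.12 pos [0.6652 0.0115 0.1577] psi -0.48 tilt [-0.0178 -0.0026] w 0.0449 F [-9.8 -0.3 31.3] j [-0.1   0.56  0.16  1.19 -0.    1.48]
1 rows: -0.8, 0.3, 0.5, 0.009, -1
```

Request:
drive_tool(
  increments=[-1.5, 0, 0, 0, -1, 0, 0, 0, 0, -0.3, 0, 0, 0, 0, 0.2, 0, 0, 0, 0, 0.6, 0, 0, 0, 0, 0.6, -20, 0, 0, 0, 0.8, -30, 0, 0, 0, 1, -30, 0, 0, 0, 1, -20, 0, 0, 0, 1, 0, 0, 0, 0, 1, 0, 0, 0, 0, 1],
)

```text
time_s: 52.03
ee_pos: [0.6663, 0.0119, 0.2625]
tcp_rot: [-0.497, -0.502, 0.507, -0.494]
ft_force: [-0.3, 0.0, -0.2]
grip_width: 0.0855
```

```bash
python3 look.py w37; python3 -c "
from jars import *
o,c=lids('w37')
for u,_,_ in o: print(u,onz(c,u,.16))
for n in('top','scene'):
    im=env.grab_frame(n);cv2.imwrite(f'pics/{n}5.png',im[:,:,::-1])
im=cv2.imread('pics/top5.png');cv2.imwrite('pics/t5.png',cv2.resize(im[85:260,80:460],None,fx=2.1,fy=2.1,interpolation=cv2.INTER_CUBIC))
im=cv2.imread('pics/scene5.png');cv2.imwrite('pics/s5.png',cv2.resize(im[100:310,110:450],None,fx=2.3,fy=2.3,interpolation=cv2.INTER_CUBIC))
"; python3 plan.py .523 -.411 .2 -60 -1
```

```text
t 52.08 pos [0.6662 0.0119 0.2625] psi -0.47 tilt [-0.0192 -0.0024] w 0.0855 F [0.2 0.3 0.9] j [-0.1   0.53  0.4   1.46 -0.    1.48]
[257.12548828 267.81692505] [ 0.66866655 -0.0575088   0.16      ]
[250.22822571 197.32424927] [0.66288551 0.01135185 0.16      ]
t 52.18 pos [0.6657 0.012  0.2613] psi -0.47 tilt [-0.0214 -0.0022] w 0.0855 F [-1.4  0.5 -0.5] j [-0.1   0.53  0.4   1.46 -0.    1.48]
14 rows: 4.7, -9.9, 30.3, 0.074, -1,  4.7, -7.6, 30.9, 0.074, -1,  4.7, -5.3, 31.4, 0.074, -1,  4.7, -2.9, 31.7, 0.074, -1,  4.7, -0.6, 31.8, 0.074, -1,  4.7, 1.8, 31.8, 0.074, -1,  4.7, 4.2, 31.6, 0.074, -1,  4.7, 6.5, 31.2, 0.074, -1,  4.7, 8.8, 30.6, 0.074, -1,  4.7, 11.0, 29.9, 0.074, -1,  4.7, 13.2, 29.0, 0.074, -1,  4.7, 15.3, 27.9, 0.074, -1,  4.7, 17.3, 26.7, 0.074, -1,  4.7, 19.3, 25.3, 0.074, -1
```

View pics/w37.png

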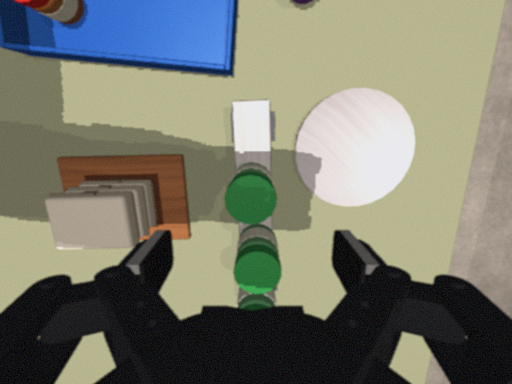

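View pics/t5.png

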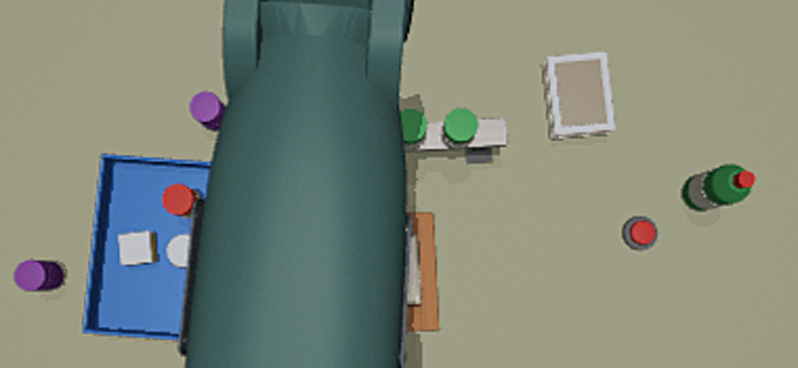

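View pics/s5.png

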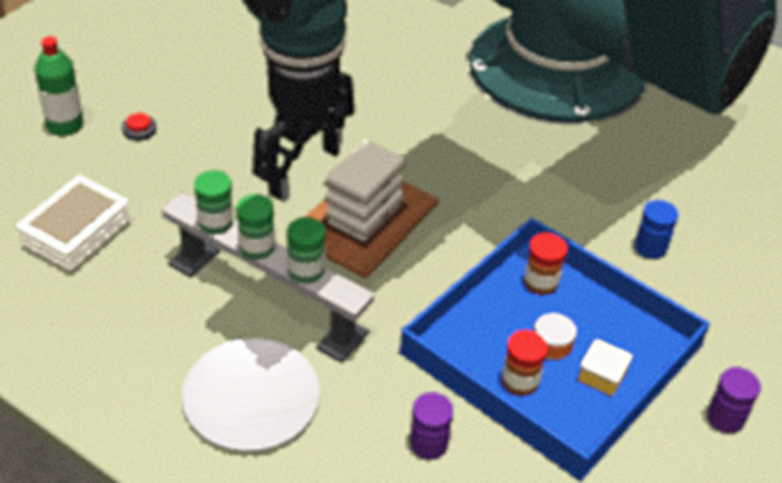

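```bash
python3 plan.py .47 -.07 .32 -50 1 30
```

```text
t 52.18 pos [0.6657 0.012  0.2613] psi -0.47 tilt [-0.0214 -0.0022] w 0.0855 F [-1.4  0.5 -0.5] j [-0.1   0.53  0.4   1.46 -0.    1.48]
8 rows: -6.8, -24.5, 10.5, 0.108, 1,  -6.8, -23.3, 13.0, 0.108, 1,  -6.8, -21.7, 15.5, 0.108, 1,  -6.8, -19.9, 17.7, 0.108, 1,  -6.8, -17.9, 19.8, 0.108, 1,  -6.8, -15.7, 21.6, 0.108, 1,  -6.8, -13.2, 23.2, 0.108, 1,  -6.8, -10.7, 24.4, 0.108, 1
```

Request:
drive_tool(
  increments=[-7, -24, 10.5, 0.108, 1, -7, -23, 13, 0.108, 1, -7, -21.7, 15.5, 0.108, 1, -7, -20, 17.7, 0.108, 1, -7, -18, 19.8, 0.108, 1, -7, -15.7, 21.6, 0.108, 1, -7, -13, 23, 0.108, 1, -4, -7, 14, 0.08, 1, 0, 0, 0, 0, 1, 0, 0, 0, 0, 1],
)

```text
time_s: 53.02
ee_pos: [0.4679, -0.0643, 0.3088]
tcp_rot: [-0.653, -0.243, 0.679, -0.233]
ft_force: [0.8, -0.4, -0.2]
grip_width: 0.0851
```

```bash
python3 look.py w38; python3 plan.py .50 -.39 .25 -60 -1 30
```

```text
t 53.07 pos [ 0.4681 -0.0642  0.3087] psi -50.61 tilt [-0.0402  0.0014] w 0.085 F [0.3 0.2 0.2] j [-0.3   0.19 -0.01  1.41 -0.01  2.15]
t 53.07 pos [ 0.4681 -0.0642  0.3087] psi -50.61 tilt [-0.0402  0.0014] w 0.085 F [0.3 0.2 0.2] j [-0.3   0.19 -0.01  1.41 -0.01  2.15]
12 rows: 4.7, 22.8, 15.0, 0.014, -1,  4.7, 23.0, 14.7, 0.014, -1,  4.7, 23.2, 14.4, 0.014, -1,  4.7, 23.4, 14.1, 0.014, -1,  4.7, 23.6, 13.8, 0.014, -1,  4.7, 23.8, 13.5, 0.014, -1,  4.7, 23.9, 13.1, 0.014, -1,  4.7, 24.1, 12.8, 0.014, -1,  4.7, 24.3, 12.5, 0.014, -1,  4.7, 24.5, 12.1, 0.014, -1,  4.7, 24.6, 11.8, 0.014, -1,  4.7, 24.8, 11.5, 0.014, -1
```

View pics/w38.png

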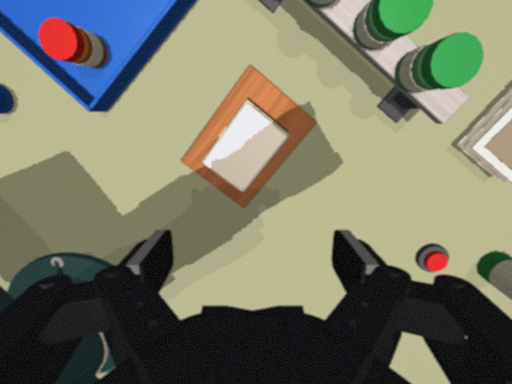

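```bash
python3 -c "
from boxes import *
im,c=load('w38')
print(pose(np.array([(251,66),(316,122),(243,207),(181,159)],float),c,.012))
print(pose(np.array([(255,99),(290,137),(241,193),(202,159)],float),c,.102))"
```

```text
(array([ 0.4748, -0.0375]), np.float64(0.1751), np.float64(0.1251), np.float64(0.1))
(array([ 0.4789, -0.0392]), np.float64(0.0939), np.float64(0.0623), np.float64(-2.15))
```

Request:
drive_tool(
  increments=[4, 23, 15, 0.014, -1, 4, 23, 14.7, 0.014, -1, 4, 23, 14.4, 0.014, -1, 5, 23, 14, 0.014, -1, 5, 23.6, 13.8, 0.014, -1, 5, 23.8, 13.5, 0.014, -1, 5, 24, 13, 0.014, -1, 5, 24, 12.8, 0.014, -1, 5, 24, 12.5, 0.014, -1, 5, 24, 12, 0.014, -1, 3, 16, 8, 0.01, -1, 0, 0, 0, 0, -1],
)

```text
time_s: 54.07
ee_pos: [0.5088, -0.3626, 0.2395]
tcp_rot: [-0.663, -0.206, 0.695, -0.189]
ft_force: [0.8, -1.1, 0.1]
grip_width: -0.0003
```

```bash
python3 look.py w39
cat > bell.py <<'E'
from jars import *
def red(n):
    im,c=load(n);im=cv2.medianBlur(im,3)
    o=[(cv2.fitEllipse(k)[0],cv2.fitEllipse(k)[1],a) for k,a in blobs(im,(0,170,100),(9,255,255),80)]
    return o,c
A,ca=red(sys.argv[1]);B,cb=red(sys.argv[2])
for u,ax,a in A:
    print(np.round(u,1),np.round(ax,1),onz(ca,u,.03).round(4))
    for v,_,_ in B:
        X,e=tri(ca,u,cb,v)
        if e<.01: print('  tri',X.round(4),round(e,4))
E
python3 bell.py w39 w38; python3 bell.py w8 w9
```

```text
t 54.12 pos [ 0.5087 -0.3613  0.2396] psi -57.54 tilt [-0.05    0.0113] w 0.0001 F [-0.7 -0.2 -0.5] j [-0.74  0.48  0.24  1.38 -0.03  1.84]
[456.3 217.5] [25.8 39.6] [ 0.5911 -0.6128  0.03  ]
  tri [ 0.5599 -0.1287  0.5811] 0.0081
[297.8 175.8] [25.2 26.1] [ 0.5258 -0.4107  0.03  ]
  tri [ 0.5242 -0.4137  0.0184] 0.0
[354.1 148.9] [36.6 39.4] [ 0.5236 -0.4098  0.03  ]
  tri [ 0.5245 -0.4143  0.0182] 0.0004
```

View pics/w39.png

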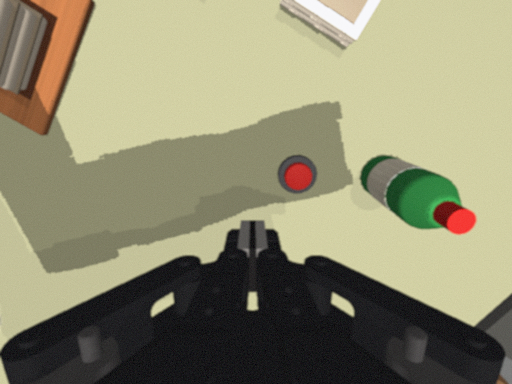

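```bash
python3 -c "
from boxes import *
im,c=load('w15')
print(pose(np.array([(199,98),(308,98),(301,237),(205,237)],float),c,.012))
print(pose(np.array([(217,138),(289,137),(287,236),(220,236)],float),c,.102))
print(pose(np.array([(220,131),(285,131),(283,200),(222,200)],float),c,.012))
im,c=load('w11')
print(pose(np.array([(188,96),(316,96),(308,258),(195,258)],float),c,.012))
print(pose(np.array([(215,140),(292,140),(289,245),(217,245)],float),c,.072))
im=cv2.imread('pics/w38.png');cv2.imwrite('pics/z38.png',cv2.resize(im[50:220,165:335],None,fx=4,fy=4,interpolation=cv2.INTER_CUBIC))
im=cv2.imread('pics/w15.png');cv2.imwrite('pics/z15.png',cv2.resize(im[80:260,170:340],None,fx=3.3,fy=3.3,interpolation=cv2.INTER_CUBIC))
"
```

```text
(array([ 0.4746, -0.0385]), np.float64(0.1774), np.float64(0.1284), np.float64(0.97))
(array([ 0.4777, -0.0388]), np.float64(0.0947), np.float64(0.0644), np.float64(1.47))
(array([ 0.4819, -0.0375]), np.float64(0.0874), np.float64(0.0787), np.float64(1.13))
(array([ 0.4736, -0.0378]), np.float64(0.1781), np.float64(0.1289), np.float64(0.87))
(array([ 0.478 , -0.0391]), np.float64(0.093), np.float64(0.0634), np.float64(0.87))
```

View pics/z38.png

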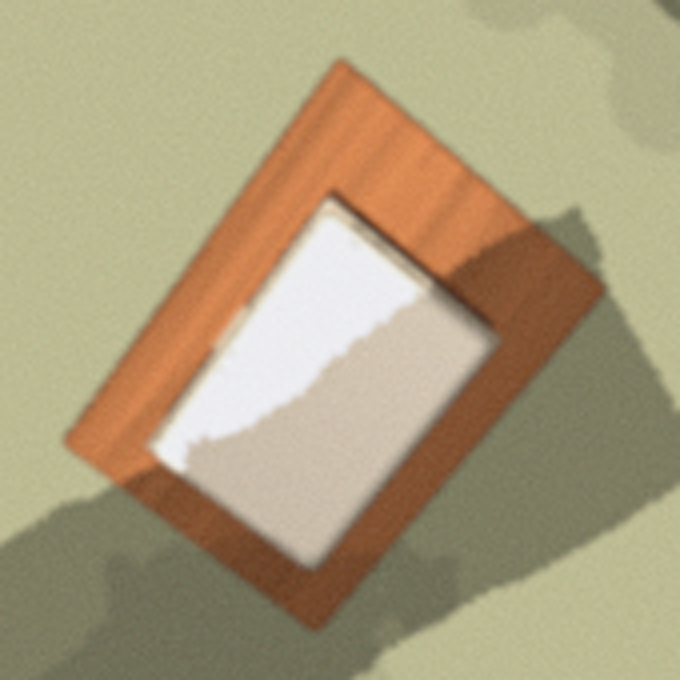

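View pics/z15.png

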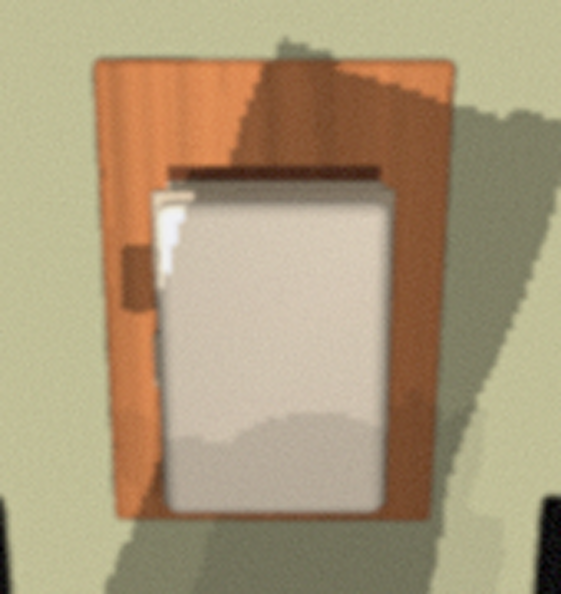

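```bash
python3 plan.py .5255 -.4125 .10 -57.5 -1 30
```

```text
t 54.12 pos [ 0.5087 -0.3613  0.2396] psi -57.54 tilt [-0.05    0.0113] w 0.0001 F [-0.7 -0.2 -0.5] j [-0.74  0.48  0.24  1.38 -0.03  1.84]
5 rows: 27.6, 11.5, 1.7, -0.000, -1,  27.6, 11.5, 1.7, -0.000, -1,  27.6, 11.5, 1.7, -0.000, -1,  27.6, 11.5, 1.7, -0.000, -1,  27.6, 11.5, 1.7, -0.000, -1
```

Request:
drive_tool(
  increments=[25, 12, 1.7, 0, -1, 27, 12, 1.7, 0, -1, 27, 11, 1.7, 0, -1, 27, 9, 1.7, 0, -1, 15, 5, 1, 0, -1, 0, 0, 0, 0, -1, 0, 0, 0, 0, -1],
)

```text
time_s: 54.7
ee_pos: [0.5277, -0.4001, 0.1101]
tcp_rot: [-0.661, -0.213, 0.693, -0.194]
ft_force: [-0.3, -0.0, 0.1]
grip_width: -0.0002
```

```bash
python3 look.py w40;python3 bell.py w40 w39; python3 plan.py .5255 -.4125 .08 -57.5 -1 30
```

```text
t 54.75 pos [ 0.5277 -0.4     0.1104] psi -56.58 tilt [-0.0503  0.0134] w 0.0001 F [ 0.3  0.2 -1.7] j [-0.76  0.6   0.1   1.12 -0.02  1.8 ]
[268.5 207.9] [37.2 42. ] [ 0.5289 -0.4107  0.03  ]
  tri [ 0.5234 -0.4151  0.0121] 0.0003
t 54.75 pos [ 0.5277 -0.4     0.1104] psi -56.58 tilt [-0.0503  0.0134] w 0.0001 F [ 0.3  0.2 -1.7] j [-0.76  0.6   0.1   1.12 -0.02  1.8 ]
2 rows: 15.1, 5.2, 3.9, 0.008, -1,  15.1, 5.2, 3.8, 0.008, -1
```

View pics/w40.png

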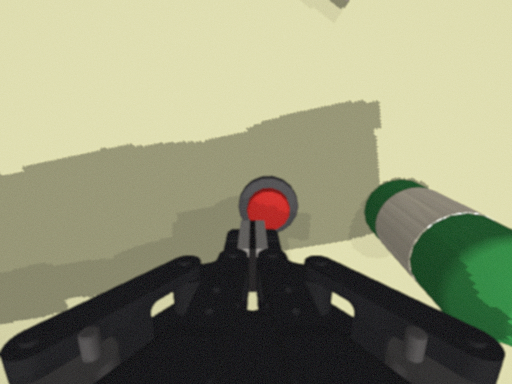

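Request:
drive_tool(
  increments=[10, 5, 4, 0.008, -1, 12, 5, 4, 0.008, -1, 8, 2, 0, 0, -1, 0, 0, 0, 0, -1, 0, 0, 0, 0, -1],
)

```text
time_s: 55.17
ee_pos: [0.5277, -0.415, 0.0812]
tcp_rot: [-0.664, -0.206, 0.693, -0.19]
ft_force: [-0.3, 0.8, -0.0]
grip_width: -0.0
```

```bash
python3 plan.py .5258 -.4128 .06 -57.5 -1 30; python3 look.py w41
```

```text
t 55.17 pos [ 0.5277 -0.415   0.0812] psi -57.46 tilt [-0.0464  0.0096] w -0.0 F [-0.3  0.8 -0. ] j [-0.78  0.63  0.08  1.06 -0.03  1.8 ]
1 rows: 21.3, -2.1, -0.3, 0.001, -1
t 55.22 pos [ 0.5276 -0.4149  0.0812] psi -57.45 tilt [-0.0465  0.0098] w 0.0001 F [-0.7 -0.1 -1.3] j [-0.78  0.63  0.08  1.06 -0.03  1.8 ]
```

View pics/w41.png

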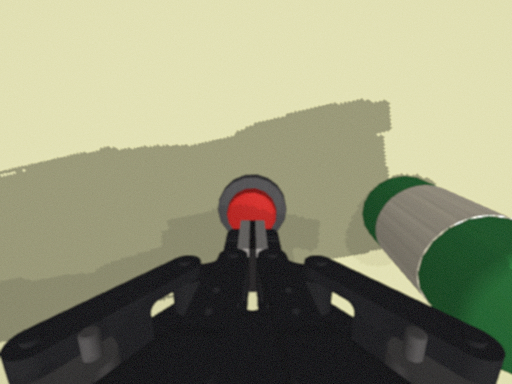

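```bash
python3 -c "
from boxes import *
im,c=load('w41')
for z in(.02,.025,.03): print(onz(c,(252,213),z),onz(c,(252,188),z))"
```

```text
[ 0.52506988 -0.41394974  0.02      ] [ 0.54081979 -0.40389179  0.02      ]
[ 0.52687162 -0.4129979   0.025     ] [ 0.5421759  -0.40322453  0.025     ]
[ 0.52867336 -0.41204605  0.03      ] [ 0.543532   -0.40255727  0.03      ]
```

Request:
drive_tool(
  increments=[10, -2, 0, 0, -1, 10, 0, 0, 0, -1, 0, 0, 0, 0, -1, 0, 0, 0, 0, -1],
)

```text
time_s: 55.55
ee_pos: [0.526, -0.4133, 0.0618]
tcp_rot: [-0.664, -0.206, 0.693, -0.191]
ft_force: [0.0, -0.3, -0.0]
grip_width: -0.0001
```

```bash
python3 plan.py .5258 -.4128 .05 -57.5 -1 30
```

```text
t 55.55 pos [ 0.526  -0.4133  0.0618] psi -57.45 tilt [-0.045   0.0084] w -0.0001 F [ 0.  -0.3 -0. ] j [-0.78  0.64  0.04  1.01 -0.03  1.8 ]
1 rows: 11.8, -0.2, -0.5, 0.001, -1
```

Request:
drive_tool(
  increments=[4, 0, 0, 0, -1, 3, 0, 0, 0, -1, 0, 0, 0, 0, -1],
)

```text
time_s: 55.8
ee_pos: [0.526, -0.4136, 0.0551]
tcp_rot: [-0.664, -0.205, 0.693, -0.191]
ft_force: [-0.2, -0.5, 0.0]
grip_width: 0.0003
```

Request:
drive_tool(
  increments=[3, 0, 0, 0, -1, 2, 0, 0, 0, -1],
)

```text
time_s: 55.97
ee_pos: [0.5261, -0.4138, 0.0503]
tcp_rot: [-0.664, -0.205, 0.693, -0.192]
ft_force: [0.1, 0.7, 0.3]
grip_width: 0.0001
```

Request:
drive_tool(
  increments=[3, 0, 0, 0, -1, 2, 0, 0, 0, -1, 0, 0, 0, 0, -1],
)

```text
time_s: 56.22
ee_pos: [0.5261, -0.4139, 0.0449]
tcp_rot: [-0.665, -0.205, 0.692, -0.192]
ft_force: [-0.3, 0.6, 2.9]
grip_width: 0.0001
```

Request:
drive_tool(
  increments=[2, 0, 0, 0, -1, 2, 0, 0, 0, -1],
)

```text
time_s: 56.38
ee_pos: [0.5261, -0.4139, 0.0412]
tcp_rot: [-0.665, -0.205, 0.692, -0.192]
ft_force: [0.1, 0.7, 5.4]
grip_width: 0.0
```

Request:
drive_tool(
  increments=[2, 0, 0, 0, -1, 1.5, 0, 0, 0, -1],
)

```text
time_s: 56.55
ee_pos: [0.5263, -0.414, 0.0406]
tcp_rot: [-0.665, -0.204, 0.692, -0.193]
ft_force: [-8.0, 7.6, 28.0]
grip_width: 0.0001
```

Request:
drive_tool(
  increments=[1, 0, 0, 0, -1, 0, 0, 0, 0, -1],
)

```text
time_s: 56.72
ee_pos: [0.5261, -0.4139, 0.0416]
tcp_rot: [-0.665, -0.204, 0.692, -0.193]
ft_force: [-1.3, 1.6, 5.1]
grip_width: -0.0002
```

Request:
drive_tool(
  increments=[-10, 0, 0, 0, -1, -25, 0, 0, 0, -1, -35, 0, 0, 0, -1, -35, 0, 0, 0, -1, -35, 0, 0, 0, -1, -30, 0, 0, 0, -1, 0, 0, 0, 0, -1, 0, 0, 0, 0, -1],
)

```text
time_s: 57.38
ee_pos: [0.5317, -0.4133, 0.2213]
tcp_rot: [-0.665, -0.204, 0.692, -0.192]
ft_force: [-0.3, -0.8, -0.7]
grip_width: -0.0002
```

```bash
python3 look.py w42; python3 -c "
from h import *
for n in('top','scene'):
    im=env.grab_frame(n);cv2.imwrite(f'pics/{n}6.png',im[:,:,::-1])
im=cv2.imread('pics/top6.png');cv2.imwrite('pics/t6.png',cv2.resize(im[85:260,80:460],None,fx=2.1,fy=2.1,interpolation=cv2.INTER_CUBIC))
im=cv2.imread('pics/scene6.png');cv2.imwrite('pics/s6.png',cv2.resize(im[100:310,110:450],None,fx=2.3,fy=2.3,interpolation=cv2.INTER_CUBIC))
"
```

```text
t 57.43 pos [ 0.5318 -0.4133  0.2215] psi -57.42 tilt [-0.0417  0.0046] w 0.0002 F [ 0.2  1.1 -0.2] j [-0.77  0.56  0.35  1.39 -0.03  1.8 ]
```

View pics/t6.png

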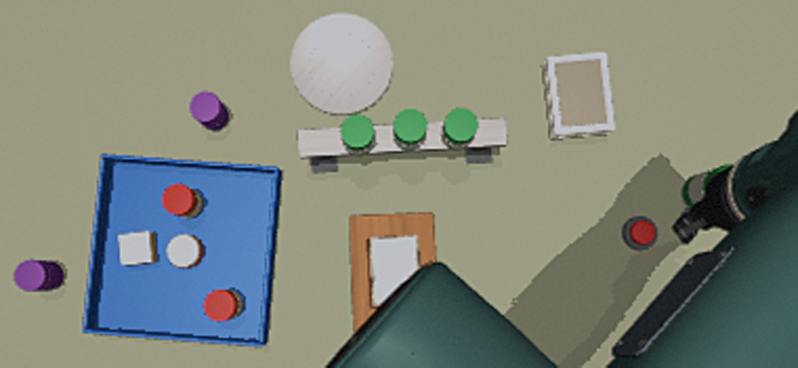

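View pics/s6.png

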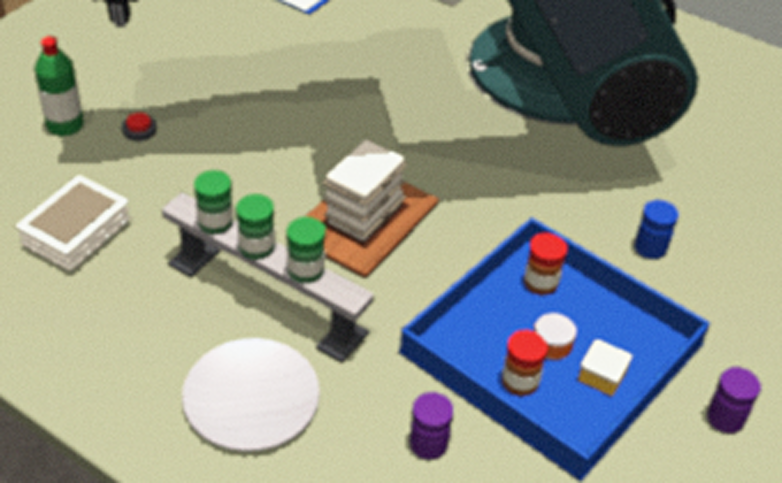

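```bash
python3 -c "
from plant import env
print(env.get_state()['ft_force'].round(1)); print(env.job_done())"
```

```text
[-0.9  0.7 -0.6]
the job is handed in; nothing more can be done
None
```

I stacked the three meal boxes on the board, stood all three relish jars on the ledge, pressed and released the call button, and handed the job in at about 57 s.

**Boxes:** In the last wrist views the column's centre is about 3–4 mm off the board's centre along x and 1–2 mm along y. It looked parallel to the board. One tilted view disagreed by about 2° in angle, which I put down to reading corners by hand.

**Jars:** Only three green-lidded jars were there. They stand upright 65–70 mm apart, within about 2 mm of the ledge's centre line.

**Button:** The force rose to about 5 N over its travel, then jumped to 28 N at the stop, so it went fully down. I then lifted clear.

**Everything else:** In the final top and scene pictures the red jars, tin and spice stand in the crate. The bottle, platter, trays and coloured look-alikes show no visible change. I saw no sign that the board, tin or spice had been knocked.

**What went wrong or disagreed:**
- **Joint limits:** Joint 6 ran onto its limit once (3.141 read against the stated 3.14), which tilted the tool. I used the limit of joint 4 to straighten it, and joint 3 came close to its limit. I can't tell from the readings whether either counts as passing a range.
- **Jar 3:** I set it down with a brief 31 N push.
- **Heights:** Jar lids measured from two views came out about 6–12 mm low, and the button's height was uncertain. I grasped using the given jar height and pressed the button by force.
- **Scene camera:** It read several millimetres different from the other two cameras, so I relied on the wrist and top views.

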